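Load the sample tote and push it up into its storage lane

TASK

Put away the sample plates: take the two solid plates out of the leaning rack (leave the open frame in it) and stand each on edge, fully down, in a slot of its own in the grey tote on the bench. Then push the tote up the ramp into the empty lower lane of the storage stand until its trailing edge drops behind the lip, and leave it lying flat on the lane with both plates still standing in it, without disturbing the petri dish, loupe or mug.

Things in the scene. Friction and masses are not known exactly. Their poses are not given: they have to be found in the camera images.
- tote: the loose grey tote on the bench (its twin in the stand's upper lane is fixed): open box 128 (x) x 104 (y) x 50 (z) mm, 0.24 to 0.42 kg empty, both ends alike; end walls (-x and +x) 8 mm thick, sides and floor 4 mm. Origin: centre of its underside; x along its length, z up; its -x end starts nearer the robot. 29 mm are free for a finger between an end wall and a plate in the nearer slot.
- tote_center (a point): the tote's centre, 25 mm above its underside; axes as the tote's
- slot_1 (a point): middle of the tote's first plate slot, on its inner floor, at tote x = -21 mm. A slot holds a plate upright across the tote (plate width along tote y) between tapered ribs on both side walls: 12 mm wide (x; 16 mm at the mouth), 96 mm long (y). Ribs rise to 45 mm above the tote's underside and reach 13 mm in from each side wall; the middle is open. Axes as the tote's
- slot_2 (a point): the same for the second slot, at tote x = +21 mm
- plate_1_center (a point): centre of a solid aluminium plate with a dark rectangle on its faces: 6 mm thick (its x), 84 mm wide (its y), 66 mm high (its z, towards its top edge), 0.1 kg. It leans in the rack 25 degrees from vertical, top edge towards the robot, and comes out along its own z. Standing in the tote it rises 20 mm above the walls
- plate_2_center (a point): the same for the other solid plate, which looks alike
- open_frame_center (a point): centre of the open frame that stays in the rack: outline and lean as the plates (6 x 84 x 66 mm) but with a 48 x 34 mm window through it
- rack: fixed black leaning rack, base 156 (x) x 104 (y) x 8 mm, origin at the centre of its underside. Three slots 44 mm apart along its x hold the two plates and the frame in any order, leaning towards its -x; pairs of fins, 29 to 43 mm either side of its centre line, hold the lowest 38 mm of each plate
- stand: fixed white storage stand with two sloping lanes, one above the other; the lower is empty. Origin on the bench below the lower lane's lip; x level, the way the tote is pushed in (away from the robot), y to the left, z up. The ramp rises at 16 degrees from the bench at x = -106 mm to the lip's top at x = -3, z = 29.5 mm. Side guides stand 111 mm apart, up to 18 mm above the ramp
- ramp_foot (a point): middle of the ramp's foot line, on the bench, 106 mm in front of the stand's origin; axes as the stand's. The flared mouth between the side guides is 124 to 134 mm wide here
- overhang (a point): middle of the lower front edge of the upper lane, 120 mm above the bench and 6 mm behind the lower lip. From here on back everything above is blocked, to 0.23 m (a full tote stands there), so an upright gripper has no room at the lip: push the last stretch with the fingers leaning 30 to 45 degrees, tips forward. Posts stand beside the lane from 5 mm behind this line on
- dock: deck of the lower lane, part of the stand: origin at the middle of the lip's foot, 18 mm above the bench; x up the 16-degree slope, y to the left, z square to the deck. The lip stands 12 mm above the deck at x = 0; the rear stop is at x = 144 mm. A tote that is home lies flat on the deck, centre at x = 64 to 80, z = 25 mm, its sides along the lane
- jack_top (a point): obstacle: top of the fixed white lab jack with a divider lying on it, between the rack and the tote, about 160 x 130 mm and 85 mm high; carry the plates well over it
- petri_dish: bystander: petri dish, 60 mm across, 12 mm high, beside the ramp; origin at the centre of its underside
- loupe: bystander: black eye loupe, 35 mm across, 31 mm high, beside the ramp; origin at the centre of its underside
- mug: bystander: mug, 90 x 124 x 94 mm, right of the stand; origin at the centre of its underside
Not all that is in view belongs to the job. There is more than one size of the tote; the one meant has the size given above.

How it is judged:
On the way, in this order (a step that is already met when the one before it is completed fails the run):
1. both solid plates stand fully down, one in each slot of the tote (((x of plate_1_center in the frame of slot_1 between -0.008 and 0.008 m and y of plate_1_center in the frame of slot_1 between -0.008 and 0.008 m and z of plate_1_center in the frame of slot_1 between 0.028 and 0.038 m and angle between the z axis of each of plate_1_center, plate_2_center and the z axis of tote, either way round below 0.2 rad and x of plate_2_center in the frame of slot_2 between -0.008 and 0.008 m and y of plate_2_center in the frame of slot_2 between -0.008 and 0.008 m and z of plate_2_center in the frame of slot_2 between 0.028 and 0.038 m) or (x of plate_1_center in the frame of slot_2 between -0.008 and 0.008 m and y of plate_1_center in the frame of slot_2 between -0.008 and 0.008 m and z of plate_1_center in the frame of slot_2 between 0.028 and 0.038 m and angle between the z axis of each of plate_1_center, plate_2_center and the z axis of tote, either way round below 0.2 rad and x of plate_2_center in the frame of slot_1 between -0.008 and 0.008 m and y of plate_2_center in the frame of slot_1 between -0.008 and 0.008 m and z of plate_2_center in the frame of slot_1 between 0.028 and 0.038 m))), for 0.2 s.
2. the tote is home on the lower lane, trailing edge down behind the lip (x of tote_center in the frame of dock between 0.061 and 0.083 m and y of tote_center in the frame of dock between -0.008 and 0.008 m and z of tote_center in the frame of dock between 0.021 and 0.0285 m and angle between the z axis of tote and the z axis of dock, either way round below 0.045 rad), for 0.2 s.
At the end, for the whole second after the job is handed in: Tote flat on the lower lane behind the lip (centre within 3 mm of its height and 61 to 83 mm from the lip, flat within 2.6 degrees), at rest; one solid plate upright (within 11 degrees) and fully down in each slot; open frame still in the rack (all of step 2 and ((x of plate_1_center in the frame of slot_1 between -0.008 and 0.008 m and y of plate_1_center in the frame of slot_1 between -0.008 and 0.008 m and z of plate_1_center in the frame of slot_1 between 0.028 and 0.038 m and angle between the z axis of each of plate_1_center, plate_2_center and the z axis of tote, either way round below 0.2 rad and x of plate_2_center in the frame of slot_2 between -0.008 and 0.008 m and y of plate_2_center in the frame of slot_2 between -0.008 and 0.008 m and z of plate_2_center in the frame of slot_2 between 0.028 and 0.038 m) or (x of plate_1_center in the frame of slot_2 between -0.008 and 0.008 m and y of plate_1_center in the frame of slot_2 between -0.008 and 0.008 m and z of plate_1_center in the frame of slot_2 between 0.028 and 0.038 m and angle between the z axis of each of plate_1_center, plate_2_center and the z axis of tote, either way round below 0.2 rad and x of plate_2_center in the frame of slot_1 between -0.008 and 0.008 m and y of plate_2_center in the frame of slot_1 between -0.008 and 0.008 m and z of plate_2_center in the frame of slot_1 between 0.028 and 0.038 m)) and linear speed of tote below 0.02 m/s and distance of open_frame_center from where it was at the start of the episode below 0.015 m); the robot touches nothing.
It fails at once if a bystander (petri dish, loupe or mug) is pushed about (distance of any of petri_dish, loupe, mug from where it was at the start of the episode above 0.02 m).
It fails at once if the open frame is taken out of the rack (distance of open_frame_center from where it was at the start of the episode above 0.03 m).
It also fails if it takes over 72 s, if anything falls off the work surface, if the arm or the gripper's body presses on something with over 40 N, if the wrist force passes 120 N, or if a joint passes its speed limit or range.

ROBOT

A 6-joint arm with a two-finger parallel gripper is mounted at the origin on a cart in front of the work surface, level with it; the furniture and walls round the work are solid. World frame = base frame: x ahead of the robot, y to its left, z up, the work surface at z = 0. Lengths are in m, angles in rad, forces in N, time in s.
With the tool pointing down it reaches from about 0.35 to 0.85 m from the base axis. Payload 8.1 kg.
Tool frame: the origin (TCP) lies at the very end of the fingers, on their centre line; the grasp point (between the pads) lies 19 mm behind it (grasp_offset is the distance from the TCP to the grasp point, in m); z points along the fingers, y is the direction in which the jaws open and shut (so a half turn about z gives the same grasp; the last joint's range is limited). The gripper opens to 93 mm and grips with 3 to 60 N. Pads are 15 mm wide; open, the fingers measure 128 mm over their backs; the gripper's body (75 mm by 188 mm) begins 65 mm behind the grasp point.
Start: joints at [1.236, 0.13, 1.488, -0, 1.523, -0.085], TCP at [0.148, 0.581, 0.219] pointing down, gripper open.
Joint ranges: [-2.96, 2.96], [-0.89, 2.26], [0.02, 2.5], [-1.34, 4.48], [0, 2.73], [-2.66, 2.66]. Speed limits (rad/s): [2.39, 2.39, 2.79, 3.14, 3.14, 3.14].

INTERFACE

Orientations are given as a rotation vector (axis times angle).
In Python, from plant import read_state, read_camera, close_job, search_frame, masks_of, grasp_offset gives the robot as it stands.
- The arm moves only by the tool drive_tool, never from a script. Its argument "plan" is a list of rows, each an object with "claw": the closure, from 0 (fully open) to 1 (shut); "linear": the shift along the tool's x, y, z in cm, a list of three; "angular": the turn, a rotation vector about the tool's x, y, z in degrees, a list of three. In form: [{"claw": claw, "linear": [tx, ty, tz], "angular": [ax, ay, az]}, ...]. A call has 1 to 12 rows; each row shifts and turns the commanded pose from where the row before left it, along the tool's axes as they then stand; what a row does not reach is not made up. A row lasts 1/8 s, in which the tool goes at most 62.5 mm and 10.7 degrees, less where a joint would pass 70% of its speed; a pose out of reach is approached as far as the arm can. A call is refused whole if a number of a shift passes 6.25 or a number of a turn 10.7, either way. A call with a gripper value outside its range is refused whole. The fingers move at their own pace and stop on an object; "newtons" is the grip in N (left out, the last holds). Time passes only in rows, so rows that do not move let the fingers close. It gives the time, the measured TCP pose, the force and the opening at its end, in the units of the state.
- read_state(): the state, without advancing time (a new reading comes with each control period).
- read_camera(name): name is "scene" or "top"; returns a dict with "pixels" (480x640x3 uint8, red, green, blue), "K" (3x3 intrinsics, pixels), "xyz" and "attitude" of the camera in the world. Camera axes: x right, y up, looking along -z (the intrinsics and any distortion apply to the point x, -y, -z); pixel columns grow to the right and rows downward; lengths in m; the calibration is good to about 2 mm. A picture is of the moment at which its call begins. There is no depth.
- close_job(): hands the job in, once; it reports no verdict.
Trained networks look in a picture, given as the dict that the camera call returned (one of the last four; its "shot" number tells which), for a name from the list of things; names that differ only in an ending like _2 or _b are one class to them, and where a whole thing is asked for, a point or a joint stands for the part that bears it (a point fixed in the world has none). Each returns a list of dicts, best first, with "p" (0 to 1); they miss things now and then, are a little off and sometimes report something else, mostly with a low value. They report only what shows in the picture. A call takes as long as a camera call. They do not tell look-alikes from the thing itself.
- search_frame(picture, label): "at" ([x, y, z] in m, in world coordinates, good to about 4 mm: the middle of the surface that is visible of it).
- masks_of(picture, label): "mask" (480x640 bool, what is visible of it).
The state is a dict: "t": time; "q": joint angles; "dq": joint speeds; "joint_torque": joint torques, N m; "tool_pos": TCP position; "orientation": TCP orientation; "force": force on the tool from outside, world axes, zero at the start; "wrist_torque": the same for the moment, N m; "opening": finger opening in m.
Only numpy, scipy, OpenCV 4.12 (cv2) and the standard library are available. Lean on these libraries where they do the work, as an engineer would, in place of code of your own. Each camera call takes 0.05 s, during which the arm holds its last target.

## Working session

There is one attempt and no reset: what is moved stays moved. The work goes in short steps, Python scripts to look and compute and a tool call to move; the robot and the scene stay as the last step left them, time stands still between calls to the robot, and variables do not carry over. Pictures are saved under pics/ and viewed, and the job is handed in when it is done.

Besides the shell and the picture viewer there is one more tool, called after "Call:" as name([rows], argument=value, ...), one row to a line, values as JSON. drive_tool: Moves the arm, as the interface text tells. Its arguments: {"type":"object","properties":{"plan":{"type":"array"},"newtons":{"type":"number"}},"required":["plan"]}

```bash
ls; mkdir -p pics; cat > h.py <<'E'
import numpy as np, cv2
from plant import *
from scipy.spatial.transform import Rotation as R
def save(p,n): cv2.imwrite('pics/'+n+'.png',p['pixels'][:,:,::-1])
def att(p):
    a=np.array(p['attitude'],float)
    return a if a.shape==(3,3) else R.from_rotvec(a).as_matrix()
def proj(p,X):
    X=np.atleast_2d(X); c=(X-np.array(p['xyz']))@att(p)
    c=c*[1,-1,-1]; u=c@np.array(p['K']).T
    return u[:,:2]/u[:,2:]
def ray(p,uv,z):
    uv=np.atleast_2d(uv); d=np.c_[uv,np.ones(len(uv))]@np.linalg.inv(np.array(p['K'])).T
    d=(d*[1,-1,-1])@att(p).T; o=np.array(p['xyz'])
    return o+d*((z-o[2])/d[:,2])[:,None]
E
python3 - <<'E'
from h import *
for n in ('scene','top'):
    p=read_camera(n); save(p,n+'0'); print(n,{k:v for k,v in p.items() if k!='pixels'})
    for l in ('tote','plate_1_center','open_frame_center','rack','stand','jack_top','petri_dish','loupe','mug','ramp_foot','overhang','dock'):
        try: print(l,[(np.round(d['at'],3).tolist(),round(d['p'],2)) for d in search_frame(p,l)])
        except Exception as e: print(l,e)
print(read_state(), grasp_offset)
E
```

```text
pics
scene {'K': array([[577.66959265,   0.        , 312.17720233],
       [  0.        , 577.66959265, 243.55882654],
       [  0.        ,   0.        ,   1.        ]]), 'xyz': array([-0.9522279 ,  0.84347284,  0.9824263 ]), 'attitude': array([ 0.62745424, -1.16728325, -1.8599146 ]), 'shot': 1}
tote [([0.45, -0.192, 0.026], 0.79), ([0.433, 0.354, 0.008], 0.55)]
plate_1_center [([0.444, 0.335, 0.062], 0.46)]
open_frame_center [([0.621, -0.123, 0.005], 0.73), ([0.479, 0.356, 0.053], 0.5), ([0.401, 0.318, 0.059], 0.46)]
rack [([0.433, 0.356, 0.007], 0.67)]
stand [([0.656, -0.263, 0.068], 0.6)]
jack_top it knows: dock, loupe, mug, open_frame_center, overhang, petri_dish, plate_1_center, plate_2_center, rack, ramp_foot, slot, stand, tote, tote_center
petri_dish [([0.62, -0.127, 0.006], 0.5)]
loupe [([0.443, 0.336, 0.058], 0.16)]
mug [([0.631, -0.45, 0.084], 0.53), ([0.432, 0.354, 0.01], 0.37)]
ramp_foot [([0.657, -0.262, 0.066], 0.79)]
overhang [([0.66, -0.262, 0.071], 0.74), ([0.45, -0.185, 0.023], 0.3)]
dock [([0.449, -0.192, 0.028], 0.29)]
top {'K': array([[617.38621122,   0.        
[... 993 characters left out ...]
.274, 0.08], 0.26)]
{'t': 1.2, 'q': array([ 1.23556924e+00,  1.30390382e-01,  1.48817527e+00, -1.06573854e-05,
        1.52299056e+00, -8.54178022e-02]), 'dq': array([-3.45809751e-05, -9.00367520e-04,  1.02664988e-04,  1.78711681e-03,
        1.18648874e-03,  1.21320814e-03]), 'joint_torque': array([-8.62990464e-05, -5.59783602e+01, -4.92045379e+01,  7.65130925e-02,
        2.34216568e-02, -6.30505679e-05]), 'tool_pos': array([0.14833069, 0.58139654, 0.21865457]), 'orientation': array([3.91376942e-01, 3.11710046e+00, 5.24941071e-05]), 'force': array([ 0.54393272, -0.05458281, -0.39541154]), 'wrist_torque': array([-0.04685118, -0.05485821,  0.02263828]), 'opening': 0.09287236335394206} 0.0188
```

View pics/scene0.png

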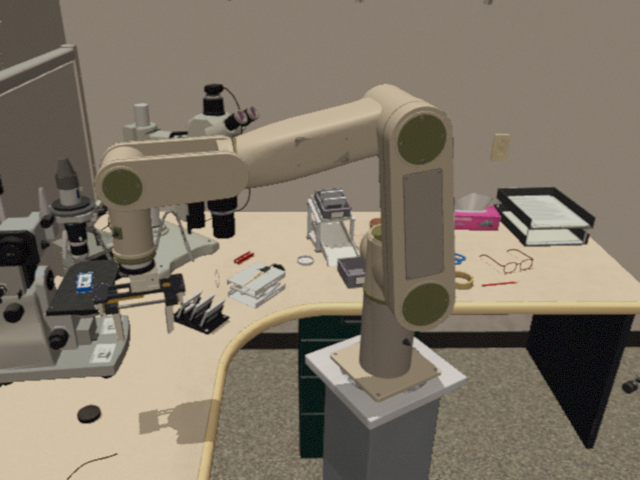

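View pics/top0.png

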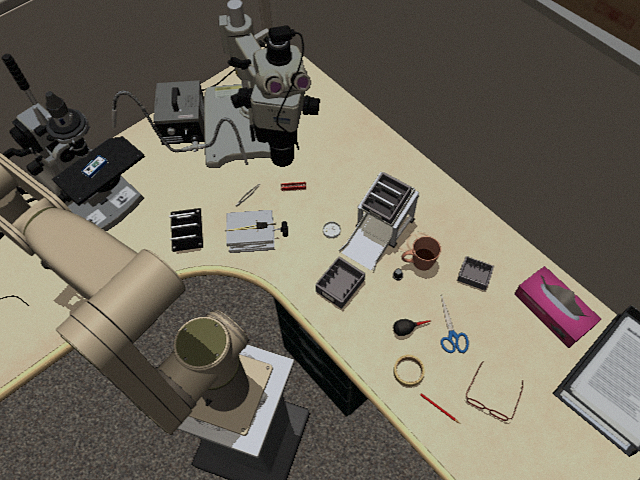

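```bash
python3 - <<'E'
import cv2
t=cv2.imread('pics/top0.png'); s=cv2.imread('pics/scene0.png')
cv2.imwrite('pics/c1.png',cv2.resize(t[160:310,300:500],None,fx=4,fy=4,interpolation=cv2.INTER_CUBIC))
a=cv2.resize(t[195:265,155:300],None,fx=5,fy=5,interpolation=cv2.INTER_CUBIC)
cv2.imwrite('pics/c2.png',a)
cv2.imwrite('pics/c3.png',cv2.resize(s[180:345,160:380],None,fx=3.6,fy=3.6,interpolation=cv2.INTER_CUBIC))
E
```

```text
(no output)
```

View pics/c1.png

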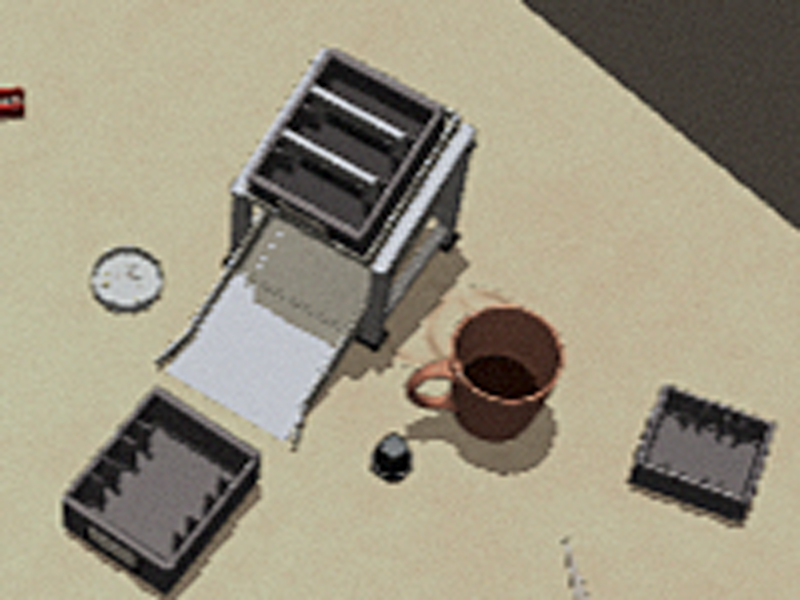

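View pics/c2.png

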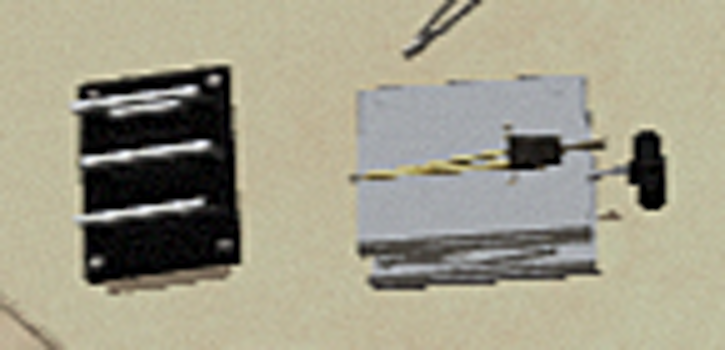

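View pics/c3.png

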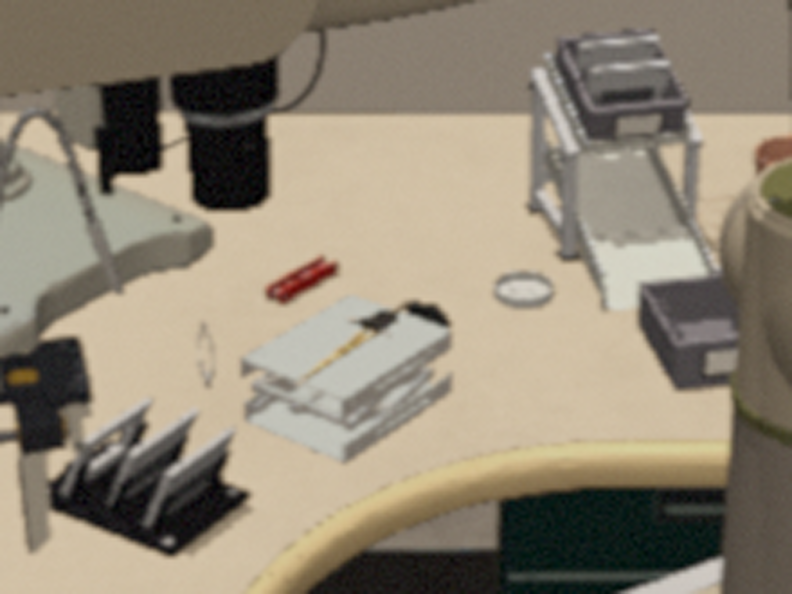

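```bash
cat > zoom.py <<'E'
import cv2,sys
# zoom.py src u0 v0 u1 v1 f out
src,u0,v0,u1,v1,f,out=sys.argv[1:]; u0,v0,u1,v1,f=map(int,(u0,v0,u1,v1,f))
im=cv2.imread('pics/'+src+'.png')[v0:v1,u0:u1]
im=cv2.resize(im,None,fx=f,fy=f,interpolation=cv2.INTER_CUBIC)
for u in range(u0,u1):
    if u%10==0: 
        cv2.line(im,((u-u0)*f+f//2,0),((u-u0)*f+f//2,im.shape[0]),(0,255,0),1); cv2.putText(im,str(u),((u-u0)*f,10),0,.4,(0,0,255),1)
for v in range(v0,v1):
    if v%10==0:
        cv2.line(im,(0,(v-v0)*f+f//2),(im.shape[1],(v-v0)*f+f//2),(0,255,0),1); cv2.putText(im,str(v),(0,(v-v0)*f+f//2),0,.4,(0,0,255),1)
cv2.imwrite('pics/'+out+'.png',im)
E
python3 zoom.py top0 310 252 372 312 12 z1; python3 zoom.py top0 163 198 213 258 12 z2; python3 zoom.py top0 335 165 425 275 7 z3; python3 zoom.py scene0 165 285 235 340 11 z4
```

```text
(no output)
```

View pics/z1.png

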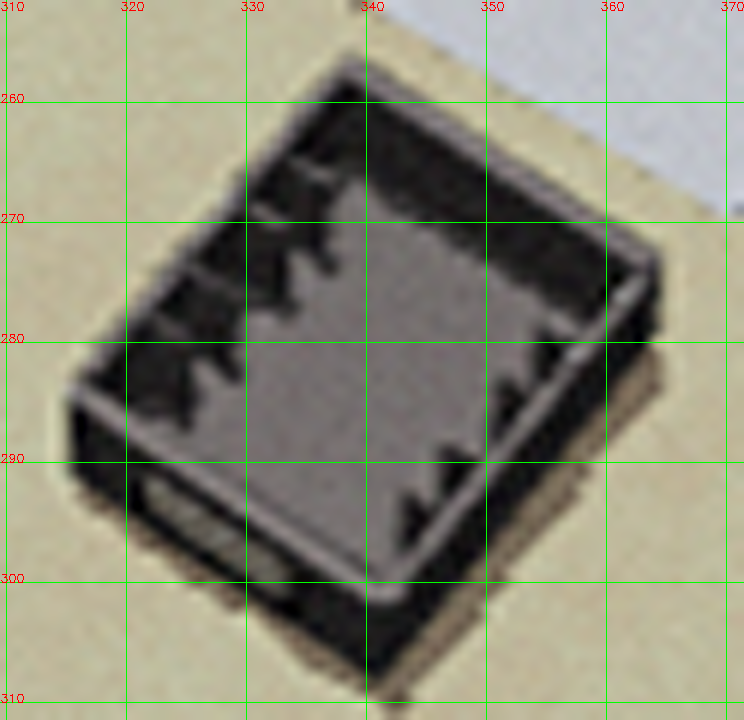

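View pics/z2.png

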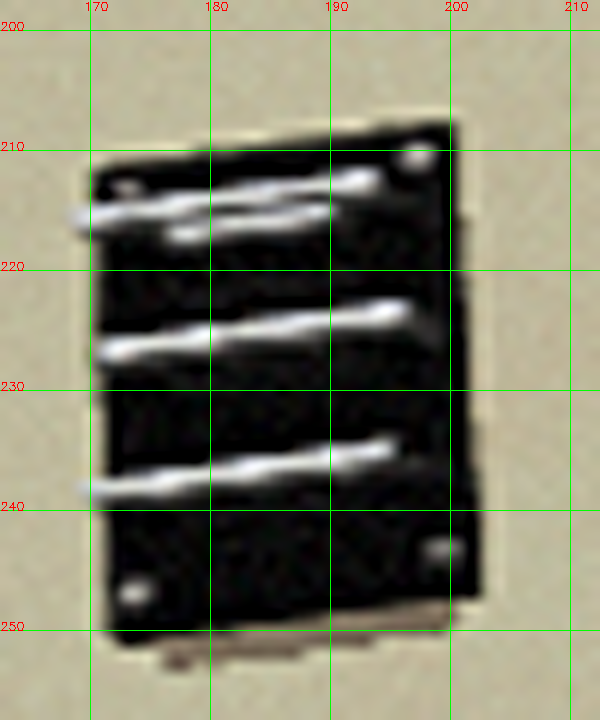

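View pics/z3.png

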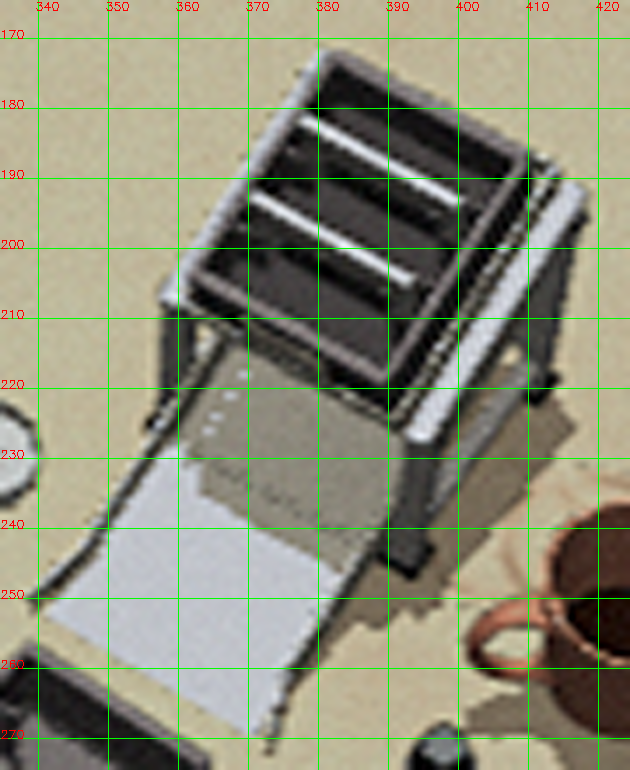

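View pics/z4.png

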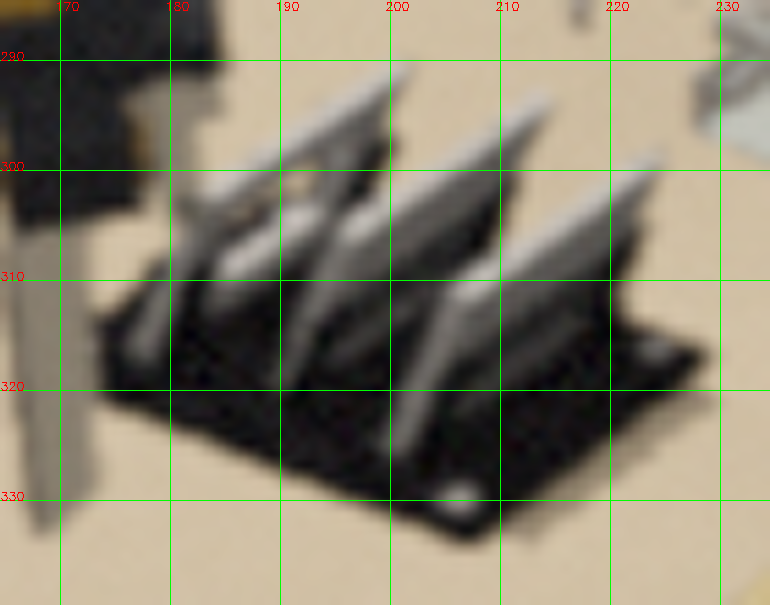

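```bash
cat > fit.py <<'E'
from h import *
from scipy.optimize import least_squares
import pickle
def P(n): return pickle.load(open(n+'.pkl','rb'))
def T(p,X):
    c,s=np.cos(p[2]),np.sin(p[2]); X=np.atleast_2d(X)
    return np.c_[X[:,0]*c-X[:,1]*s+p[0],X[:,0]*s+X[:,1]*c+p[1],X[:,2]]
E
python3 - <<'E'
from fit import *
for n in ('top','scene'):
    p=read_camera(n); pickle.dump(p,open(n+'0.pkl','wb'))
t,s=P('top0'),P('scene0')
# rack
tp=[(170.2,211.5),(200.5,207.6),(202.6,247.5),(172,251.2)]
print('rack corners',ray(t,tp,0.004).round(3))
print('tote',ray(t,[(338.5,256.3),(363.8,272.5),(342,301.2),(315.3,284.2)],.05).round(3))
print('foot',ray(t,[(341,251.5),(369.5,270)],0).round(3), ray(t,[(339,250.5),(372.5,271)],0.01).round(3))
print('ramp sides L',ray(t,[(357,230),(344,250)],0.01).round(3),'R',ray(t,[(387,240),(371,268)],0.01).round(3))
E
```

```text
rack corners [[0.508 0.428 0.004]
 [0.556 0.335 0.004]
 [0.413 0.263 0.004]
 [0.368 0.354 0.004]]
tote [[ 0.5   -0.186  0.05 ]
 [ 0.47  -0.28   0.05 ]
 [ 0.354 -0.245  0.05 ]
 [ 0.383 -0.148  0.05 ]]
foot [[ 0.546 -0.18   0.   ]
 [ 0.509 -0.29  -0.   ]] [[ 0.542 -0.174  0.01 ]
 [ 0.504 -0.301  0.01 ]]
ramp sides L [[ 0.636 -0.207  0.01 ]
 [ 0.549 -0.189  0.01 ]] R [[ 0.63  -0.314  0.01 ]
 [ 0.513 -0.293  0.01 ]]
```

```bash
cat > f1.py <<'E'
from fit import *
t,s=P('top0'),P('scene0')
# rack + plates: params x,y,yaw, ex, ez (top edge mid line, in rack, for slot 0), per-plate dy
ET=[[(169.3,215.5),(194,212.3)],[(170.5,226.8),(196.3,223.2)],[(169.5,238.3),(195.3,234.8)]] # frame(+44),mid,near(-44) ; left=+y
ES=[[(183,302.5),(201.5,290.5)],[(195,306),(214.5,293.5)],[(205.5,311.3),(224.5,299.3)]]
def m(p):
    out=[]
    c=T(p,[[78,52,8],[78,-52,8],[-78,-52,0],[-78,52,0]]*np.array(1e-3))
    r=[(proj(t,c)-[(170.2,211.5),(200.5,207.6),(202.6,247.5),(172,251.2)])]
    cs=T(p,np.array([[-78,52,4],[-78,-52,4]])*1e-3)
    for k,xo in enumerate((.044,0,-.044)):
        e=T(p,[[xo+p[3],.042,p[4]],[xo+p[3],-.042,p[4]]])
        r.append(proj(t,e)-ET[k])
        q=proj(s,e+[0,0,0])
        r.append(q-np.array(ES[k]))
    return np.array(r,dtype=object)
f=lambda p: np.concatenate([np.ravel(a).astype(float) for a in m(p)])
o=least_squares(f,[.461,.345,.47,-.014,.07],loss='soft_l1')
print('rack',o.x.round(4),np.degrees(o.x[2])); print(f(o.x).reshape(-1,2).round(1).tolist())
# tote
def g(p):
    c=T(p,np.array([[64,52,50],[64,-52,50],[-64,-52,50],[-64,52,50],[-64,-52,0],[-64,52,0],[64,-52,0]])*1e-3)
    return (proj(t,c)-[(338.5,256),(364.3,272.5),(342,301.7),(315.2,284.2),(341,308.7),(315.8,292),(364,280.5)]).ravel()
o2=least_squares(g,[.427,-.215,-.3],loss='soft_l1'); print('tote',o2.x.round(4),np.degrees(o2.x[2])); print(g(o2.x).reshape(-1,2).round(1).tolist())
E
python3 f1.py
```

```text
rack [ 0.4615  0.3444  0.4681 -0.0257  0.0735] 26.822237911840936
[[0.2, -0.3], [0.1, -0.2], [0.4, 0.0], [-0.2, 0.4], [-0.1, -0.2], [0.6, -0.2], [0.1, 0.1], [0.7, -0.4], [-1.1, -0.2], [-1.2, 0.1], [-0.4, 1.0], [-1.0, 0.7], [0.1, -0.2], [0.3, -0.1], [0.8, 0.2], [0.5, -0.9]]
tote [ 0.426  -0.2152 -0.3072] -17.603618014309255
[[-0.0, -0.4], [0.8, 0.0], [-0.4, 0.9], [-0.6, 0.5], [0.5, 0.3], [-0.7, -0.5], [0.5, -1.0]]
```

```bash
python3 zoom.py scene0 300 180 380 292 7 z5;  python3 zoom.py top0 335 205 400 275 11 z6
```

```text
(no output)
```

View pics/z5.png

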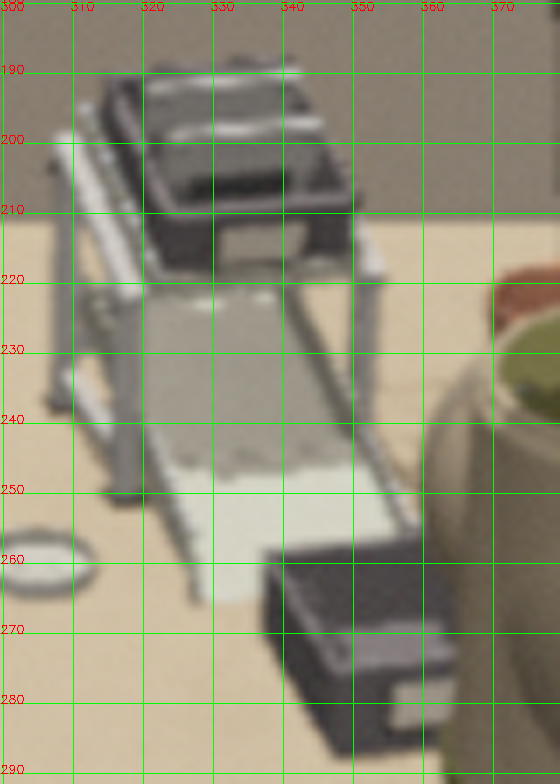

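View pics/z6.png

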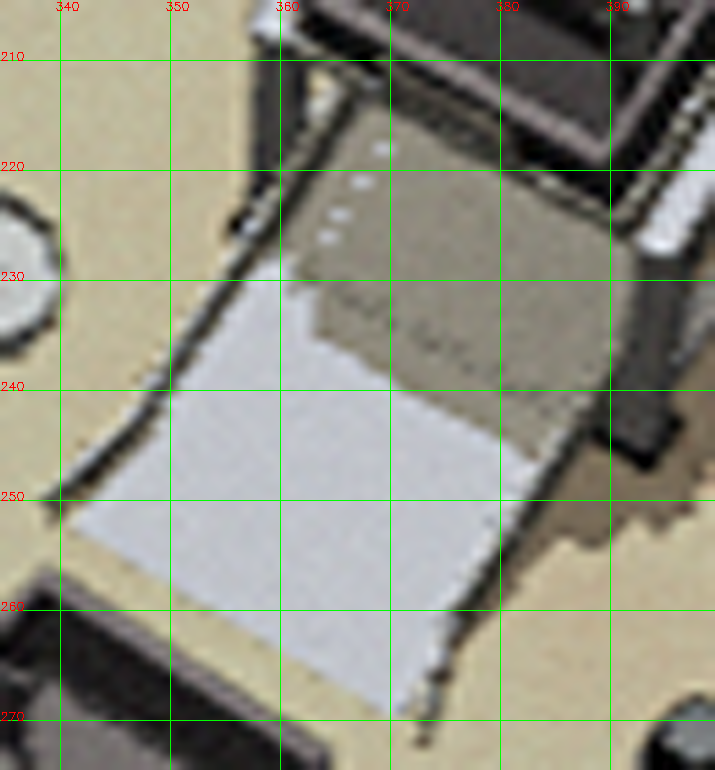

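```bash
cat > f2.py <<'E'
from fit import *
t,s=P('top0'),P('scene0')
a=np.radians(16)
def ramp(x,h=0): # point at stand x on ramp surface raised h
    return (x+.106)*np.tan(a)+h
def m(p):
    w,w2,tx,tz,ty,gh=p[3:]
    X=[[-.106,w,0],[-.106,-w,0]]; uv=[(340.8,252.2),(370.2,270)]
    for x in (-.06,-.02): 
        pass
    r=[proj(t,T(p,X))-uv]
    # left white edge points: distance to line
    def line(A,B,uvs):
        q=proj(t,T(p,[A,B])); d=q[1]-q[0]; n=np.array([-d[1],d[0]])/np.hypot(*d)
        return (np.array(uvs)-q[0])@n
    L=line([-.07,.0555,ramp(-.07)],[-.003,.0555,ramp(-.003)],[(349.5,241.5),(353.5,236),(358,229)])
    Rr=line([-.07,-.0555,ramp(-.07,gh)],[-.003,-.0555,ramp(-.003,gh)],[(376.5,257.5),(380,252),(384,246)])
    d=np.array([np.cos(a),0,np.sin(a)]); 
    c=np.array([tx,ty,tz]); e=np.array([0,.052,0])
    Q=np.array([c+e,c-e,c+.128*d+e,c+.128*d-e])
    r2=proj(t,T(p,Q))-[(361.3,205),(391,219.7),(381,172.5),(410.5,187)]
    q3=proj(s,T(p,[Q[0],Q[2]]))-[(324,211),(316.5,191)]
    f=proj(s,T(p,[[-.106,w,0]]))-[(329,266)]
    return [r[0].ravel(),L,Rr,.5*r2.ravel(),.4*q3.ravel(),.7*f.ravel(),[(ty)/.002,(gh-.016)/.003]]
f=lambda p: np.concatenate([np.ravel(x) for x in m(p)])
o=least_squares(f,[.63,-.27,-.3,.062,.066,0,.19,0,.016],loss='soft_l1'); print(o.x.round(4),np.degrees(o.x[2]))
for x in m(o.x): print(np.round(x,1))
fx=T(o.x,[[-.106,0,0]]); print('foot',fx)
if __name__=='__main__':
    im=t['pixels'][:,:,::-1].copy(); im=cv2.resize(im[160:310,300:500],None,fx=4,fy=4,interpolation=cv2.INTER_CUBIC)
    def dl(A,B,c):
        q=((proj(t,T(o.x,[A,B]))-[300,160]+.5)*4-.5).round().astype(int); cv2.line(im,tuple(map(int,q[0])),tuple(map(int,q[1])),c,1,cv2.LINE_AA)
    for y in (.0555,-.0555):
        dl([-.106,y,0],[-.003,y,.0295],(0,0,255)); dl([-.106,y,.018],[-.003,y,.0475],(255,0,0))
    dl([-.003,.0555,.0295],[-.003,-.0555,.0295],(0,200,0)); dl([.006,.06,.12],[.006,-.06,.12],(255,0,255))
    dl([.011,-.065,0],[.011,-.065,.12],(0,255,255));dl([.011,.065,0],[.011,.065,.12],(0,255,255))
    cv2.imwrite('pics/o2.png',im)
E
python3 f2.py
```

```text
[ 0.6279 -0.2671 -0.2874  0.0585 -0.2966 -0.0062  0.1683  0.      0.0161] -16.464102366423006
[0.2 0.1 0.4 0.2]
[0.3 0.6 0.4]
[-0.1 -0.1 -0. ]
[-0.1 -0.1 -0.9  0.6  1.  -0.3  0.3  0.1]
[ 0.2  0.2 -0.5 -0.3]
[ 0.3 -0.1]
[0. 0.]
foot [[ 0.52626832 -0.23708483  0.        ]]
```

View pics/o2.png

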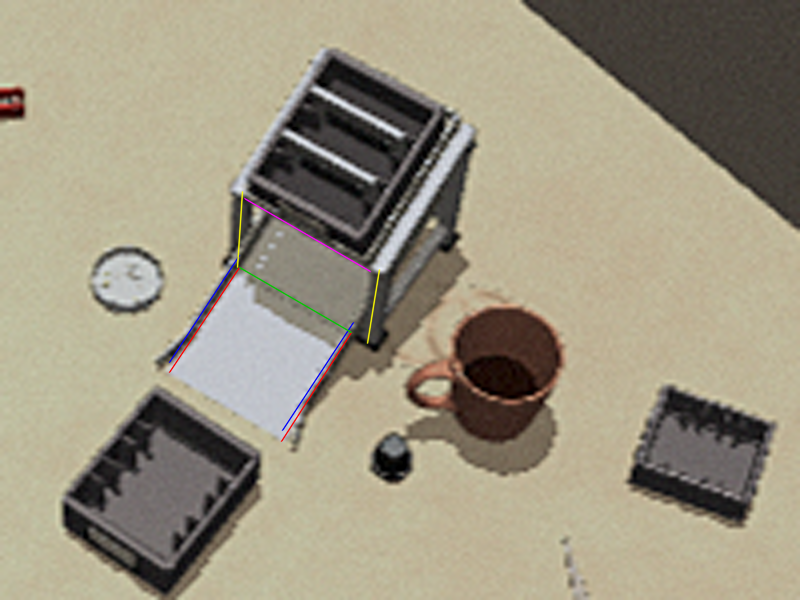

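```bash
cat > plan.py <<'E'
from fit import *
RACK=(.4615,.3444,.4681); EX,EZ=-.0257,.0735
TOTE=(.426,-.2152,-.3072); ST=(.6279,-.2671,-.2874)
def rot(yaw,tilt):
    "tool: y jaw axis at yaw, z down leaning forward (tips towards +yaw) by tilt"
    u=np.array([np.cos(yaw),np.sin(yaw),0]); k=np.array([0,0,1.])
    z=np.sin(tilt)*u-np.cos(tilt)*k; y=np.cos(tilt)*u+np.sin(tilt)*k
    return np.c_[np.cross(y,z),y,z]
def plan(wps,claws=None,start=None):
    """wps: list of (pos,Rm,nrows)"""
    s=read_state(); p,Rm=(s['tool_pos'],R.from_rotvec(s['orientation']).as_matrix()) if start is None else start
    p=np.array(p)
    for w,(tp,tR,n) in enumerate(wps):
        for i in range(n):
            k=n-i
            lin=np.round(Rm.T@(np.array(tp)-p)/k*100,2)
            ang=np.round(np.degrees(R.from_matrix(Rm.T@tR).as_rotvec())/k,1)
            print(f'{w}: {{"linear": {lin.tolist()}, "angular": {ang.tolist()}}}'+('  !!' if abs(lin).max()>6.25 or abs(ang).max()>10.7 else ''))
            p=p+Rm@lin/100; Rm=Rm@R.from_rotvec(np.radians(ang)).as_matrix()
    print('end',p.round(4),'t',s['t'],'op',s['opening'])
A25=np.radians(25)
def grasp(xo,depth=.028,dy=0,dx=0):
    E=T(RACK,[[xo+EX+dx,dy,EZ]])[0]; Rm=rot(RACK[2],A25)
    return E+Rm[:,2]*depth, Rm
E
python3 - <<'E'
from plan import *
p,Rm=grasp(-.044); print(p)
q=p-Rm[:,2]*.1
plan([(q+[0,0,.05],Rm,12),(q,Rm,2),(p-Rm[:,2]*.045,Rm,2)])
E
```

```text
[0.4098582  0.31829104 0.04812338]
0: {"linear": [-2.39, -1.82, 0.25], "angular": [-2.0, -0.9, 4.0]}
0: {"linear": [-2.51, -1.65, 0.23], "angular": [-2.0, -0.9, 4.0]}
0: {"linear": [-2.61, -1.48, 0.21], "angular": [-1.9, -0.9, 4.0]}
0: {"linear": [-2.71, -1.31, 0.21], "angular": [-1.9, -0.9, 4.0]}
0: {"linear": [-2.79, -1.12, 0.21], "angular": [-2.0, -0.9, 4.0]}
0: {"linear": [-2.85, -0.93, 0.22], "angular": [-1.9, -0.9, 4.0]}
0: {"linear": [-2.91, -0.74, 0.24], "angular": [-2.0, -0.9, 4.0]}
0: {"linear": [-2.95, -0.54, 0.26], "angular": [-1.9, -0.9, 4.0]}
0: {"linear": [-2.98, -0.34, 0.29], "angular": [-2.0, -0.9, 4.0]}
0: {"linear": [-2.99, -0.14, 0.33], "angular": [-1.9, -0.9, 4.0]}
0: {"linear": [-2.99, 0.05, 0.38], "angular": [-2.0, -0.8, 4.0]}
0: {"linear": [-2.97, 0.24, 0.42], "angular": [-1.9, -0.9, 4.1]}
1: {"linear": [0.0, -1.05, 2.27], "angular": [-0.0, 0.0, -0.0]}
1: {"linear": [0.0, -1.06, 2.26], "angular": [-0.0, 0.0, -0.0]}
2: {"linear": [0.0, 0.0, 2.75], "angular": [-0.0, 0.0, -0.0]}
2: {"linear": [0.01, 0.0, 2.75], "angular": [-0.0, 0.0, -0.0]}
end [0.3928 0.3097 0.0889] t 1.3 op 0.09284201816019605
```

Call:
drive_tool([
  {"claw": 0.74, "linear": [-2.4, -1.8, 0.2], "angular": [-2, -0.9, 4]},
  {"claw": 0.74, "linear": [-2.5, -1.6, 0.2], "angular": [-2, -0.9, 4]},
  {"claw": 0.74, "linear": [-2.6, -1.5, 0.2], "angular": [-2, -0.9, 4]},
  {"claw": 0.74, "linear": [-2.7, -1.3, 0.2], "angular": [-2, -0.9, 4]},
  {"claw": 0.74, "linear": [-2.8, -1.1, 0.2], "angular": [-2, -0.9, 4]},
  {"claw": 0.74, "linear": [-2.9, -0.9, 0.2], "angular": [-2, -0.9, 4]},
  {"claw": 0.74, "linear": [-2.9, -0.7, 0.2], "angular": [-2, -0.9, 4]},
  {"claw": 0.74, "linear": [-3, -0.5, 0.3], "angular": [-2, -0.9, 4]},
  {"claw": 0.74, "linear": [-3, -0.3, 0.3], "angular": [-2, -0.9, 4]},
  {"claw": 0.74, "linear": [-3, -0.1, 0.3], "angular": [-2, -0.9, 4]},
  {"claw": 0.74, "linear": [-3, 0, 0.4], "angular": [-2, -0.9, 4]},
  {"claw": 0.74, "linear": [-3, 0.2, 0.4], "angular": [-2, -0.9, 4]},
], newtons=30)

```text
t: 2.8
tool_pos: [0.3745, 0.299, 0.1901]
orientation: [1.498, 2.432, 0.555]
force: [-0.1, 0.4, -0.5]
opening: 0.0239
```

```bash
python3 - <<'E'
from plan import *
s=read_state(); print(s['tool_pos'],s['q'].round(2))
p,Rm=grasp(-.044)
q=p-Rm[:,2]*.1
print(R.from_rotvec(s['orientation']).as_matrix().T@Rm)
plan([(q,Rm,2),(p-Rm[:,2]*.04,Rm,2)])
E
```

```text
[0.37448086 0.29900199 0.19014696] [ 0.62 -0.69  2.28 -0.07  1.11  0.17]
[[ 0.9999974   0.00193076 -0.00121674]
 [-0.00194409  0.999937   -0.01105546]
 [ 0.00119532  0.01105779  0.99993815]]
0: {"linear": [0.06, -1.2, 2.27], "angular": [0.3, -0.0, -0.1]}
0: {"linear": [0.06, -1.19, 2.28], "angular": [0.3, -0.1, -0.0]}
1: {"linear": [0.0, -0.0, 3.0], "angular": [0.0, 0.0, -0.0]}
1: {"linear": [0.0, -0.0, 3.0], "angular": [0.0, 0.0, -0.0]}
end [0.3948 0.3107 0.0844] t 2.8 op 0.02394338677845558
```

Call:
drive_tool([
  {"claw": 0.74, "linear": [0.1, -1.2, 2.3], "angular": [0.3, 0, 0]},
  {"claw": 0.74, "linear": [0, -1.2, 2.3], "angular": [0.3, 0, 0]},
  {"claw": 0.74, "linear": [0, 0, 3], "angular": [0, 0, 0]},
  {"claw": 0.74, "linear": [0, 0, 3], "angular": [0, 0, 0]},
  {"claw": 0.74, "linear": [0, 0, 0], "angular": [0, 0, 0]},
])

```text
t: 3.42
tool_pos: [0.3928, 0.3102, 0.0811]
orientation: [1.502, 2.444, 0.534]
force: [0.2, 0.3, 1.1]
opening: 0.0244
```

```bash
python3 - <<'E'
from plan import *
s=read_state(); print(s['tool_pos'],s['q'].round(2))
p,Rm=grasp(-.044)
Rc=R.from_rotvec(s['orientation']).as_matrix()
print('err tool axes mm',(Rc.T@(p-s['tool_pos'])*1e3).round(1), np.degrees(R.from_matrix(Rc.T@Rm).as_rotvec()).round(2))
for n in('top','scene'):
    c=read_camera(n); save(c,n+'1'); pickle.dump(c,open(n+'1.pkl','wb'))
E
python3 zoom.py top1 150 190 220 260 9 z7;python3 zoom.py scene1 150 260 240 340 8 z8
```

```text
[0.39282355 0.31017899 0.08105435] [ 0.61 -0.47  2.34 -0.08  0.84  0.18]
err tool axes mm [-0.5  3.4 37.8] [-0.36 -0.05  0.02]
```

View pics/z7.png

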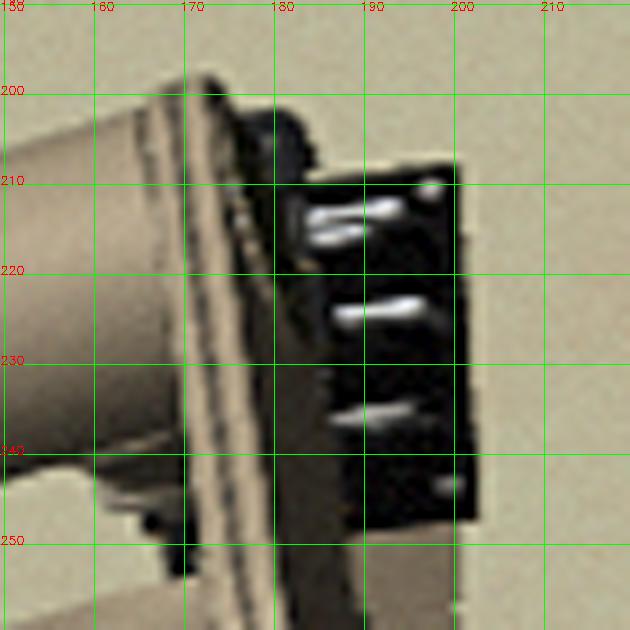

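View pics/z8.png

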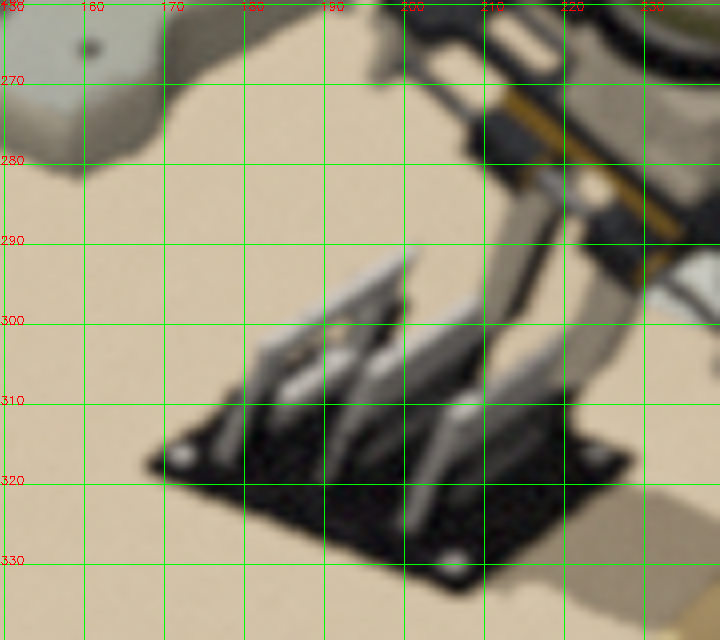

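Call:
drive_tool([
  {"claw": 0.74, "linear": [0, 0.3, 0.4], "angular": [-0.4, 0, 0]},
  {"claw": 0.74, "linear": [0, 0, 1.7], "angular": [0, 0, 0]},
  {"claw": 0.74, "linear": [0, 0, 1.7], "angular": [0, 0, 0]},
  {"claw": 0.74, "linear": [0, 0, 0], "angular": [0, 0, 0]},
  {"claw": 1, "linear": [0, 0, 0], "angular": [0, 0, 0]},
  {"claw": 1, "linear": [0, 0, 0], "angular": [0, 0, 0]},
  {"claw": 1, "linear": [0, 0, 0], "angular": [0, 0, 0]},
  {"claw": 1, "linear": [0, 0, 0], "angular": [0, 0, 0]},
], newtons=20)

```text
t: 4.53
tool_pos: [0.4101, 0.3196, 0.0509]
orientation: [1.498, 2.439, 0.546]
force: [-15.0, -8.3, 12.8]
opening: 0.0067
```

```bash
python3 - <<'E'
from plan import *
s=read_state(); print(s['tool_pos'],s['q'].round(2),s['opening'],s['force'],s['wrist_torque'])
p,Rm=grasp(-.044)
Rc=R.from_rotvec(s['orientation']).as_matrix()
print('err tool axes mm',(Rc.T@(p-s['tool_pos'])*1e3).round(1), np.degrees(R.from_matrix(Rc.T@Rm).as_rotvec()).round(2))
E
```

```text
[0.4100953  0.31959029 0.05090407] [ 0.6  -0.35  2.32 -0.08  0.74  0.19] 0.0066751254059567305 [-15.02791949  -8.30368548  12.78615776] [-1.0682367   1.93325589  0.02552864]
err tool axes mm [-1.1 -1.9  2.2] [ 0.21 -0.09  0.03]
```

Call:
drive_tool([
  {"claw": 1, "linear": [0, -0.1, -0.5], "angular": [0, 0, 0]},
  {"claw": 1, "linear": [0, 0, -1], "angular": [0, 0, 0]},
  {"claw": 1, "linear": [0, 0, -1.5], "angular": [0, 0, 0]},
  {"claw": 1, "linear": [0, 0, -1.5], "angular": [0, 0, 0]},
  {"claw": 1, "linear": [0, 0, -1.5], "angular": [0, 0, 0]},
  {"claw": 1, "linear": [0, 0, -1.5], "angular": [0, 0, 0]},
  {"claw": 1, "linear": [0, 0, 0], "angular": [0, 0, 0]},
], newtons=30)

```text
t: 5.4
tool_pos: [0.3826, 0.3057, 0.1204]
orientation: [1.496, 2.435, 0.554]
force: [0.7, -0.4, -0.5]
opening: 0.0056
```

```bash
python3 - <<'E'
from plan import *
s=read_state(); print(s['tool_pos'],s['q'].round(2),s['opening'],s['force'],s['wrist_torque'])
for n in('top','scene'):
    c=read_camera(n); save(c,n+'2'); pickle.dump(c,open(n+'2.pkl','wb'))
E
python3 zoom.py scene2 140 210 260 340 6 z9
```

```text
[0.38260374 0.30568331 0.12044449] [ 0.62 -0.59  2.35 -0.08  0.94  0.18] 0.005618717356794784 [ 0.7169158  -0.44568204 -0.47831116] [-0.16414449  0.27090123 -0.01237631]
```

View pics/z9.png

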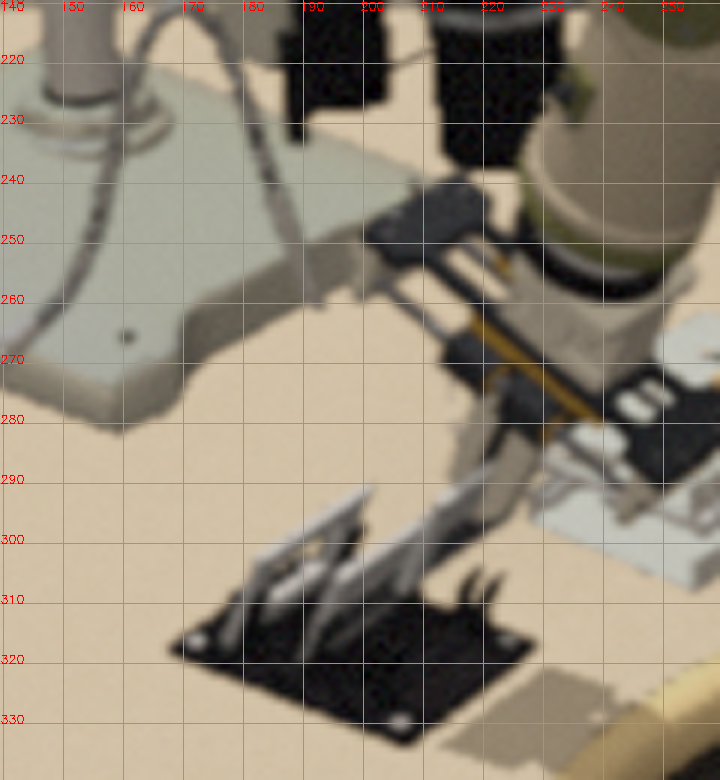

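```bash
python3 - <<'E'
from plan import *
q=T(TOTE,[[.021,0,0]])[0]; print(q)
Rv=rot(TOTE[2],0)
s=read_state(); p0=s['tool_pos']
plan([(p0+[0.0,-.02,.12],rot(RACK[2],np.radians(10)),4),(np.array([.42,.05,.25]),rot(.05,0),8),(q+[0,0,.22],Rv,8),(q+[0,0,.14],Rv,3)])
E
```

```text
[ 0.44601686 -0.22155021  0.        ]
0: {"linear": [-0.44, 1.08, -2.81], "angular": [3.9, -0.0, 0.0]}
0: {"linear": [-0.44, 0.89, -2.87], "angular": [3.8, -0.0, 0.0]}
0: {"linear": [-0.44, 0.7, -2.93], "angular": [3.9, -0.1, 0.0]}
0: {"linear": [-0.45, 0.5, -2.97], "angular": [3.8, -0.0, 0.0]}
1: {"linear": [-2.84, -0.87, -0.3], "angular": [1.2, -0.3, 3.0]}
1: {"linear": [-2.88, -0.72, -0.27], "angular": [1.2, -0.3, 3.0]}
1: {"linear": [-2.91, -0.57, -0.24], "angular": [1.2, -0.3, 3.0]}
1: {"linear": [-2.94, -0.43, -0.21], "angular": [1.3, -0.2, 3.0]}
1: {"linear": [-2.96, -0.28, -0.19], "angular": [1.2, -0.3, 3.0]}
1: {"linear": [-2.98, -0.12, -0.18], "angular": [1.3, -0.2, 3.0]}
1: {"linear": [-2.98, 0.03, -0.16], "angular": [1.2, -0.3, 3.0]}
1: {"linear": [-2.97, 0.18, -0.15], "angular": [1.3, -0.2, 2.9]}
2: {"linear": [-3.41, 0.15, 0.37], "angular": [-0.0, -0.0, 2.6]}
2: {"linear": [-3.4, 0.31, 0.37], "angular": [-0.0, -0.0, 2.6]}
2: {"linear": [-3.38, 0.46, 0.38], "angular": [-0.0, -0.0, 2.5]}
2: {"linear": [-3.35, 0.61, 0.37], "angular": [-0.0, -0.0, 2.6]}
2: {"linear": [-3.32, 0.76, 0.38], "angular": [-0.0, -0.0, 2.5]}
2: {"linear": [-3.29, 0.91, 0.37], "angular": [-0.0, -0.0, 2.6]}
2: {"linear": [-3.24, 1.05, 0.38], "angular": [-0.0, -0.0, 2.5]}
2: {"linear": [-3.19, 1.2, 0.37], "angular": [-0.0, -0.0, 2.6]}
3: {"linear": [-0.0, -0.0, 2.67], "angular": [-0.0, -0.0, -0.0]}
3: {"linear": [-0.0, -0.0, 2.67], "angular": [-0.0, -0.0, -0.0]}
3: {"linear": [-0.0, -0.0, 2.66], "angular": [-0.0, -0.0, -0.0]}
end [ 0.446  -0.2215  0.14  ] t 5.5 op 0.005523507065459627
```

Call:
drive_tool([
  {"claw": 1, "linear": [-0.4, 1.1, -2.8], "angular": [3.9, 0, 0]},
  {"claw": 1, "linear": [-0.4, 0.9, -2.9], "angular": [3.9, 0, 0]},
  {"claw": 1, "linear": [-0.4, 0.7, -2.9], "angular": [3.8, 0, 0]},
  {"claw": 1, "linear": [-0.5, 0.5, -3], "angular": [3.8, 0, 0]},
  {"claw": 1, "linear": [-2.8, -0.9, -0.3], "angular": [1.2, -0.3, 3]},
  {"claw": 1, "linear": [-2.9, -0.7, -0.3], "angular": [1.2, -0.3, 3]},
  {"claw": 1, "linear": [-2.9, -0.6, -0.2], "angular": [1.2, -0.3, 3]},
  {"claw": 1, "linear": [-2.9, -0.4, -0.2], "angular": [1.3, -0.2, 3]},
  {"claw": 1, "linear": [-3, -0.3, -0.2], "angular": [1.2, -0.3, 3]},
  {"claw": 1, "linear": [-3, -0.1, -0.2], "angular": [1.3, -0.2, 3]},
  {"claw": 1, "linear": [-3, 0, -0.2], "angular": [1.2, -0.3, 3]},
  {"claw": 1, "linear": [-3, 0.2, -0.1], "angular": [1.3, -0.2, 2.9]},
])

```text
t: 7.0
tool_pos: [0.4199, 0.049, 0.2489]
orientation: [-2.164, -2.273, 0.003]
force: [0.5, 0.5, -0.6]
opening: 0.0061
```

Call:
drive_tool([
  {"claw": 1, "linear": [-3.4, 0.1, 0.4], "angular": [0, 0, 2.6]},
  {"claw": 1, "linear": [-3.4, 0.3, 0.4], "angular": [0, 0, 2.6]},
  {"claw": 1, "linear": [-3.4, 0.5, 0.4], "angular": [0, 0, 2.5]},
  {"claw": 1, "linear": [-3.3, 0.6, 0.4], "angular": [0, 0, 2.6]},
  {"claw": 1, "linear": [-3.3, 0.8, 0.4], "angular": [0, 0, 2.5]},
  {"claw": 1, "linear": [-3.3, 0.9, 0.4], "angular": [0, 0, 2.6]},
  {"claw": 1, "linear": [-3.2, 1.1, 0.4], "angular": [0, 0, 2.5]},
  {"claw": 1, "linear": [-3.2, 1.2, 0.4], "angular": [0, 0, 2.6]},
  {"claw": 1, "linear": [0, 0, 2.7], "angular": [0, 0, 0]},
  {"claw": 1, "linear": [0, 0, 2.7], "angular": [0, 0, 0]},
  {"claw": 1, "linear": [0, 0, 0], "angular": [0, 0, 0]},
  {"claw": 1, "linear": [0, 0, 0], "angular": [0, 0, 0]},
])

```text
t: 8.5
tool_pos: [0.4466, -0.2209, 0.1638]
orientation: [-2.533, -1.855, 0.001]
force: [0.2, -0.3, -1.4]
opening: 0.0062
```

```bash
python3 - <<'E'
from plan import *
s=read_state(); print(s['tool_pos'],s['q'].round(2),s['opening'],s['force'],s['wrist_torque'])
q=T(TOTE,[[.021,0,0]])[0]
plan([(q+[0,0,.12],rot(TOTE[2],0),1)])
for n in('top','scene'):
    c=read_camera(n); save(c,n+'3'); pickle.dump(c,open(n+'3.pkl','wb'))
E
python3 zoom.py top3 290 230 380 320 8 z10; python3 zoom.py scene3 300 210 400 310 7 z11
```

```text
[ 0.44661399 -0.2208882   0.16380921] [-0.56 -0.11  1.83 -0.    1.42 -0.26] 0.006210398433235232 [ 0.2204137  -0.3085664  -1.42816303] [-0.11008131  0.07060161  0.01501926]
0: {"linear": [-0.08, -0.03, 4.38], "angular": [-0.1, -0.0, 0.0]}
end [ 0.446  -0.2215  0.12  ] t 8.5 op 0.006210398433235232
```

View pics/z10.png

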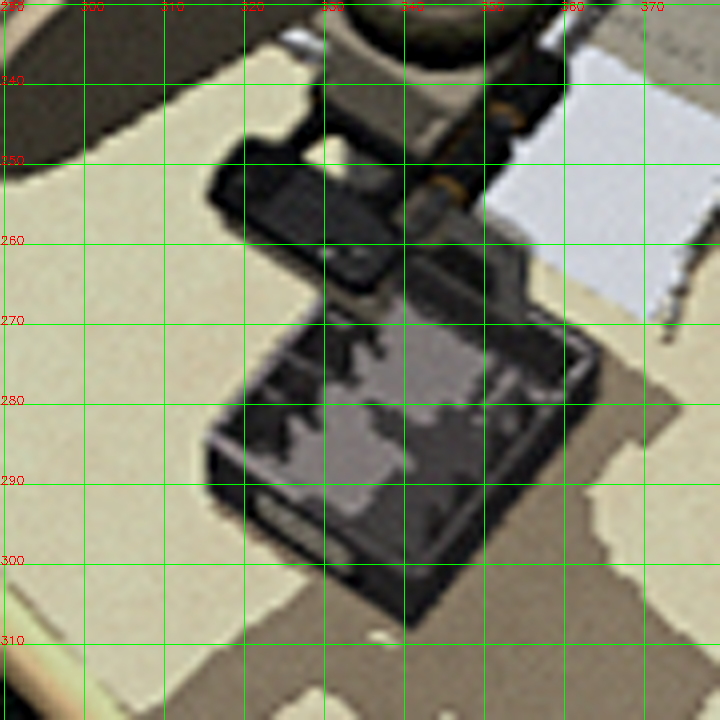

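View pics/z11.png

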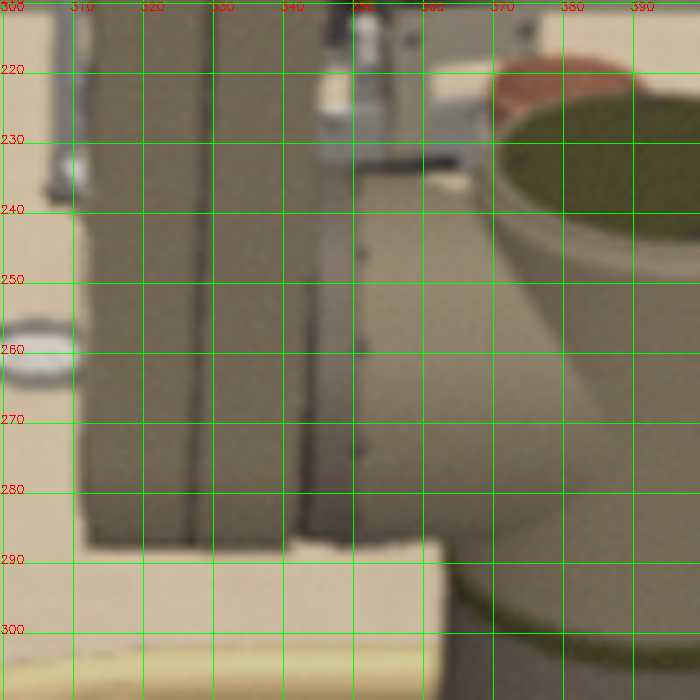

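Call:
drive_tool([
  {"claw": 1, "linear": [-0.1, 0, 2.5], "angular": [0, 0, 0]},
  {"claw": 1, "linear": [0, 0, 2.5], "angular": [0, 0, 0]},
  {"claw": 1, "linear": [0, 0, 2], "angular": [0, 0, 0]},
  {"claw": 1, "linear": [0, 0, 1], "angular": [0, 0, 0]},
  {"claw": 1, "linear": [0, 0, 1], "angular": [0, 0, 0]},
  {"claw": 1, "linear": [0, 0, 0], "angular": [0, 0, 0]},
])

```text
t: 9.35
tool_pos: [0.4458, -0.2215, 0.0732]
orientation: [-2.533, -1.854, 0.002]
force: [0.0, 0.7, -1.4]
opening: 0.006
```

Plate bottom should be about 12 mm inside the ribs with no contact force. I'll continue slowly.

Call:
drive_tool([
  {"claw": 1, "linear": [0, 0, 1], "angular": [0, 0, 0]},
  {"claw": 1, "linear": [0, 0, 0.8], "angular": [0, 0, 0]},
  {"claw": 1, "linear": [0, 0, 0], "angular": [0, 0, 0]},
])

```text
t: 9.72
tool_pos: [0.4452, -0.2212, 0.0544]
orientation: [-2.532, -1.853, 0.003]
force: [-0.4, 0.2, -0.8]
opening: 0.0058
```

Call:
drive_tool([
  {"claw": 1, "linear": [0, 0, 0.5], "angular": [0, 0, 0]},
  {"claw": 1, "linear": [0, 0, 0.3], "angular": [0, 0, 0]},
  {"claw": 1, "linear": [0, 0, 0], "angular": [0, 0, 0]},
])

```text
t: 10.1
tool_pos: [0.4455, -0.2214, 0.047]
orientation: [-2.533, -1.854, 0.002]
force: [-0.2, -0.4, -1.2]
opening: 0.0057
```

Call:
drive_tool([
  {"claw": 1, "linear": [0, 0, 0.3], "angular": [0, 0, 0]},
  {"claw": 1, "linear": [0, 0, 0], "angular": [0, 0, 0]},
])

```text
t: 10.35
tool_pos: [0.4456, -0.2215, 0.0441]
orientation: [-2.533, -1.854, 0.002]
force: [0.1, -0.4, -0.3]
opening: 0.0059
```

Call:
drive_tool([
  {"claw": 1, "linear": [0, 0, 0.2], "angular": [0, 0, 0]},
  {"claw": 1, "linear": [0, 0, 0], "angular": [0, 0, 0]},
])

```text
t: 10.6
tool_pos: [0.4461, -0.2217, 0.0427]
orientation: [-2.534, -1.855, 0.001]
force: [0.1, 1.2, 2.4]
opening: 0.0059
```

Call:
drive_tool([
  {"claw": 0.83, "linear": [0, 0, 0], "angular": [0, 0, 0]},
  {"claw": 0.83, "linear": [0, 0, 0], "angular": [0, 0, 0]},
  {"claw": 0.83, "linear": [0, 0, -0.5], "angular": [0, 0, 0]},
  {"claw": 0.83, "linear": [0, 0, -2], "angular": [0, 0, 0]},
  {"claw": 0.83, "linear": [0, 0, -3], "angular": [0, 0, 0]},
  {"claw": 0.83, "linear": [0, 0, -4], "angular": [0, 0, 0]},
  {"claw": 0.83, "linear": [0, 0, -4], "angular": [0, 0, 0]},
  {"claw": 0.83, "linear": [0, 0, -4], "angular": [0, 0, 0]},
  {"claw": 0.74, "linear": [4, 0, -0.5], "angular": [0, 0, -2.6]},
  {"claw": 0.74, "linear": [4, 0, 0], "angular": [0, 0, -2.6]},
  {"claw": 0.74, "linear": [4, 0, 0], "angular": [0, 0, -2.6]},
  {"claw": 0.74, "linear": [4, 0, 0], "angular": [0, 0, -2.6]},
])

```text
t: 12.1
tool_pos: [0.4842, -0.0653, 0.2228]
orientation: [-2.354, -2.078, 0.001]
force: [1.0, -0.3, -0.2]
opening: 0.0243
```

```bash
python3 - <<'E'
from plan import *
p,Rm=grasp(0)
q=p-Rm[:,2]*.1
plan([(np.array([.42,.12,.25]),rot(.1,0),5),(q+[0,0,.05],Rm,8),(q,Rm,3),(p-Rm[:,2]*.04,Rm,3)])
c=read_camera('top'); save(c,'top4')
E
python3 zoom.py top4 300 240 380 320 8 z12
```

```text
0: {"linear": [3.52, -1.73, -0.54], "angular": [-0.0, -0.0, -2.6]}
0: {"linear": [3.59, -1.57, -0.54], "angular": [-0.0, -0.0, -2.6]}
0: {"linear": [3.66, -1.41, -0.54], "angular": [-0.0, -0.0, -2.5]}
0: {"linear": [3.72, -1.25, -0.54], "angular": [-0.0, -0.0, -2.6]}
0: {"linear": [3.78, -1.08, -0.53], "angular": [-0.1, -0.1, -2.5]}
1: {"linear": [2.49, 0.14, 0.76], "angular": [-3.1, 0.6, -2.6]}
1: {"linear": [2.47, 0.21, 0.8], "angular": [-3.1, 0.6, -2.6]}
1: {"linear": [2.45, 0.28, 0.84], "angular": [-3.1, 0.6, -2.6]}
1: {"linear": [2.43, 0.34, 0.88], "angular": [-3.1, 0.6, -2.6]}
1: {"linear": [2.4, 0.4, 0.93], "angular": [-3.1, 0.6, -2.6]}
1: {"linear": [2.37, 0.46, 0.97], "angular": [-3.1, 0.6, -2.6]}
1: {"linear": [2.34, 0.51, 1.03], "angular": [-3.0, 0.5, -2.6]}
1: {"linear": [2.31, 0.57, 1.07], "angular": [-3.1, 0.6, -2.6]}
2: {"linear": [-0.0, -0.71, 1.51], "angular": [0.0, -0.0, -0.0]}
2: {"linear": [-0.0, -0.7, 1.51], "angular": [0.0, -0.0, -0.0]}
2: {"linear": [-0.01, -0.71, 1.51], "angular": [0.0, -0.0, -0.0]}
3: {"linear": [0.0, 0.0, 2.0], "angular": [0.0, -0.0, -0.0]}
3: {"linear": [0.0, 0.0, 2.0], "angular": [0.0, -0.0, -0.0]}
3: {"linear": [0.0, 0.0, 2.0], "angular": [0.0, -0.0, -0.0]}
end [0.434  0.3305 0.0844] t 12.1 op 0.024304562909606756
```

View pics/z12.png

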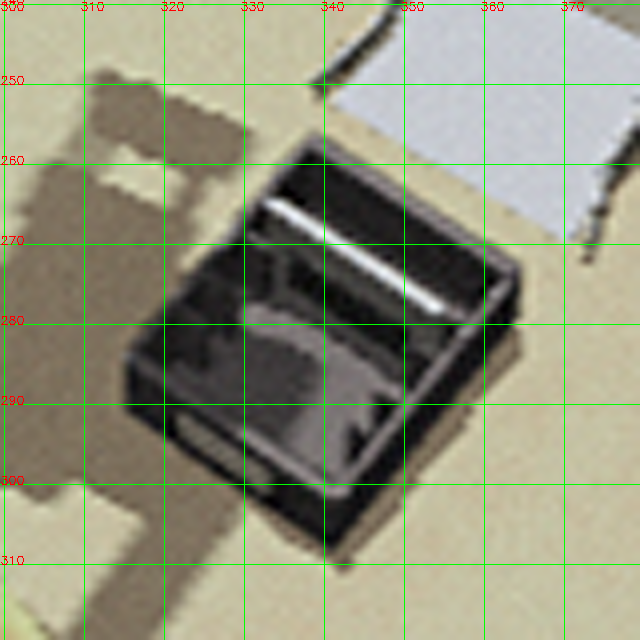

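Call:
drive_tool([
  {"claw": 0.74, "linear": [3.5, -1.7, -0.5], "angular": [0, 0, -2.6]},
  {"claw": 0.74, "linear": [3.6, -1.6, -0.5], "angular": [0, 0, -2.6]},
  {"claw": 0.74, "linear": [3.7, -1.4, -0.5], "angular": [0, 0, -2.6]},
  {"claw": 0.74, "linear": [3.7, -1.2, -0.5], "angular": [0, 0, -2.5]},
  {"claw": 0.74, "linear": [3.8, -1.1, -0.5], "angular": [0, 0, -2.5]},
  {"claw": 0.74, "linear": [2.5, 0.1, 0.8], "angular": [-3.1, 0.6, -2.6]},
  {"claw": 0.74, "linear": [2.5, 0.2, 0.8], "angular": [-3.1, 0.6, -2.6]},
  {"claw": 0.74, "linear": [2.4, 0.3, 0.8], "angular": [-3.1, 0.6, -2.6]},
  {"claw": 0.74, "linear": [2.4, 0.3, 0.9], "angular": [-3.1, 0.6, -2.6]},
  {"claw": 0.74, "linear": [2.4, 0.4, 0.9], "angular": [-3.1, 0.6, -2.6]},
  {"claw": 0.74, "linear": [2.4, 0.5, 1], "angular": [-3.1, 0.6, -2.6]},
  {"claw": 0.74, "linear": [2.3, 0.5, 1], "angular": [-3.1, 0.6, -2.6]},
])

```text
t: 13.65
tool_pos: [0.4126, 0.2936, 0.1948]
orientation: [1.58, 2.437, 0.486]
force: [0.4, -0.6, 0.4]
opening: 0.0239
```

Call:
drive_tool([
  {"claw": 0.74, "linear": [2.3, 0.6, 1.1], "angular": [-3.1, 0.6, -2.6]},
  {"claw": 0.74, "linear": [0, -0.7, 1.5], "angular": [0, 0, 0]},
  {"claw": 0.74, "linear": [0, -0.7, 1.5], "angular": [0, 0, 0]},
  {"claw": 0.74, "linear": [0, -0.7, 1.5], "angular": [0, 0, 0]},
  {"claw": 0.74, "linear": [0, 0, 0], "angular": [0, 0, 0]},
  {"claw": 0.74, "linear": [0, 0, 0], "angular": [0, 0, 0]},
])

```text
t: 14.4
tool_pos: [0.4123, 0.3179, 0.1375]
orientation: [1.504, 2.44, 0.546]
force: [0.0, -0.5, 0.8]
opening: 0.0242
```

```bash
python3 - <<'E'
from plan import *
p,Rm=grasp(0,.025,0,-.001)
plan([(p-Rm[:,2]*.037,Rm,3),(p,Rm,3)])
E
```

```text
0: {"linear": [0.04, -0.02, 1.94], "angular": [0.0, -0.1, -0.1]}
0: {"linear": [0.04, -0.02, 1.95], "angular": [0.0, -0.1, -0.0]}
0: {"linear": [0.05, -0.03, 1.94], "angular": [0.0, -0.0, -0.1]}
1: {"linear": [0.0, -0.0, 1.23], "angular": [0.0, -0.0, 0.0]}
1: {"linear": [0.0, -0.0, 1.23], "angular": [0.0, -0.0, 0.0]}
1: {"linear": [0.0, -0.0, 1.24], "angular": [0.0, -0.0, 0.0]}
end [0.4471 0.3371 0.0509] t 14.4 op 0.024176532683631697
```

Call:
drive_tool([
  {"claw": 0.74, "linear": [0.1, -0.1, 1.9], "angular": [0, 0, 0]},
  {"claw": 0.74, "linear": [0, 0, 1.9], "angular": [0, 0, 0]},
  {"claw": 0.74, "linear": [0, 0, 2], "angular": [0, 0, 0]},
  {"claw": 0.74, "linear": [0, 0, 0], "angular": [0, 0, 0]},
  {"claw": 0.74, "linear": [0, 0, 1.2], "angular": [0, 0, 0]},
  {"claw": 0.74, "linear": [0, 0, 1.3], "angular": [0, 0, 0]},
  {"claw": 0.74, "linear": [0, 0, 0.9], "angular": [0, 0, 0]},
  {"claw": 0.74, "linear": [0, 0, 0], "angular": [0, 0, 0]},
])

```text
t: 15.4
tool_pos: [0.4451, 0.3364, 0.0529]
orientation: [1.504, 2.441, 0.544]
force: [0.5, -0.2, -0.3]
opening: 0.024
```

Call:
drive_tool([
  {"claw": 1, "linear": [0, 0, 0.1], "angular": [0, 0, 0]},
  {"claw": 1, "linear": [0, 0, 0], "angular": [0, 0, 0]},
  {"claw": 1, "linear": [0, 0, 0], "angular": [0, 0, 0]},
  {"claw": 1, "linear": [0, 0, 0], "angular": [0, 0, 0]},
], newtons=20)

```text
t: 15.9
tool_pos: [0.4463, 0.3372, 0.0534]
orientation: [1.503, 2.439, 0.548]
force: [2.0, 1.2, 1.3]
opening: 0.0059
```

```bash
python3 - <<'E'
from plan import *
s=read_state()
p,Rm=grasp(0,.025,0,-.001)
Rc=R.from_rotvec(s['orientation']).as_matrix()
print('err tool axes mm',(Rc.T@(p-s['tool_pos'])*1e3).round(1),'F tool',Rc.T@s['force'],s['opening'])
E
```

```text
err tool axes mm [-0.4 -0.5  2.6] F tool [ 0.21354138  2.67756704 -0.18268339] 0.005860947517800163
```

Call:
drive_tool([
  {"claw": 1, "linear": [0, 0, -0.5], "angular": [0, 0, 0]},
  {"claw": 1, "linear": [0, 0, -1], "angular": [0, 0, 0]},
  {"claw": 1, "linear": [0, 0, -1.5], "angular": [0, 0, 0]},
  {"claw": 1, "linear": [0, 0, -1.5], "angular": [0, 0, 0]},
  {"claw": 1, "linear": [0, 0, -1.5], "angular": [0, 0, 0]},
  {"claw": 1, "linear": [0, 0, -1.5], "angular": [0, 0, 0]},
  {"claw": 1, "linear": [0, 0, 0], "angular": [0, 0, 0]},
], newtons=30)

```text
t: 16.77
tool_pos: [0.4174, 0.3223, 0.1212]
orientation: [1.503, 2.44, 0.547]
force: [0.1, -0.4, -1.1]
opening: 0.0061
```

```bash
python3 - <<'E'
from plan import *
q=T(TOTE,[[-.021,0,0]])[0]; print(q)
Rv=rot(TOTE[2],0)
s=read_state(); p0=s['tool_pos']
plan([(p0+[0.0,-.02,.12],rot(RACK[2],np.radians(10)),4),(np.array([.42,.05,.25]),rot(.05,0),8),(q+[0,0,.22],Rv,8),(q+[0,0,.165],Rv,2)])
E
```

```text
[ 0.40598314 -0.20884979  0.        ]
0: {"linear": [-0.43, 1.07, -2.81], "angular": [3.8, -0.1, -0.0]}
0: {"linear": [-0.44, 0.88, -2.88], "angular": [3.8, -0.1, -0.0]}
0: {"linear": [-0.44, 0.69, -2.93], "angular": [3.8, -0.0, -0.1]}
0: {"linear": [-0.44, 0.49, -2.97], "angular": [3.7, -0.1, -0.0]}
1: {"linear": [-2.83, -1.35, -0.35], "angular": [1.2, -0.3, 3.0]}
1: {"linear": [-2.9, -1.21, -0.31], "angular": [1.2, -0.3, 3.0]}
1: {"linear": [-2.96, -1.06, -0.27], "angular": [1.2, -0.2, 3.0]}
1: {"linear": [-3.01, -0.91, -0.23], "angular": [1.3, -0.3, 3.0]}
1: {"linear": [-3.06, -0.76, -0.2], "angular": [1.2, -0.2, 3.0]}
1: {"linear": [-3.09, -0.6, -0.18], "angular": [1.3, -0.3, 3.0]}
1: {"linear": [-3.12, -0.44, -0.15], "angular": [1.2, -0.2, 2.9]}
1: {"linear": [-3.14, -0.29, -0.13], "angular": [1.3, -0.3, 3.0]}
2: {"linear": [-3.22, -0.33, 0.38], "angular": [-0.0, 0.0, 2.6]}
2: {"linear": [-3.24, -0.19, 0.38], "angular": [-0.0, 0.0, 2.5]}
2: {"linear": [-3.24, -0.05, 0.38], "angular": [-0.0, 0.0, 2.6]}
2: {"linear": [-3.24, 0.1, 0.37], "angular": [-0.0, 0.0, 2.5]}
2: {"linear": [-3.23, 0.24, 0.38], "angular": [-0.0, 0.0, 2.6]}
2: {"linear": [-3.22, 0.39, 0.37], "angular": [-0.0, 0.0, 2.5]}
2: {"linear": [-3.19, 0.53, 0.38], "angular": [-0.0, 0.0, 2.6]}
2: {"linear": [-3.17, 0.67, 0.37], "angular": [-0.0, 0.0, 2.5]}
3: {"linear": [-0.0, 0.0, 2.75], "angular": [-0.0, 0.0, 0.0]}
3: {"linear": [-0.0, 0.01, 2.75], "angular": [-0.0, 0.0, 0.0]}
end [ 0.406  -0.2089  0.165 ] t 16.775 op 0.006095893460367511
```

Call:
drive_tool([
  {"claw": 1, "linear": [-0.4, 1.1, -2.8], "angular": [3.8, 0, 0]},
  {"claw": 1, "linear": [-0.4, 0.9, -2.9], "angular": [3.8, 0, 0]},
  {"claw": 1, "linear": [-0.4, 0.7, -2.9], "angular": [3.8, 0, 0]},
  {"claw": 1, "linear": [-0.5, 0.5, -3], "angular": [3.7, 0, 0]},
  {"claw": 1, "linear": [-2.8, -1.3, -0.3], "angular": [1.2, -0.3, 3]},
  {"claw": 1, "linear": [-2.9, -1.2, -0.3], "angular": [1.2, -0.3, 3]},
  {"claw": 1, "linear": [-3, -1.1, -0.3], "angular": [1.2, -0.3, 3]},
  {"claw": 1, "linear": [-3, -0.9, -0.2], "angular": [1.3, -0.2, 3]},
  {"claw": 1, "linear": [-3.1, -0.8, -0.2], "angular": [1.2, -0.3, 3]},
  {"claw": 1, "linear": [-3.1, -0.6, -0.2], "angular": [1.3, -0.2, 3]},
  {"claw": 1, "linear": [-3.1, -0.4, -0.2], "angular": [1.2, -0.3, 3]},
  {"claw": 1, "linear": [-3.1, -0.3, -0.1], "angular": [1.3, -0.2, 2.9]},
])

```text
t: 18.27
tool_pos: [0.4205, 0.0497, 0.2476]
orientation: [-2.164, -2.268, 0.002]
force: [0.5, 0.0, -1.2]
opening: 0.0057
```

Call:
drive_tool([
  {"claw": 1, "linear": [-3.2, -0.3, 0.4], "angular": [0, 0, 2.6]},
  {"claw": 1, "linear": [-3.2, -0.2, 0.4], "angular": [0, 0, 2.5]},
  {"claw": 1, "linear": [-3.2, -0.1, 0.4], "angular": [0, 0, 2.6]},
  {"claw": 1, "linear": [-3.3, 0.1, 0.4], "angular": [0, 0, 2.5]},
  {"claw": 1, "linear": [-3.2, 0.2, 0.4], "angular": [0, 0, 2.6]},
  {"claw": 1, "linear": [-3.2, 0.4, 0.4], "angular": [0, 0, 2.5]},
  {"claw": 1, "linear": [-3.2, 0.5, 0.4], "angular": [0, 0, 2.6]},
  {"claw": 1, "linear": [-3.2, 0.7, 0.4], "angular": [0, 0, 2.5]},
  {"claw": 1, "linear": [0, 0, 2.7], "angular": [0, 0, 0]},
  {"claw": 1, "linear": [0, 0, 2.7], "angular": [0, 0, 0]},
  {"claw": 1, "linear": [0, 0, 0], "angular": [0, 0, 0]},
  {"claw": 1, "linear": [0, 0, 0], "angular": [0, 0, 0]},
])

```text
t: 19.77
tool_pos: [0.4059, -0.2073, 0.162]
orientation: [-2.531, -1.853, 0.001]
force: [0.1, 0.0, -0.8]
opening: 0.0059
```

```bash
python3 - <<'E'
from plan import *
q=T(TOTE,[[-.021,0,0]])[0]
plan([(q+[0,0,.12],rot(TOTE[2],0),1)])
E
```

```text
0: {"linear": [-0.16, 0.08, 4.2], "angular": [-0.3, -0.2, 0.0]}
end [ 0.406  -0.2089  0.12  ] t 19.775 op 0.005948944774675429
```

Call:
drive_tool([
  {"claw": 1, "linear": [-0.2, 0.1, 2.5], "angular": [-0.2, -0.2, 0]},
  {"claw": 1, "linear": [0, 0, 2.5], "angular": [0, 0, 0]},
  {"claw": 1, "linear": [0, 0, 2], "angular": [0, 0, 0]},
  {"claw": 1, "linear": [0, 0, 1], "angular": [0, 0, 0]},
  {"claw": 1, "linear": [0, 0, 1], "angular": [0, 0, 0]},
  {"claw": 1, "linear": [0, 0, 0], "angular": [0, 0, 0]},
])

```text
t: 20.52
tool_pos: [0.4072, -0.2096, 0.0733]
orientation: [2.533, 1.855, 0.0]
force: [0.3, 2.6, 3.3]
opening: 0.006
```

Call:
drive_tool([
  {"claw": 1, "linear": [0, 0, 0.9], "angular": [0, 0, 0]},
  {"claw": 1, "linear": [0, 0, 0.9], "angular": [0, 0, 0]},
  {"claw": 1, "linear": [0, 0, 0], "angular": [0, 0, 0]},
])

```text
t: 20.9
tool_pos: [0.4084, -0.2087, 0.0566]
orientation: [2.533, 1.855, 0.004]
force: [0.6, 12.3, 17.8]
opening: 0.0058
```

Call:
drive_tool([
  {"claw": 1, "linear": [0, 0, 0.4], "angular": [0, 0, 0]},
  {"claw": 1, "linear": [0, 0, 0], "angular": [0, 0, 0]},
])

```text
t: 21.15
tool_pos: [0.4087, -0.2084, 0.0532]
orientation: [2.534, 1.856, 0.005]
force: [-1.5, 16.2, 21.6]
opening: 0.006
```

Call:
drive_tool([
  {"claw": 1, "linear": [0, 0, 0.2], "angular": [0, 0, 0]},
  {"claw": 1, "linear": [0, 0, 0], "angular": [0, 0, 0]},
])

```text
t: 21.4
tool_pos: [0.4088, -0.2083, 0.0515]
orientation: [2.534, 1.856, 0.006]
force: [-2.5, 18.3, 24.3]
opening: 0.006
```

Call:
drive_tool([
  {"claw": 1, "linear": [0.2, 0, -0.3], "angular": [0, 0, 0]},
  {"claw": 1, "linear": [0.2, 0, 0], "angular": [0, 0, 0]},
  {"claw": 1, "linear": [0, 0, 0], "angular": [0, 0, 0]},
])

```text
t: 21.78
tool_pos: [0.4086, -0.2064, 0.0521]
orientation: [2.533, 1.854, 0.0]
force: [1.3, 1.3, 8.5]
opening: 0.0061
```

```bash
python3 - <<'E'
from plan import *
s=read_state(); print(s['tool_pos'],R.from_rotvec(s['orientation']).as_matrix().round(3),s['force'],s['wrist_torque'])
for n in('top',):
    c=read_camera(n); save(c,n+'5'); pickle.dump(c,open(n+'5.pkl','wb'))
E
python3 zoom.py top5 290 230 380 320 8 z13
```

```text
[ 0.40855441 -0.20639948  0.05212319] [[ 0.302  0.953  0.002]
 [ 0.953 -0.302 -0.002]
 [-0.002  0.002 -1.   ]] [1.2559555  1.33112416 8.54910687] [-0.12874965 -0.08519658 -0.02783452]
```

View pics/z13.png

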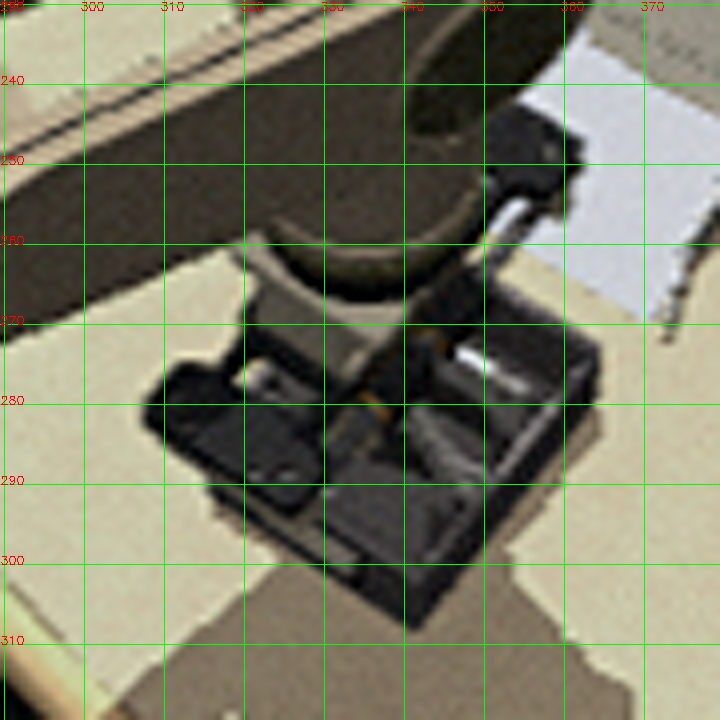

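Call:
drive_tool([
  {"claw": 1, "linear": [0, 0, 0.2], "angular": [0, 0, 0]},
  {"claw": 1, "linear": [0, 0, 0.2], "angular": [0, 0, 0]},
  {"claw": 1, "linear": [0, 0, 0], "angular": [0, 0, 0]},
])

```text
t: 22.2
tool_pos: [0.4089, -0.207, 0.0485]
orientation: [2.532, 1.853, 0.0]
force: [1.2, -1.9, 7.9]
opening: 0.0061
```

Call:
drive_tool([
  {"claw": 1, "linear": [0, 0, 0.2], "angular": [0, 0, 0]},
  {"claw": 1, "linear": [0, 0, 0], "angular": [0, 0, 0]},
])

```text
t: 22.45
tool_pos: [0.4088, -0.2076, 0.047]
orientation: [2.531, 1.853, -0.001]
force: [-1.9, -2.5, 14.1]
opening: 0.0058
```

Call:
drive_tool([
  {"claw": 1, "linear": [0, 0, 0.2], "angular": [0, 0, 0]},
  {"claw": 1, "linear": [0, 0, 0], "angular": [0, 0, 0]},
])

```text
t: 22.7
tool_pos: [0.4088, -0.2082, 0.0454]
orientation: [2.531, 1.852, -0.002]
force: [-4.5, -5.0, 16.9]
opening: 0.0056
```

Call:
drive_tool([
  {"claw": 0.83, "linear": [0, 0, -0.2], "angular": [0, 0, 0]},
  {"claw": 0.83, "linear": [0, 0, 0], "angular": [0, 0, 0]},
  {"claw": 0.83, "linear": [0, 0, 0], "angular": [0, 0, 0]},
  {"claw": 0.83, "linear": [0, 0, -1], "angular": [0, 0, 0]},
  {"claw": 0.83, "linear": [0, 0, -2.5], "angular": [0, 0, 0]},
  {"claw": 0.83, "linear": [0, 0, -4], "angular": [0, 0, 0]},
  {"claw": 0.83, "linear": [0, 0, -4], "angular": [0, 0, 0]},
  {"claw": 0.83, "linear": [0, 0, -4], "angular": [0, 0, 0]},
  {"claw": 0.83, "linear": [0, 0, -4], "angular": [0, 0, 0]},
  {"claw": 0.83, "linear": [5, -3, 0], "angular": [0, 0, 0]},
  {"claw": 0.83, "linear": [5, -3, 0], "angular": [0, 0, 0]},
  {"claw": 0.83, "linear": [3, 0, 0], "angular": [0, 0, 0]},
])

```text
t: 24.2
tool_pos: [0.3886, -0.0615, 0.2405]
orientation: [2.534, 1.856, -0.0]
force: [0.3, -0.0, 0.2]
opening: 0.0158
```

```bash
python3 - <<'E'
from plan import *
s=read_state(); print(s['tool_pos'],s['q'].round(2),s['force'])
for n in('top','scene'):
    c=read_camera(n); save(c,n+'6'); pickle.dump(c,open(n+'6.pkl','wb'))
E
python3 zoom.py top6 305 245 375 315 10 z14; python3 zoom.py scene6 310 220 400 300 8 z15
```

```text
[ 0.38855375 -0.06148975  0.24045459] [-0.29 -0.47  1.98 -0.    1.63  0.02] [ 0.31122945 -0.0230037   0.17942936]
```

View pics/z14.png

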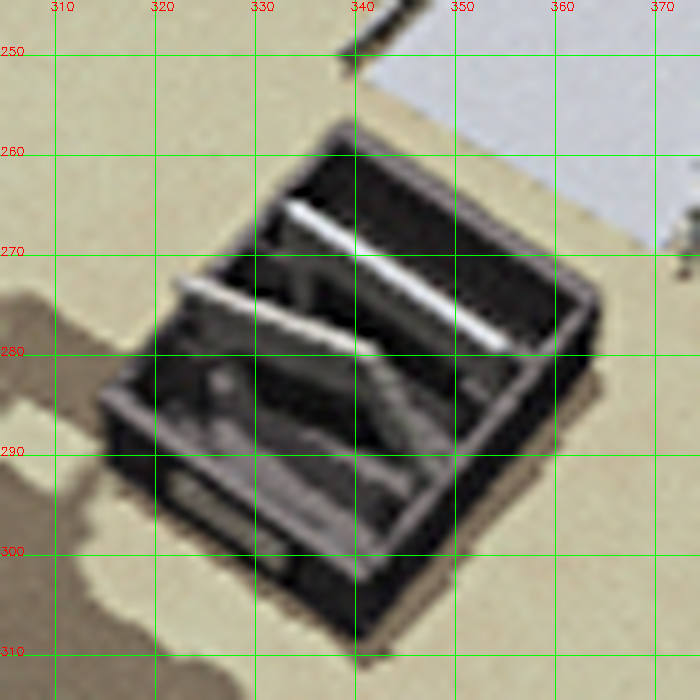

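View pics/z15.png

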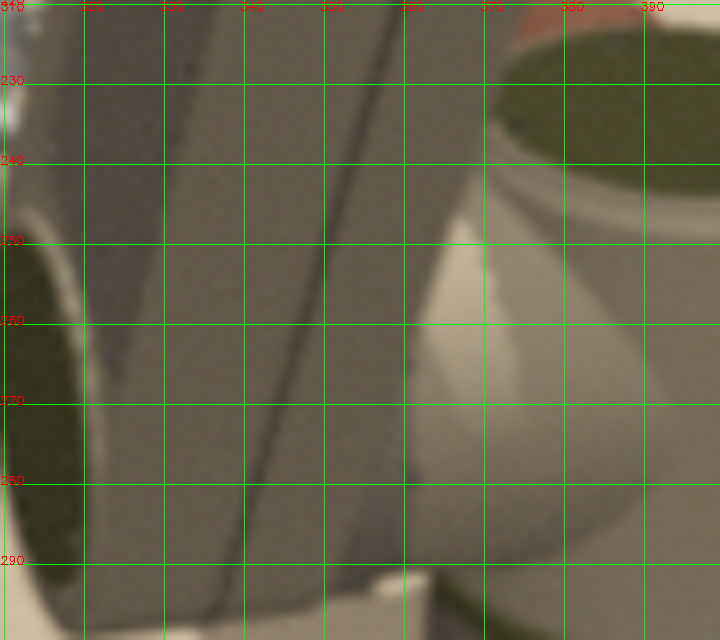

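```bash
cat > pl.py <<'E'
from plan import *
def solve(c,uvs,xt,tote=TOTE):
    "intersect rays with plane tote x = xt; return tote (y,z) mm"
    o=np.array(c['xyz']); u=np.array([np.cos(tote[2]),np.sin(tote[2]),0]); l=np.array([-u[1],u[0],0])
    out=[]
    for uv in uvs:
        d=ray(c,[uv],0)[0]-o; P0=np.array([tote[0],tote[1],0])+u*xt
        k=((P0-o)@u)/(d@u); X=o+k*d
        out.append(((X-P0)@l*1e3, X[2]*1e3))
    return np.round(out,1)
E
python3 - <<'E'
from pl import *
c=P('top6')
print('p_slot2',solve(c,[(333.7,265),(355.2,279)],.021))
print('p_slot1',solve(c,[(322.5,272.5),(341.8,279.7),(348.5,291)],-.021))
for x in(.021,-.021): print(proj(c,T(TOTE,[[x,.042,.07],[x,-.042,.07],[x,.042,.004],[x,-.042,.004]])).round(1))
E
```

```text
p_slot2 [[ 39.7  65.3]
 [-43.3  64.1]]
p_slot1 [[ 52.7  65.1]
 [-21.5 102.6]
 [-47.6  54.1]]
[[333.1 263.9]
 [354.9 278. ]
 [333.2 273.3]
 [354.4 287.1]]
[[325.2 273.6]
 [347.1 287.8]
 [325.5 282.8]
 [346.8 296.7]]
```

```bash
python3 zoom.py top4 305 245 375 315 10 z16; cat > ft.py <<'E'
from fit import *
def fit_tote(c,uv,x0=(.426,-.215,-.3)):
    X=np.array([[64,52,50],[64,-52,50],[-64,-52,50],[-64,52,50],[-64,-52,0],[-64,52,0],[64,-52,0]])*1e-3
    g=lambda p:(proj(c,T(p,X))-uv).ravel()
    o=least_squares(g,x0,loss='soft_l1'); print(o.x.round(4),np.degrees(o.x[2]).round(1),g(o.x).reshape(-1,2).round(1).tolist()); return o.x
E
python3 - <<'E'
from ft import *
c=P('top6')
fit_tote(c,[(338.8,256.8),(364.3,273.6),(341.3,302.3),(315,284),(341,309.7),(316,291.8),(364.2,282)])
fit_tote(c,[(338.5,256),(364.3,272.5),(342,301.7),(315.2,284.2),(341,308.7),(315.8,292),(364,280.5)])
# motion between top0 and top6 by ECC in tote front/right outside
a=cv2.cvtColor(P('top0')['pixels'],cv2.COLOR_RGB2GRAY).astype(np.float32);b=cv2.cvtColor(c['pixels'],cv2.COLOR_RGB2GRAY).astype(np.float32)
m=np.zeros_like(a,np.uint8)
poly=np.array([[344,304],[350,296],[368,271],[368,284],[343,312],[330,303],[312,290],[312,281],[318,284]]); cv2.fillPoly(m,[poly],255)
W=np.eye(2,3,dtype=np.float32)
print(cv2.findTransformECC(a,b,W,cv2.MOTION_EUCLIDEAN,(3,200,1e-6),m,3))
E
```

```text
[ 0.4239 -0.216  -0.3283] -18.8 [[0.2, -0.6], [1.0, 0.0], [-0.2, 1.0], [-0.5, 0.9], [-0.0, 0.0], [-1.0, -0.2], [0.5, -1.4]]
[ 0.426  -0.2152 -0.3072] -17.6 [[-0.0, -0.4], [0.8, 0.0], [-0.4, 0.9], [-0.6, 0.5], [0.5, 0.3], [-0.7, -0.5], [0.5, -1.0]]
(0.9637989114930741, array([[ 0.99998826, -0.00484447,  0.8386134 ],
       [ 0.00484447,  0.99998826, -1.6496375 ]], dtype=float32))
```

View pics/z16.png

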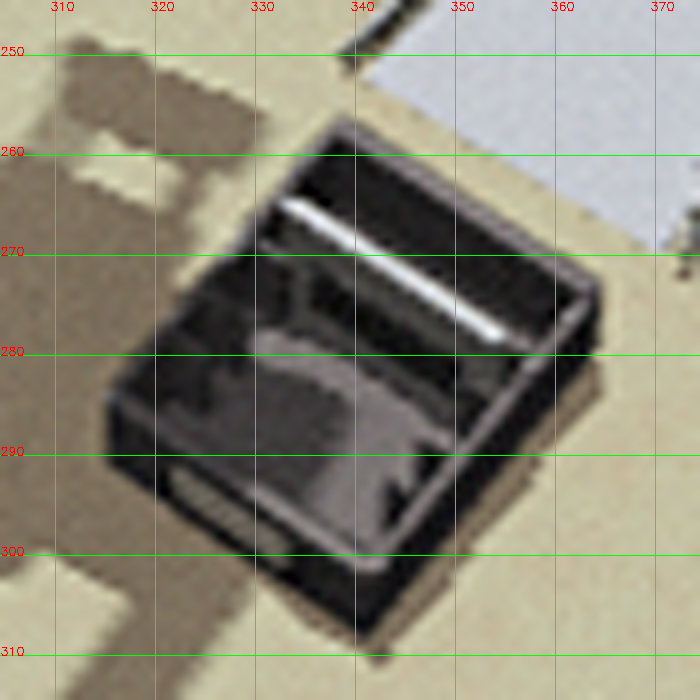

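```bash
sed -i 's/^TOTE=.*; ST/TOTE=(.4245,-.2155,-.319); ST/' plan.py; cat > g2.py <<'E'
from pl import *
c=P('top6')
for xt in(-.024,-.021,-.018): print(xt,solve(c,[(322.5,272.5),(341.8,279.7),(348.5,291)],xt).tolist())
q=solve(c,[(322.5,272.5),(341.8,279.7)],-.021)/1e3
th=np.arctan2(q[1,1]-q[0,1],q[0,0]-q[1,0]); th=np.radians(26.5)
M=q.mean(0); 
u=np.array([np.cos(TOTE[2]),np.sin(TOTE[2]),0]); l=np.array([-u[1],u[0],0]);k=np.array([0,0,1.])
z=-np.sin(th)*l-np.cos(th)*k; Rg=np.c_[np.cross(u,z),u,z]
Mw=T(TOTE,[[-.021,M[0],M[1]]])[0]; G=Mw+z*.024
print('M',M,'th',np.degrees(th),'G',G,'x axis',Rg[:,0])
E
python3 - <<'E'
from g2 import *
plan([(G-z*.12,Rg,8),(G-z*.05,Rg,3)])
E
```

```text
-0.024 [[50.1, 74.6], [-24.2, 114.1], [-50.4, 66.7]]
-0.021 [[52.6, 66.9], [-22.1, 106.5], [-48.3, 59.0]]
-0.018 [[55.0, 59.2], [-20.0, 99.0], [-46.3, 51.3]]
M [0.01525 0.0867 ] th 26.5 G [ 0.40598368 -0.2046019   0.06522158] x axis [ 0.28066678  0.84978448 -0.44619781]
0: {"linear": [-0.98, 0.74, 0.85], "angular": [0.0, -3.3, 0.1]}
0: {"linear": [-0.93, 0.74, 0.9], "angular": [0.0, -3.3, 0.1]}
0: {"linear": [-0.87, 0.75, 0.95], "angular": [0.0, -3.3, 0.1]}
0: {"linear": [-0.82, 0.75, 1.0], "angular": [0.0, -3.3, 0.1]}
0: {"linear": [-0.76, 0.75, 1.05], "angular": [0.1, -3.3, 0.1]}
0: {"linear": [-0.69, 0.75, 1.09], "angular": [0.0, -3.3, 0.1]}
0: {"linear": [-0.63, 0.75, 1.13], "angular": [0.1, -3.4, 0.1]}
0: {"linear": [-0.56, 0.75, 1.16], "angular": [0.0, -3.3, 0.1]}
1: {"linear": [-0.0, -0.0, 2.33], "angular": [0.0, -0.0, 0.0]}
1: {"linear": [-0.0, -0.0, 2.33], "angular": [0.0, -0.0, 0.0]}
1: {"linear": [-0.0, -0.0, 2.34], "angular": [0.0, -0.0, 0.0]}
end [ 0.413  -0.1834  0.1099] t 24.3 op 0.01578898799490711
```

Call:
drive_tool([
  {"claw": 0.74, "linear": [-1, 0.7, 0.9], "angular": [0, -3.3, 0.1]},
  {"claw": 0.74, "linear": [-0.9, 0.7, 0.9], "angular": [0, -3.3, 0.1]},
  {"claw": 0.74, "linear": [-0.9, 0.8, 0.9], "angular": [0, -3.3, 0.1]},
  {"claw": 0.74, "linear": [-0.8, 0.8, 1], "angular": [0, -3.3, 0.1]},
  {"claw": 0.74, "linear": [-0.8, 0.7, 1.1], "angular": [0, -3.3, 0.1]},
  {"claw": 0.74, "linear": [-0.7, 0.7, 1.1], "angular": [0, -3.3, 0.1]},
  {"claw": 0.74, "linear": [-0.6, 0.8, 1.1], "angular": [0, -3.4, 0.1]},
  {"claw": 0.74, "linear": [-0.5, 0.7, 1.2], "angular": [0, -3.3, 0.1]},
  {"claw": 0.74, "linear": [0, 0, 2], "angular": [0, 0, 0]},
  {"claw": 0.74, "linear": [0, 0, 2], "angular": [0, 0, 0]},
  {"claw": 0.74, "linear": [0, 0, 2], "angular": [0, 0, 0]},
  {"claw": 0.74, "linear": [0, 0, 0], "angular": [0, 0, 0]},
])

```text
t: 25.8
tool_pos: [0.4116, -0.182, 0.1161]
orientation: [2.289, 1.65, -0.542]
force: [0.3, -0.0, 0.7]
opening: 0.0242
```

```bash
python3 - <<'E'
from g2 import *
plan([(G,Rg,3)])
c=read_camera('top'); save(c,'top7')
E
python3 zoom.py top7 295 230 375 310 9 z17
```

```text
-0.024 [[50.1, 74.6], [-24.2, 114.1], [-50.4, 66.7]]
-0.021 [[52.6, 66.9], [-22.1, 106.5], [-48.3, 59.0]]
-0.018 [[55.0, 59.2], [-20.0, 99.0], [-46.3, 51.3]]
M [0.01525 0.0867 ] th 26.5 G [ 0.40598368 -0.2046019   0.06522158] x axis [ 0.28066678  0.84978448 -0.44619781]
0: {"linear": [0.07, 0.06, 1.86], "angular": [-0.0, 0.0, -0.0]}
0: {"linear": [0.07, 0.07, 1.87], "angular": [-0.1, 0.0, -0.1]}
0: {"linear": [0.06, 0.06, 1.86], "angular": [-0.0, 0.1, -0.0]}
end [ 0.406  -0.2046  0.0652] t 25.8 op 0.024167521260443747
```

View pics/z17.png

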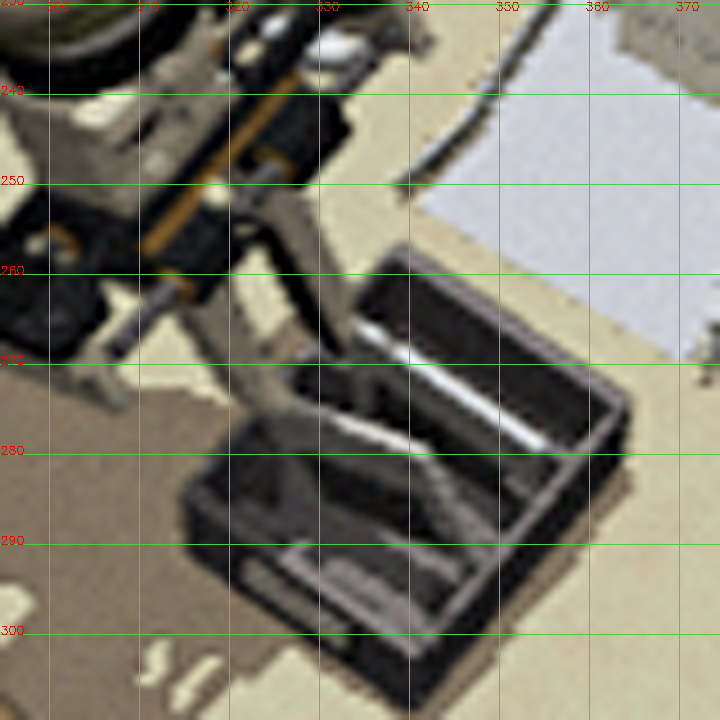

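Call:
drive_tool([
  {"claw": 0.74, "linear": [0.2, 0.2, 1], "angular": [0, 0, 0]},
  {"claw": 0.74, "linear": [0, 0, 1.5], "angular": [0, 0, 0]},
  {"claw": 0.74, "linear": [0, 0, 1.5], "angular": [0, 0, 0]},
  {"claw": 0.74, "linear": [0, 0, 1.5], "angular": [0, 0, 0]},
  {"claw": 0.74, "linear": [0, 0, 0], "angular": [0, 0, 0]},
  {"claw": 1, "linear": [0, 0, 0], "angular": [0, 0, 0]},
  {"claw": 1, "linear": [0, 0, 0], "angular": [0, 0, 0]},
  {"claw": 1, "linear": [0, 0, 0], "angular": [0, 0, 0]},
  {"claw": 1, "linear": [0, 0, 0], "angular": [0, 0, 0]},
], newtons=20)

```text
t: 26.98
tool_pos: [0.4087, -0.2036, 0.0678]
orientation: [2.286, 1.649, -0.536]
force: [1.4, 1.3, 3.0]
opening: 0.0057
```

Call:
drive_tool([
  {"claw": 1, "linear": [-0.5, 0, -0.9], "angular": [0, 0, 0]},
  {"claw": 1, "linear": [-0.9, 0, -1.8], "angular": [0, 0, 0]},
  {"claw": 1, "linear": [-0.9, 0, -1.8], "angular": [0, 0, 0]},
  {"claw": 1, "linear": [-0.9, 0, -1.8], "angular": [0, 0, 0]},
  {"claw": 1, "linear": [-0.9, 0, -1.8], "angular": [0, 0, 0]},
  {"claw": 1, "linear": [0, 0, 0], "angular": [0, 0, 0]},
], newtons=35)

```text
t: 27.72
tool_pos: [0.4089, -0.2043, 0.1601]
orientation: [2.286, 1.647, -0.534]
force: [-0.1, 0.3, 0.0]
opening: 0.0059
```

```bash
python3 - <<'E'
from pl import *
s=read_state();p=s['tool_pos']
plan([(p+[0,0,0],rot(TOTE[2],0),6)])
q=T(TOTE,[[-.021,0,0]])[0]; print(q)
c=read_camera('top'); save(c,'top8'); pickle.dump(c,open('top8.pkl','wb'))
E
python3 zoom.py top8 295 230 375 310 9 z18
```

```text
0: {"linear": [0.0, 0.0, 0.0], "angular": [0.1, 4.4, -0.0]}
0: {"linear": [0.0, 0.0, 0.0], "angular": [0.0, 4.4, -0.0]}
0: {"linear": [0.0, 0.0, 0.0], "angular": [0.1, 4.4, -0.0]}
0: {"linear": [0.0, 0.0, 0.0], "angular": [0.0, 4.4, -0.1]}
0: {"linear": [0.0, 0.0, 0.0], "angular": [0.1, 4.5, -0.0]}
0: {"linear": [0.0, 0.0, 0.0], "angular": [0.0, 4.4, -0.1]}
end [ 0.4089 -0.2043  0.1601] t 27.725 op 0.005894873449861291
[ 0.40455946 -0.20891404  0.        ]
```

View pics/z18.png

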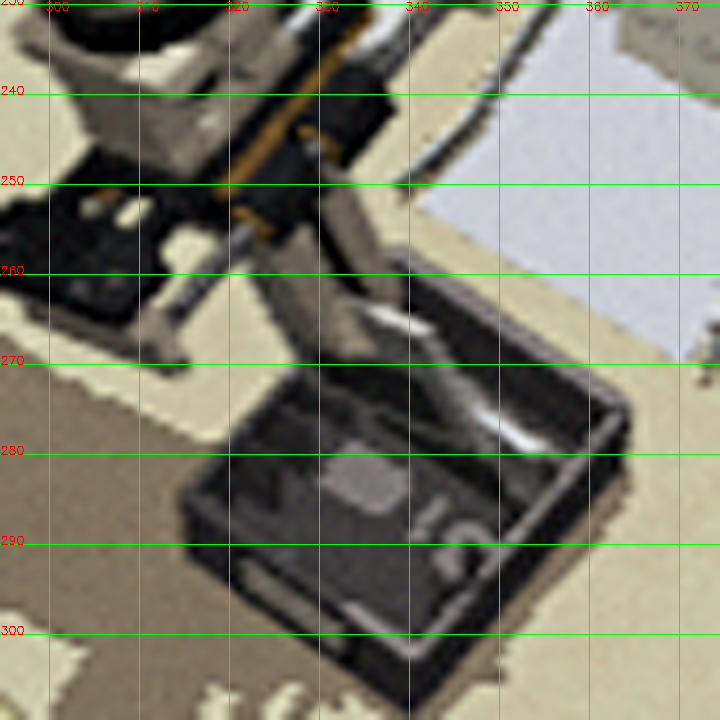

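```bash
python3 - <<'E'
from pl import *
c=P('top8'); s=read_state(); p=s['tool_pos']; Rm=R.from_rotvec(s['orientation']).as_matrix()
def inplane(uv):
    o=np.array(c['xyz']); d=ray(c,[uv],0)[0]-o; n=Rm[:,1]; k=((p-o)@n)/(d@n); return (Rm.T@(o+k*d-p)*1e3).round(1)
for uv in [(342.2,266),(341.5,267),(350,278),(347,273)]: print(uv,inplane(uv))
print('exp TR at x=-42,z=-24 ->',proj(c,[p+Rm@[-.042,0,-.024]]), 'BR',proj(c,[p+Rm@[-.042,0,.042]]))
E
```

```text
(342.2, 266) [-40.   -0.  -19.4]
(341.5, 267) [-33.7  -0.  -12.2]
(350, 278) [-46.4  -0.   33.2]
(347, 273) [-45.   -0.   10.5]
exp TR at x=-42,z=-24 -> [[342.12608298 265.15950881]] BR [[349.95085363 279.45544163]]
```

```bash
python3 - <<'E'
from pl import *
u=np.array([np.cos(TOTE[2]),np.sin(TOTE[2]),0]); l=np.array([-u[1],u[0],0])
q=T(TOTE,[[-.021,0.0015,0]])[0]+[0,0,.14]; print(q)
plan([(q,rot(TOTE[2],0),6)])
E
```

```text
[ 0.40502989 -0.20748972  0.14      ]
0: {"linear": [0.08, -0.03, 0.31], "angular": [0.0, 4.4, -0.0]}
0: {"linear": [0.05, -0.03, 0.31], "angular": [0.0, 4.4, -0.0]}
0: {"linear": [0.03, -0.03, 0.32], "angular": [0.1, 4.4, -0.0]}
0: {"linear": [0.0, -0.03, 0.32], "angular": [0.0, 4.4, -0.0]}
0: {"linear": [-0.02, -0.04, 0.32], "angular": [0.1, 4.5, -0.1]}
0: {"linear": [-0.05, -0.03, 0.31], "angular": [0.0, 4.4, -0.0]}
end [ 0.4051 -0.2075  0.14  ] t 27.775 op 0.005809355101669814
```

Call:
drive_tool([
  {"claw": 1, "linear": [0.1, 0, 0.3], "angular": [0, 4.4, 0]},
  {"claw": 1, "linear": [0, 0, 0.3], "angular": [0, 4.4, 0]},
  {"claw": 1, "linear": [0, -0.1, 0.3], "angular": [0, 4.4, 0]},
  {"claw": 1, "linear": [0, -0.1, 0.3], "angular": [0.1, 4.4, 0]},
  {"claw": 1, "linear": [0, 0, 0.4], "angular": [0.1, 4.5, 0]},
  {"claw": 1, "linear": [0, 0, 0.3], "angular": [0, 4.4, 0]},
  {"claw": 1, "linear": [0, 0, 0], "angular": [0, 0, 0]},
  {"claw": 1, "linear": [0, 0, 0], "angular": [0, 0, 0]},
])

```text
t: 28.78
tool_pos: [0.404, -0.207, 0.1386]
orientation: [-2.547, -1.837, 0.005]
force: [-0.0, -0.1, -1.4]
opening: 0.006
```

```bash
python3 - <<'E'
from pl import *
q=T(TOTE,[[-.021,0.0015,0]])[0]+[0,0,.09]
plan([(q,rot(TOTE[2],0),2)])
c=read_camera('top'); save(c,'top9'); pickle.dump(c,open('top9.pkl','wb'))
s=read_state(); p=s['tool_pos']; Rm=R.from_rotvec(s['orientation']).as_matrix()
def inplane(uv):
    o=np.array(c['xyz']); d=ray(c,[uv],0)[0]-o; n=Rm[:,1]; k=((p-o)@n)/(d@n); return (Rm.T@(o+k*d-p)*1e3).round(1)
for z in(-.024,0,.02,.042): print('right edge exp',z,proj(c,[p+Rm@[-.042,0,z]]).round(1))
E
python3 zoom.py top9 295 230 375 310 9 z19
```

```text
0: {"linear": [-0.0, 0.06, 2.43], "angular": [-0.1, 0.1, -0.1]}
0: {"linear": [-0.01, 0.06, 2.43], "angular": [-0.1, 0.0, -0.0]}
end [ 0.405  -0.2075  0.09  ] t 28.775 op 0.006010965300283087
right edge exp -0.024 [[346.7 274.8]]
right edge exp 0 [[346.5 278.4]]
right edge exp 0.02 [[346.4 281.4]]
right edge exp 0.042 [[346.3 284.5]]
```

View pics/z19.png

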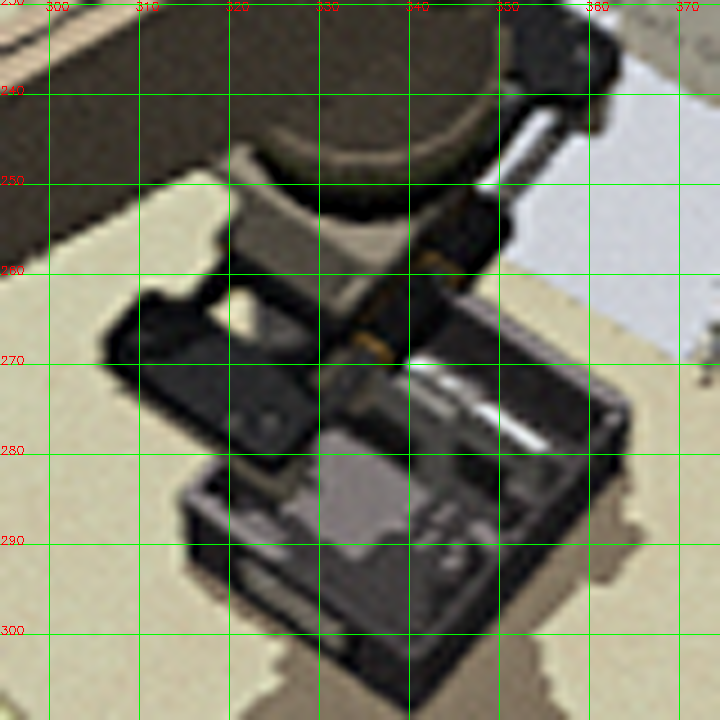

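Call:
drive_tool([
  {"claw": 1, "linear": [0, 0.1, 2.4], "angular": [-0.2, 0.1, -0.1]},
  {"claw": 1, "linear": [0, 0, 2], "angular": [0, 0, 0]},
  {"claw": 1, "linear": [0, 0, 1], "angular": [0, 0, 0]},
  {"claw": 1, "linear": [0, 0, 0], "angular": [0, 0, 0]},
])

```text
t: 29.32
tool_pos: [0.406, -0.2076, 0.0857]
orientation: [2.543, 1.84, 0.002]
force: [-0.7, -3.3, 2.4]
opening: 0.006
```

Call:
drive_tool([
  {"claw": 1, "linear": [0, 0, 0.8], "angular": [0, 0, 0]},
  {"claw": 1, "linear": [0, 0, 0.7], "angular": [0, 0, 0]},
  {"claw": 1, "linear": [0, 0, 0], "angular": [0, 0, 0]},
])

```text
t: 29.7
tool_pos: [0.4066, -0.2106, 0.0734]
orientation: [2.539, 1.837, -0.001]
force: [-9.1, -9.9, 17.7]
opening: 0.0062
```

Call:
drive_tool([
  {"claw": 1, "linear": [0, 0, -1], "angular": [0, 0, 0]},
  {"claw": 1, "linear": [0, 0, -1], "angular": [0, 0, 0]},
  {"claw": 1, "linear": [0, 0, 0], "angular": [0, 0, 0]},
])

```text
t: 30.08
tool_pos: [0.406, -0.2073, 0.091]
orientation: [2.544, 1.84, 0.004]
force: [-0.0, -0.4, -1.2]
opening: 0.0061
```

```bash
python3 - <<'E'
from pl import *
c=read_camera('top'); save(c,'top10'); pickle.dump(c,open('top10.pkl','wb'))
s=read_state(); p=s['tool_pos']; Rm=R.from_rotvec(s['orientation']).as_matrix()
print(p,Rm[:,1],s['force'],s['wrist_torque'])
for z in(-.024,0,.02,.042): print('right edge exp',z,proj(c,[p+Rm@[-.042,0,z]]).round(1))
E
python3 zoom.py top10 330 250 370 310 13 z20
```

```text
[ 0.40566988 -0.20716099  0.09045476] [ 0.94963262 -0.31335545  0.00249932] [ 0.85692323 -0.42576057 -0.5161878 ] [-0.05628176  0.06879343  0.00269911]
right edge exp -0.024 [[346.7 281.6]]
right edge exp 0 [[346.6 285. ]]
right edge exp 0.02 [[346.5 287.8]]
right edge exp 0.042 [[346.4 290.8]]
```

View pics/z20.png

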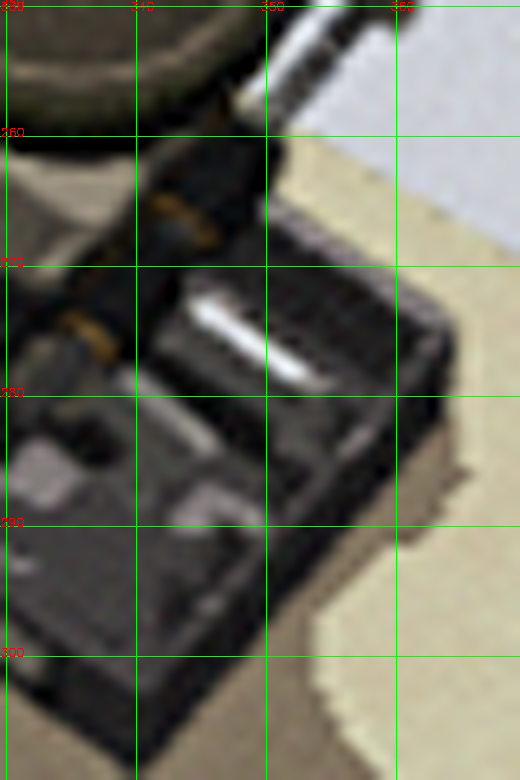

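```bash
cat > ip.py <<'E'
from pl import *
def inplane(c,p,Rm,uv):
    o=np.array(c['xyz']); d=ray(c,[uv],0)[0]-o; n=Rm[:,1]; k=((p-o)@n)/(d@n); return (Rm.T@(o+k*d-p)*1e3).round(1)
E
python3 - <<'E'
from ip import *
c=P('top10'); s=read_state(); p=s['tool_pos']; Rm=R.from_rotvec(s['orientation']).as_matrix()
for uv in [(346.3,283.8),(343,281.3),(339,278.5)]: print(inplane(c,p,Rm,uv))
for uv in [(354.3,279),(345,272.5)]: print(solve(c,[uv],.021))
c=P('top9');p=np.array([.404,-.207,.1386]);Rm=R.from_rotvec([-2.547,-1.837,.005]).as_matrix()
for uv in [(345.7,275),(341,271.5)]: print(inplane(c,p,Rm,uv))
E
```

```text
[-40.9   0.   -7.3]
[-28.4   0.   -9.4]
[-13.2   0.  -10.4]
[[-40.1  64.5]]
[[-4.2 67.1]]
[-38.4   0.  -19.3]
[-21.1  -0.  -21.8]
```

Call:
drive_tool([
  {"claw": 1, "linear": [0, 0, -1], "angular": [0, 0, 0]},
  {"claw": 1, "linear": [0, 0, -1.5], "angular": [0, 0, 0]},
  {"claw": 1, "linear": [0, 0, -1.5], "angular": [0, -3.5, 0]},
  {"claw": 1, "linear": [0, 0, 0], "angular": [0, -3.5, 0]},
  {"claw": 1, "linear": [0, 0, 0], "angular": [0, 0, 0]},
], newtons=50)

```text
t: 30.75
tool_pos: [0.406, -0.2069, 0.1312]
orientation: [2.482, 1.797, -0.148]
force: [-0.4, 0.4, -1.4]
opening: 0.0059
```

```bash
python3 - <<'E'
from ip import *
c=read_camera('top'); save(c,'top11'); pickle.dump(c,open('top11.pkl','wb'))
c=read_camera('scene'); save(c,'scene11'); pickle.dump(c,open('scene11.pkl','wb'))
s=read_state(); p=s['tool_pos']; Rm=R.from_rotvec(s['orientation']).as_matrix()
print(p,Rm[:,1],s['force'],s['wrist_torque'])
pickle.dump((p,Rm),open('st11.pkl','wb'))
E
python3 zoom.py top11 325 240 370 300 13 z21
```

```text
[ 0.40548016 -0.20724771  0.13061935] [ 0.94970054 -0.31315178  0.00220123] [ 0.22766105 -0.68443197 -0.62489542] [-0.03786413  0.08760938 -0.01183897]
```

View pics/z21.png

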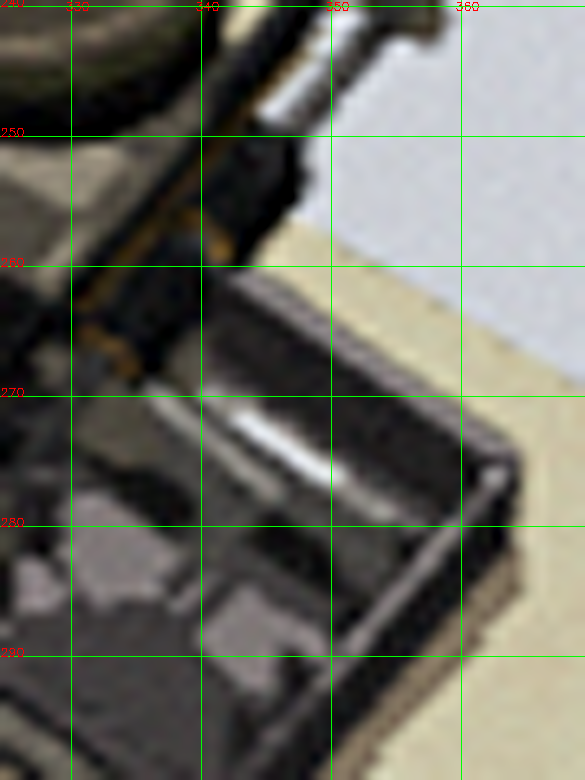

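View pics/scene11.png

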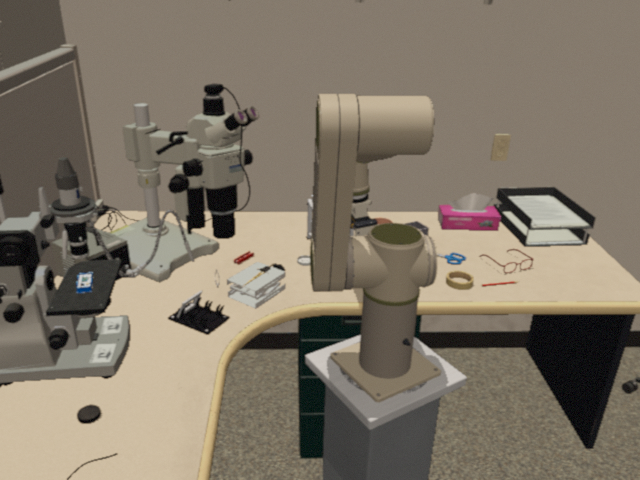

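```bash
python3 - <<'E'
from ip import *
c=P('top11'); p,Rm=pickle.load(open('st11.pkl','rb'))
for uv in [(346,277.7),(341,273.5),(336.5,270)]:
    a=inplane(c,p,Rm,uv); w=p+Rm@a/1e3
    print(a, 'tote y',((w-T(TOTE,[[0,0,0]])[0])@[-np.sin(TOTE[2]),np.cos(TOTE[2]),0]*1e3).round(1),'z',(w[2]*1e3).round(1))
# slot2 plate edge line: slope check
print(solve(c,[(354.5,279.5),(343.5,272)],.021))
# right wall inner edge projected
print(proj(c,T(TOTE,[[x,-.048,.05] for x in (-.021,.021)])).round(1))
E
```

```text
[-39.6  -0.   -2.5] tote y -37.1 z 137.8
[-21.8  -0.  -10.6] tote y -18.5 z 143.8
[ -5.6   0.  -16.1] tote y -1.8 z 147.3
[[-41.   62. ]
 [  1.6  63.7]]
[[348.4 292.2]
 [356.2 282.4]]
```

```bash
python3 - <<'E'
from ip import *
c=P('top11'); g=cv2.cvtColor(c['pixels'],cv2.COLOR_RGB2GRAY).astype(int)
print('cols',list(range(332,356)))
for v in range(264,286): print(v,g[v,332:356])
E
```

```text
cols [332, 333, 334, 335, 336, 337, 338, 339, 340, 341, 342, 343, 344, 345, 346, 347, 348, 349, 350, 351, 352, 353, 354, 355]
264 [ 17   8  19  24   9  15   9   9  12  29  36  32  25  26  51 112 134 115
 146 188 202 195 199 197]
265 [ 42  14  16  20  18   2   3  31  46  44  32  35  36  29  22  36  93 132
 134 121 179 209 198 197]
266 [ 51  68  48  13   1   5  26  58  62  37  27  34  37  31  36  23  30  57
 115 131 118 144 190 202]
267 [ 52  46  47  28   1  14  57  73  77  50  33  25  32  33  33  23  22  22
  40 101 142 130 138 185]
268 [ 49  32  48  36   0  21  62  76  81  64  53  42  28  30  31  28  29  32
  27  32  56 113 129 129]
269 [ 49  64  52  17  67  60  51  70  94 106  77  53  41  29  29  34  31  25
  35  34  25  39 103 136]
270 [ 61  76  71  66 110 146 107  65 134 155 122 111  87  43  31  29  25  35
  32  33  25  27  32  60]
271 [ 69  74  70  72  73 140 148 102  66 114 138 165 149  66  44  38  30  28
  31  34  36  26  32  27]
272 [ 73  75  69  68  65  67 122 142 116  79 116 204 224 165 115  81  43  29
  32  33  32  37  36  24]
273 [ 75  69  72  71  72  64  63 101 129 118  7
[... 591 characters left out ...]
  22  16  15  16  58  69  64  72  61  42  37  66  70  68
  62  71  83 128 156 118]
280 [124 124 127 116  76  20  28  41  58  69  75  73  51  20  14  32  60  76
  65  65  57  68  77  67]
281 [118 124 122 123 119  89  52  56  63  67  70  52  29  15  12  12  27  40
  66  68  69  59  63  45]
282 [121 123 120 123 124 127 105  78  67  78  64  63  51  26  20  19  19  15
  43  69  75  70  65  39]
283 [121 118 125 117 124 132  97  59  62  67  61  64  65  65  38  13  28   8
  25  60  65  66  74  46]
284 [125 121 122 124 125  91  59  50  86  83  59  55  62  62  63  52  28  14
  19  45  62  69  52  64]
285 [132 126 126 125 135  97  49 105  99  58  53 101 102  64  62  62  62  41
  25  28  40  54  71 122]
```

Call:
drive_tool([
  {"claw": 1, "linear": [0, 0, 0], "angular": [0, -4, 0]},
  {"claw": 1, "linear": [0, 0, 0], "angular": [0, -4, 0]},
  {"claw": 1, "linear": [0, 0, 0], "angular": [0, -4, 0]},
  {"claw": 1, "linear": [0, 0, 0], "angular": [0, -4, 0]},
  {"claw": 1, "linear": [0, 0, 0], "angular": [0, 0, 0]},
  {"claw": 1, "linear": [0, 0, 0], "angular": [0, 0, 0]},
])

```text
t: 31.6
tool_pos: [0.4052, -0.2076, 0.1302]
orientation: [2.327, 1.68, -0.469]
force: [-0.5, 0.4, -0.8]
opening: 0.0058
```

```bash
cat > look.py <<'E'
import sys
from ip import *
k=sys.argv[1]; c=read_camera('top'); save(c,'top'+k); pickle.dump(c,open('top'+k+'.pkl','wb'))
s=read_state(); p=s['tool_pos']; Rm=R.from_rotvec(s['orientation']).as_matrix()
print(p,s['t'],s['opening'],s['force'].round(1),Rm[:,2].round(3)); pickle.dump((p,Rm),open('st'+k+'.pkl','wb'))
E
python3 look.py 12; python3 zoom.py top12 320 235 370 295 13 z22
```

```text
[ 0.40528606 -0.20783003  0.13041605] 31.65 0.005719829090734333 [ 0.3  0.5 -1.1] [-0.12  -0.369 -0.921]
```

View pics/z22.png

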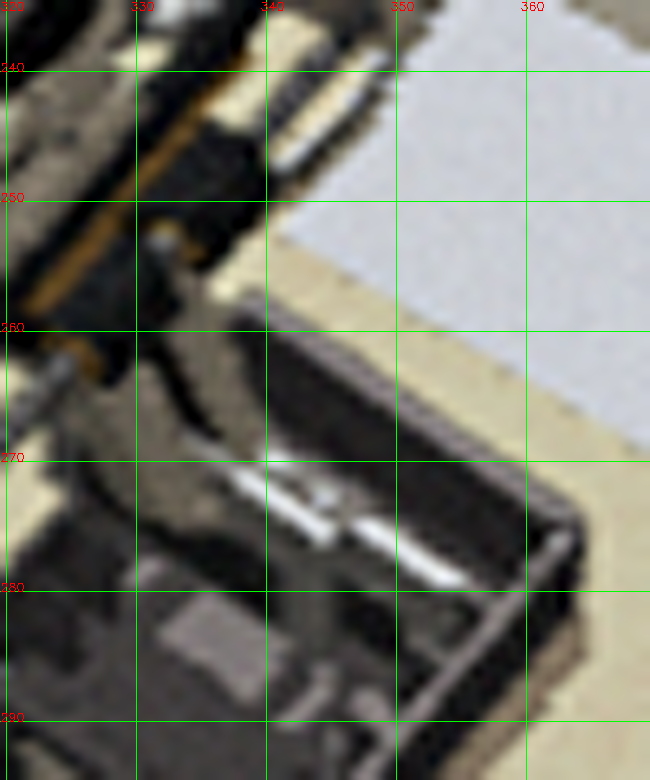

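```bash
python3 - <<'E'
from ip import *
c=P('top12'); g=cv2.cvtColor(c['pixels'],cv2.COLOR_RGB2GRAY).astype(int)
for v in range(266,290): print(v,g[v,332:350])
p,Rm=pickle.load(open('st12.pkl','rb')); 
# wireframe of level plate in plane of TCP: offsets
u=np.array([np.cos(TOTE[2]),np.sin(TOTE[2]),0]); l=np.array([-u[1],u[0],0]);k=np.array([0,0,1])
for dy in(0,.005): print(dy,[proj(c,[p+l*(dy+sy*.042)+k*zz]).round(1).tolist() for sy,zz in((-1,.018),(-1,.023),(-1,-.046),(0,.018))])
E
```

```text
266 [88 47  0 39 79 95 90 82 49 24 28 33 29 36 34 22 33 50]
267 [ 99  74  24   9  74  97  96 104  83  39  25  28  34  32  32  32  28  26]
268 [ 96  77  92  60  24  75  91  90 105  83  47  35  30  22  30  32  33  33]
269 [ 95  93 111 123 123  98  83 107 149 138  74  54  39  22  24  32  35  33]
270 [ 96  94  83  96 129 134 104 108 197 218 158 112  87  48  25  26  27  30]
271 [ 87  89  88  84  80 117 193 189 123 122 134 125 116  85  49  40  24  30]
272 [100  94  95  76  59  50 150 218 218 145  78 116 167 154 113  91  45  32]
273 [ 90  96  90 110  98  66  67  98 192 231 190 104 175 182 116 121  91  55]
274 [ 84  94  95 115 102  69  63  59  74 155 215 216 154 101 121 123 106  67]
275 [ 27  70  71  67  70  70  70  66  57  65  88 192 231 184 109 184 235 185]
276 [ 13  17  21  26  18  29  46  59  68  61  47  58 170 135  42  73 175 225]
277 [ 47  25  16  15  12  14  16  33  67  76  65  61  76  68  53  57  69 113]
278 [94 59 37 16 17 15 17 21 29 56 68 61 67 65 68 63 61 60]
279 [69 63 64 46 20 18 16 26 15 39 63 70 71 53 45 66 70 62]
280 [56 60 53 90 86 38 14  9 18 42 65 69 76 52 26 31 77 88]
28
[... 153 characters left out ...]

283 [103 129 126 120 120 121 123 125 107  71  64  68  68  55  35  24  16  19]
284 [ 88 117 124 123 117 121 123 121 122 120  87  63  68  55  57  54  21  15]
285 [ 59  64 104 128 126 122 122 126 126  95  64  57  62  58  63  64  62  37]
286 [ 60  64  59  64 100 124 121 123 130  97  52  56 104  97  58  56  64  66]
287 [ 61  64  62  55  60 105 130 132  97  57  53  52 110  95  55  53  61  61]
288 [ 64  56  61  61  52  62 110 109  70  51  54  98 138  95  55 105 124  87]
289 [ 64  64  63  60  63  58  61  65  56  52  99 133  95  57  64 110 128 129]
0 [[[347.0, 276.8]], [[347.1, 276.0]], [[346.7, 286.1]], [[335.7, 269.3]]]
0.005 [[[345.7, 275.9]], [[345.7, 275.1]], [[345.4, 285.2]], [[334.4, 268.4]]]
```

```bash
cat > ecc.py <<'E'
from ip import *
def motion(ka,kb,poly,base):
    a=cv2.cvtColor(P(ka)['pixels'],cv2.COLOR_RGB2GRAY).astype(np.float32);b=cv2.cvtColor(P(kb)['pixels'],cv2.COLOR_RGB2GRAY).astype(np.float32)
    m=np.zeros_like(a,np.uint8); cv2.fillPoly(m,[np.array(poly)],255)
    cc,W=cv2.findTransformECC(a,b,np.eye(2,3,dtype=np.float32),cv2.MOTION_EUCLIDEAN,(3,300,1e-7),m,3)
    c=P(ka); X=np.array([[0,0,.03],[.05,0,.03]]); Xw=T(base,X)
    uv=proj(c,Xw); uv2=uv@W[:,:2].T+W[:,2]; Y=ray(P(kb),uv2,.03)
    yaw=np.arctan2(*(Y[1]-Y[0])[[1,0]]); return cc,np.r_[Y[0][:2],yaw]
F=[[344,304],[350,296],[368,271],[368,284],[343,312],[330,303],[312,290],[312,281],[318,284]]
E
python3 - <<'E'
from ecc import *
B=(.426,-.2152,-.3072)
for k in('top6','top8','top12'): print(k,motion('top0',k,F,B))
E
```

```text
top6 (0.963660016372218, array([ 0.42551711, -0.21361824, -0.31172563]))
top8 (0.9231327622916079, array([ 0.42413137, -0.21276376, -0.34566066]))
top12 (0.9288185769910695, array([ 0.42430168, -0.21264472, -0.34602479]))
```

```bash
python3 zoom.py top12 305 250 372 315 11 z23; python3 - <<'E'
from ecc import *
im=cv2.imread('pics/top12.png')
def draw(tote,fn):
    f=11; z=cv2.resize(im[250:315,305:372],None,fx=f,fy=f,interpolation=cv2.INTER_CUBIC)
    X=np.array([[a*64,b*52,h] for h in(50,0) for a,b in((1,1),(1,-1),(-1,-1),(-1,1))])*1e-3
    q=((proj(P('top12'),T(tote,X))-[305,250]+.5)*f-.5).astype(int)
    for h in(0,4):
        for i in range(4): cv2.line(z,tuple(map(int,q[h+i])),tuple(map(int,q[h+(i+1)%4])),(0,0,255) if h==0 else (255,0,0),1)
    cv2.imwrite('pics/'+fn+'.png',z)
draw((.4243,-.2135,-.346),'d1')
E
```

```text
(no output)
```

View pics/z23.png

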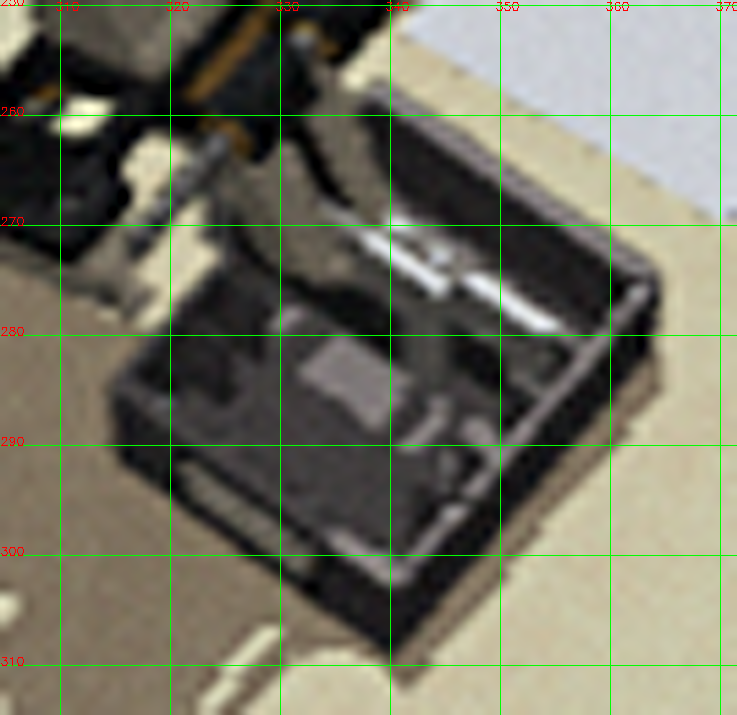

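View pics/d1.png

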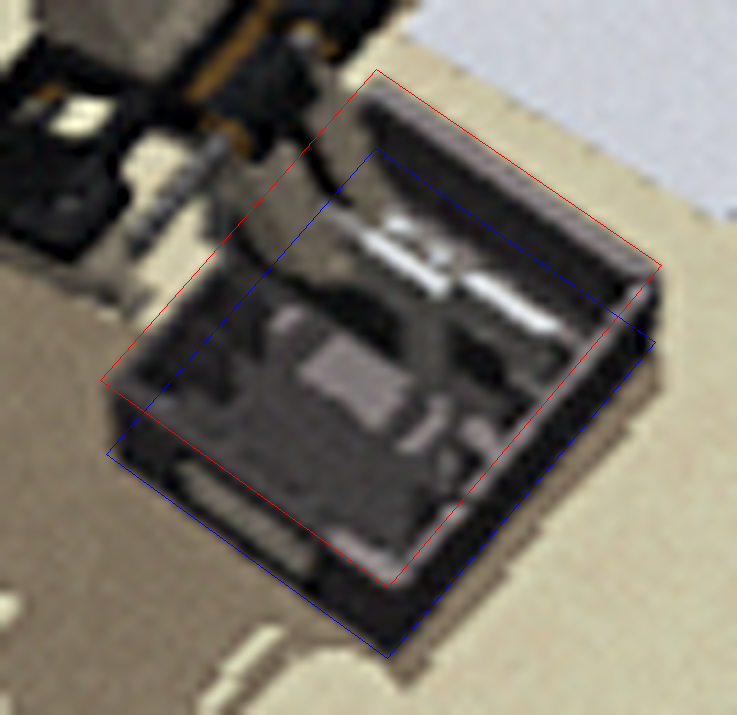

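```bash
python3 - <<'E'
from ecc import *
c=P('top12')
X=np.array([[64,-52,50],[-64,-52,50],[-64,52,50],[-64,-52,0],[-64,52,0],[64,-52,0]])*1e-3
uv=[(364,274.6),(341,302.8),(314.8,284.6),(340.2,309.5),(315.8,292),(363.5,282.5)]
g=lambda p:(proj(c,T(p,X))-uv).ravel()
o=least_squares(g,(.4243,-.2135,-.34)); print(o.x,g(o.x).reshape(-1,2).round(1).tolist())
p,Rm=pickle.load(open('st12.pkl','rb'))
for t in (o.x,(.4245,-.2155,-.319)):
    u=np.array([np.cos(t[2]),np.sin(t[2])]);l=np.array([-u[1],u[0]]); d=p[:2]-t[:2]; print('TCP in tote',d@u,d@l)
    o_=np.array(c['xyz'])
    print(solve(c,[(341.5,270.5),(354.5,279.3)],.021,t))
E
```

```text
[ 0.42250273 -0.2156211  -0.34154621] [[1.2, -0.3], [-0.5, 0.8], [-0.6, 0.3], [0.2, 0.6], [-1.2, -0.3], [1.0, -1.3]]
TCP in tote -0.018831771809689594 0.0015744141583514904
[[  9.5  68.9]
 [-41.5  70.2]]
TCP in tote -0.020650022839693798 0.0012571954387203225
[[  9.4  64.9]
 [-40.9  63.4]]
```

```bash
sed -i 's/^TOTE=.*; ST/TOTE=(.4225,-.2156,-.3415); ST/' plan.py; python3 - <<'E'
from ip import *
p,Rm=pickle.load(open('st12.pkl','rb'))
R2=R.from_euler('z',TOTE[2]-np.arctan2(Rm[1,1],Rm[0,1])).as_matrix()@Rm
print(Rm[:,1],R2[:,1],R2[:,2])
pickle.dump(R2,open('R2.pkl','wb'))
q=T(TOTE,[[-.021,-.0062,.11]])[0]
plan([(q,R2,2),(q-[0,0,.02],R2,2)])
print('down dir in tool',R2.T@[0,0,-1])
E
```

```text
[ 0.94923162 -0.31457115  0.00208149] [ 0.94225133 -0.33490012  0.00208149] [-0.1282598  -0.36659009 -0.92149939]
0: {"linear": [0.04, -0.12, 1.09], "angular": [0.2, -0.0, 0.6]}
0: {"linear": [0.04, -0.12, 1.09], "angular": [0.3, -0.0, 0.5]}
1: {"linear": [0.39, 0.0, 0.92], "angular": [-0.0, -0.0, 0.0]}
1: {"linear": [0.39, 0.0, 0.92], "angular": [-0.0, -0.0, 0.0]}
end [ 0.4006 -0.2144  0.09  ] t 31.65 op 0.005719829090734333
down dir in tool [ 0.38837422 -0.00208149  0.92149939]
```

Call:
drive_tool([
  {"claw": 1, "linear": [0, -0.1, 1.1], "angular": [0.2, 0, 0.6]},
  {"claw": 1, "linear": [0.1, -0.1, 1.1], "angular": [0.3, 0, 0.5]},
  {"claw": 1, "linear": [0.2, 0, 0.4], "angular": [0, 0, 0]},
  {"claw": 1, "linear": [0, 0, 0], "angular": [0, 0, 0]},
  {"claw": 1, "linear": [0, 0, 0], "angular": [0, 0, 0]},
])

```text
t: 32.28
tool_pos: [0.4013, -0.2138, 0.1053]
orientation: [2.345, 1.657, -0.474]
force: [-0.1, 0.1, -0.8]
opening: 0.0055
```

```bash
python3 look.py 13; python3 zoom.py top13 320 250 370 305 13 z24; python3 - <<'E'
from ip import *
p,Rm=pickle.load(open('st13.pkl','rb')); c=P('top13')
R2=pickle.load(open('R2.pkl','rb'))
q=T(TOTE,[[-.021,-.0062,.085]])[0]
plan([(q,R2,2)])
g=cv2.cvtColor(c['pixels'],cv2.COLOR_RGB2GRAY).astype(int)
for v in range(270,294): print(v,g[v,334:352])
u=np.array([np.cos(TOTE[2]),np.sin(TOTE[2]),0]); l=np.array([-u[1],u[0],0]);k=np.array([0,0,1])
print(proj(c,[p+l*(.0065-.042)+k*.018, p+l*.0065+k*.018,p+l*(.0065-.042)-k*.03]).round(1).tolist())
E
```

```text
[ 0.40146641 -0.21385285  0.10548379] 32.325 0.005470531771482767 [ 0.4 -0.1 -0.4] [-0.128 -0.368 -0.921]
0: {"linear": [0.36, -0.03, 0.96], "angular": [0.0, 0.0, 0.0]}
0: {"linear": [0.36, -0.03, 0.96], "angular": [0.0, 0.1, 0.1]}
end [ 0.4007 -0.2145  0.085 ] t 32.325 op 0.005470531771482767
270 [ 26   0  63  92  90  86 137 205 164  64  51  42  34  29  25  29  29  35]
271 [ 69   0  27  81 102  91  97 200 238 174 111  86  56  34  29  30  33  30]
272 [ 82  13   0  66  95  95  89  80 110 131 135  81  89  92  46  35  32  34]
273 [ 97  59   0  21  72  98  94  85  68  72 124 204 186  84  45  54  37  30]
274 [ 99  66 101  85  64  92  97  82  65  64  53 157 174 116  97  73  46  47]
275 [ 97  89  77 107 126  88  78  80  66  64  62  71  84 119 199 171 112  78]
276 [ 97  92  82  93 128 135 127  79  27  64  64  62  64  58 162 224 200 134]
277 [ 96  92  97  54  51 186 235 200  89   6  52  63  64  57  73 104 193 232]
278 [104  94  90  80  62  73 142 209 230 153  30  30  60  68  62  56  73 183]
279 [ 84  94  92  96  68  44  64  81 189 236 190  84  14  54  70  64  59  67]
280 [ 88 108 115 123  89 
[... 379 characters left out ...]
73  67  60  58  33  18  30]
286 [ 65  70 101 132 115  61  22  11  21  51  69  72  68  58  62  71  52  39]
287 [ 62  57  59 110 129 120  86  43  17  52  73  68  75  70  63  69  49  26]
288 [ 64  59  54  67  62 108 138 100  51  56  68  72  67  60  55  52  38  28]
289 [ 66  58  58  61  55  65  70  66  61  58  67  65  75  70 107 127  73  96]
290 [ 58  69  61  64  62  58  56  53  56  99  99  65  57  63 111 135 106 110]
291 [ 61  60  61  60  61  64  66  56 101 136 100  56  46  30  41 115 141  86]
292 [ 61  63  64  56  59  67  58  62  71  69  70  61  39  32  41 101  97  32]
293 [ 64  63  61  61  63  62  64  62  65  62  58  60  25  19 116 102  30  21]
[[346.5, 281.1], [335.5, 273.5], [346.3, 288.0]]
```

View pics/z24.png

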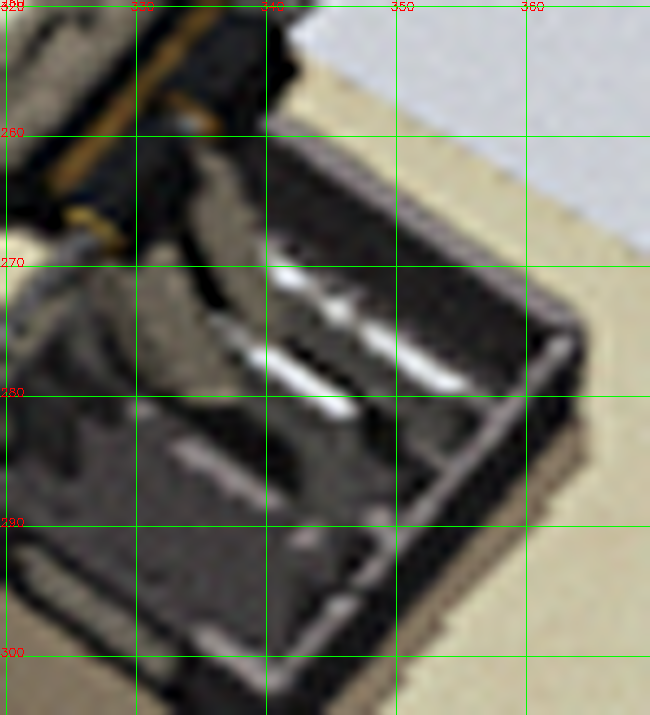

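Call:
drive_tool([
  {"claw": 1, "linear": [0.36, 0, 0.96], "angular": [0, 0, 0]},
  {"claw": 1, "linear": [0.36, 0, 0.96], "angular": [0, 0, 0]},
  {"claw": 1, "linear": [0, 0, 0], "angular": [0, 0, 0]},
])

```text
t: 32.7
tool_pos: [0.3998, -0.2143, 0.0831]
orientation: [2.346, 1.658, -0.477]
force: [0.2, -0.6, -1.0]
opening: 0.0055
```

Call:
drive_tool([
  {"claw": 1, "linear": [0.31, 0, 0.74], "angular": [0, 0, 0]},
  {"claw": 1, "linear": [0, 0, 0], "angular": [0, 0, 0]},
])

```text
t: 32.95
tool_pos: [0.4004, -0.2145, 0.0759]
orientation: [2.346, 1.658, -0.476]
force: [-0.0, 0.1, -1.1]
opening: 0.0058
```

No contact; the plate is about 16 mm inside the ribs. Continuing.

Call:
drive_tool([
  {"claw": 1, "linear": [0.31, 0, 0.74], "angular": [0, 0, 0]},
  {"claw": 1, "linear": [0.31, 0, 0.74], "angular": [0, 0, 0]},
  {"claw": 1, "linear": [0, 0, 0], "angular": [0, 0, 0]},
])

```text
t: 33.33
tool_pos: [0.4001, -0.2145, 0.0596]
orientation: [2.346, 1.658, -0.476]
force: [-0.1, 0.5, -1.6]
opening: 0.0054
```

Call:
drive_tool([
  {"claw": 1, "linear": [0.16, 0, 0.37], "angular": [0, 0, 0]},
  {"claw": 1, "linear": [0, 0, 0], "angular": [0, 0, 0]},
])

```text
t: 33.58
tool_pos: [0.4008, -0.2147, 0.0563]
orientation: [2.345, 1.657, -0.475]
force: [-0.6, 0.2, -0.8]
opening: 0.0058
```

Call:
drive_tool([
  {"claw": 1, "linear": [0.12, 0, 0.28], "angular": [0, 0, 0]},
  {"claw": 1, "linear": [0, 0, 0], "angular": [0, 0, 0]},
])

```text
t: 33.83
tool_pos: [0.4008, -0.2147, 0.0534]
orientation: [2.345, 1.657, -0.475]
force: [0.3, 0.4, -0.5]
opening: 0.0058
```

Call:
drive_tool([
  {"claw": 1, "linear": [0.12, 0, 0.28], "angular": [0, 0, 0]},
  {"claw": 1, "linear": [0, 0, 0], "angular": [0, 0, 0]},
])

```text
t: 34.08
tool_pos: [0.4008, -0.2147, 0.0502]
orientation: [2.345, 1.657, -0.475]
force: [0.7, 0.0, -1.0]
opening: 0.0054
```

Call:
drive_tool([
  {"claw": 1, "linear": [0.08, 0, 0.18], "angular": [0, 0, 0]},
  {"claw": 1, "linear": [0, 0, 0], "angular": [0, 0, 0]},
])

```text
t: 34.33
tool_pos: [0.4013, -0.2151, 0.0499]
orientation: [2.345, 1.655, -0.475]
force: [-3.8, 3.1, 12.5]
opening: 0.0054
```

Call:
drive_tool([
  {"claw": 0.83, "linear": [0, 0, 0], "angular": [0, 0, 0]},
  {"claw": 0.83, "linear": [0, 0, 0], "angular": [0, 0, 0]},
  {"claw": 0.83, "linear": [0, 0, -0.5], "angular": [0, 0, 0]},
  {"claw": 0.83, "linear": [0, 0, -1.5], "angular": [0, 0, 0]},
  {"claw": 0.83, "linear": [0, 0, -3], "angular": [0, 0, 0]},
  {"claw": 0.83, "linear": [0, 0, -4], "angular": [0, 4, 0]},
  {"claw": 0.83, "linear": [0, -1, -4], "angular": [0, 4, 0]},
  {"claw": 0.83, "linear": [0, -2, -3], "angular": [0, 5, 0]},
  {"claw": 0.83, "linear": [2, -2, 0], "angular": [0, 5, 0]},
  {"claw": 0.83, "linear": [3, -3, 0], "angular": [0, 5, 0]},
  {"claw": 0.83, "linear": [3, -3, 0], "angular": [0, 0, 0]},
  {"claw": 0.83, "linear": [0, 0, 0], "angular": [0, 0, 0]},
])

```text
t: 35.83
tool_pos: [0.3418, -0.0488, 0.1931]
orientation: [2.562, 1.815, 0.005]
force: [0.5, -0.7, 0.3]
opening: 0.0157
```

```bash
python3 look.py 14; python3 zoom.py top14 305 245 375 315 10 z25
```

```text
[ 0.34247795 -0.04972449  0.19318377] 35.875 0.01578813764646004 [-0.1 -0.1  0.3] [ 0.004 -0.    -1.   ]
```

View pics/z25.png

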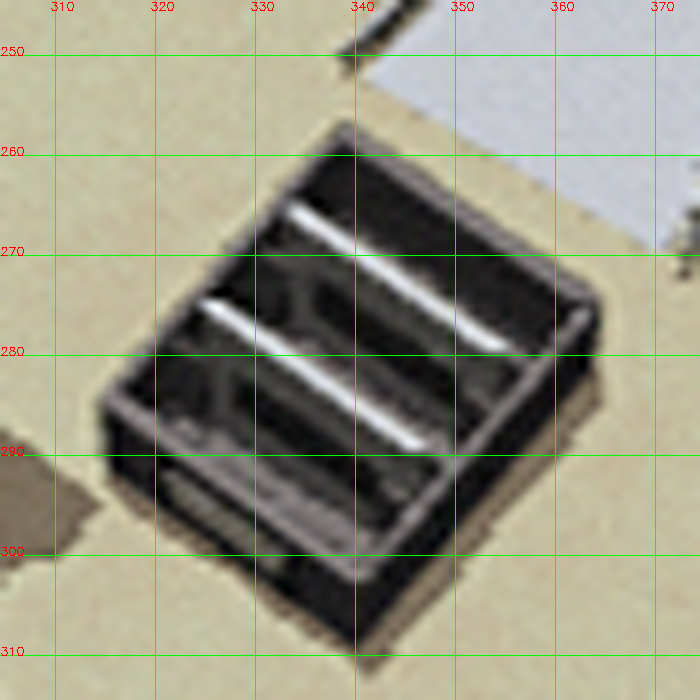

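```bash
python3 - <<'E'
from ft import *
import plan as pl
c=P('top14')
t=fit_tote(c,[(338.8,256.8),(364.3,274),(341,302.5),(314.8,284.3),(341,309.8),(315.8,292.3),(364.3,282.5)])
from pl import solve
print(solve(c,[(333.8,265.2),(354.8,279)],.021,t),solve(c,[(325,275),(347,289)],-.021,t))
pickle.dump(t,open('tote14.pkl','wb'))
ST=pl.ST; d=t[:2]-np.array(ST[:2]); cs,sn=np.cos(ST[2]),np.sin(ST[2]); print('tote in stand',d[0]*cs+d[1]*sn,-d[0]*sn+d[1]*cs,np.degrees(t[2]-ST[2]))
g=T(t,[[-.060,0,0]])[0]; Rm=pl.rot(t[2],0); print(g)
pl.plan([(g+[0,0,.15],Rm,6),(g+[0,0,.06],Rm,3),(g+[0,0,.03],Rm,2)])
E
```

```text
[ 0.423  -0.2161 -0.3303] -18.9 [[0.2, -0.4], [1.0, -0.1], [-0.1, 1.1], [-0.4, 0.8], [-0.2, 0.2], [-0.9, -0.5], [0.3, -1.6]]
[[ 40.3  68.4]
 [-41.8  71. ]] [[ 43.1  62.9]
 [-42.8  70.5]]
tote in stand -0.21098774912516177 -0.009182317238881452 -2.4557258575174017
[ 0.36620581 -0.19664178  0.        ]
0: {"linear": [-2.18, 1.18, 0.72], "angular": [0.0, -0.0, -0.1]}
0: {"linear": [-2.18, 1.18, 0.72], "angular": [0.0, -0.0, -0.1]}
0: {"linear": [-2.18, 1.17, 0.72], "angular": [0.1, -0.0, -0.1]}
0: {"linear": [-2.19, 1.17, 0.72], "angular": [0.0, -0.0, -0.0]}
0: {"linear": [-2.19, 1.17, 0.72], "angular": [0.1, -0.0, -0.1]}
0: {"linear": [-2.19, 1.18, 0.73], "angular": [0.0, -0.1, -0.0]}
1: {"linear": [0.0, -0.0, 3.0], "angular": [0.0, 0.0, -0.0]}
1: {"linear": [0.01, -0.0, 3.0], "angular": [0.0, 0.0, -0.0]}
1: {"linear": [0.0, -0.01, 3.0], "angular": [0.0, 0.0, -0.0]}
2: {"linear": [0.0, -0.0, 1.5], "angular": [0.0, 0.0, -0.0]}
2: {"linear": [0.0, -0.0, 1.5], "angular": [0.0, 0.0, -0.0]}
end [ 0.3662 -0.1967  0.03  ] t 35.875 op 0.01578813764646004
```

Call:
drive_tool([
  {"claw": 0.79, "linear": [-2.2, 1.2, 0.7], "angular": [0, 0, -0.1]},
  {"claw": 0.79, "linear": [-2.2, 1.2, 0.7], "angular": [0, 0, -0.1]},
  {"claw": 0.79, "linear": [-2.2, 1.2, 0.7], "angular": [0, 0, -0.1]},
  {"claw": 0.79, "linear": [-2.2, 1.2, 0.7], "angular": [0, 0, 0]},
  {"claw": 0.79, "linear": [-2.2, 1.2, 0.7], "angular": [0, 0, 0]},
  {"claw": 0.79, "linear": [-2.2, 1.2, 0.8], "angular": [0, 0, 0]},
  {"claw": 0.79, "linear": [0, 0, 3], "angular": [0, 0, 0]},
  {"claw": 0.79, "linear": [0, 0, 3], "angular": [0, 0, 0]},
  {"claw": 0.79, "linear": [0, 0, 2], "angular": [0, 0, 0]},
  {"claw": 0.79, "linear": [0, 0, 0], "angular": [0, 0, 0]},
])

```text
t: 37.12
tool_pos: [0.3658, -0.1984, 0.0677]
orientation: [-2.559, -1.818, -0.001]
force: [-0.3, -0.6, 0.1]
opening: 0.0198
```

```bash
python3 look.py 15; python3 zoom.py top15 295 245 375 315 9 z26; python3 - <<'E'
import plan as pl
from fit import *
t=P('tote14'); g=T(t,[[-.0593,0,.03]])[0]; pl.plan([(g,pl.rot(t[2],0),3)])
E
```

```text
[ 0.36655717 -0.19885261  0.0689268 ] 37.175 0.01914332886514936 [ 0.8 -0.3 -0.1] [ 0.001  0.001 -1.   ]
0: {"linear": [0.06, -0.01, 1.3], "angular": [0.0, -0.0, -0.1]}
0: {"linear": [0.07, -0.01, 1.3], "angular": [0.0, -0.0, -0.1]}
0: {"linear": [0.06, -0.02, 1.29], "angular": [0.0, -0.1, -0.1]}
end [ 0.3668 -0.1969  0.03  ] t 37.175 op 0.01914332886514936
```

View pics/z26.png

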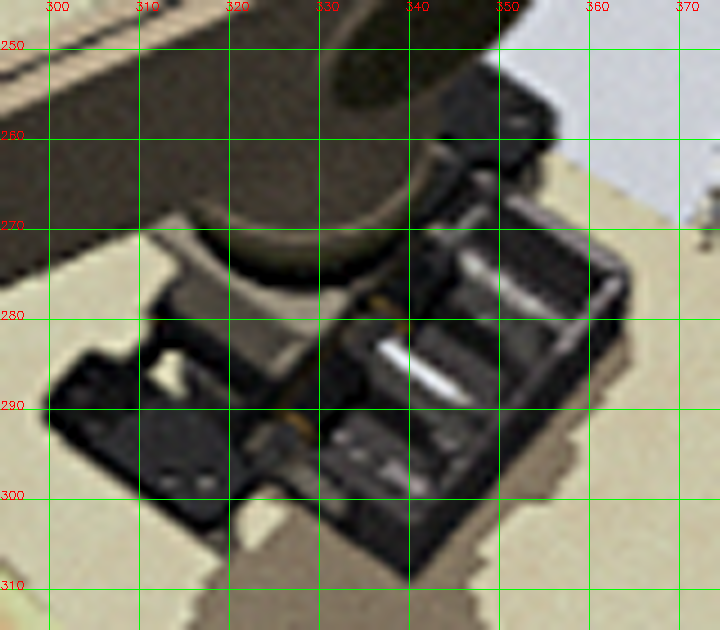

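Call:
drive_tool([
  {"claw": 0.79, "linear": [0.2, 0, 1.3], "angular": [0, 0, -0.2]},
  {"claw": 0.79, "linear": [0, 0, 1.3], "angular": [0, 0, 0]},
  {"claw": 0.79, "linear": [0, 0, 1.3], "angular": [0, 0, 0]},
  {"claw": 0.79, "linear": [0, 0, 0], "angular": [0, 0, 0]},
])

```text
t: 37.67
tool_pos: [0.3664, -0.1959, 0.0285]
orientation: [-2.556, -1.823, -0.001]
force: [0.1, -0.1, 1.4]
opening: 0.0195
```

Call:
drive_tool([
  {"claw": 1, "linear": [0, 0, 0], "angular": [0, 0, 0]},
  {"claw": 1, "linear": [0, 0, 0], "angular": [0, 0, 0]},
  {"claw": 1, "linear": [0, 0, 0], "angular": [0, 0, 0]},
], newtons=25)

```text
t: 38.05
tool_pos: [0.3677, -0.1969, 0.0304]
orientation: [2.557, 1.823, 0.003]
force: [0.1, -0.5, -0.3]
opening: 0.008
```

```bash
python3 - <<'E'
import plan as pl
from fit import *
s=read_state(); Rm=R.from_rotvec(s['orientation']).as_matrix(); yaw=np.arctan2(Rm[1,1],Rm[0,1]); print(yaw)
ST=pl.ST
g0=T(ST,[[-.262,0,s['tool_pos'][2]]])[0]; g1=T(ST,[[-.232,0,s['tool_pos'][2]]])[0]
pl.plan([(g0,pl.rot(ST[2],0),4),(g1,pl.rot(ST[2],0),4)])
E
```

```text
-0.3317241648439798
0: {"linear": [0.17, 0.18, 0.0], "angular": [0.0, -0.0, -0.6]}
0: {"linear": [0.17, 0.18, 0.0], "angular": [0.0, -0.0, -0.6]}
0: {"linear": [0.16, 0.18, 0.0], "angular": [0.1, -0.0, -0.7]}
0: {"linear": [0.16, 0.18, 0.0], "angular": [0.0, -0.0, -0.6]}
1: {"linear": [0.0, 0.75, 0.0], "angular": [0.0, -0.0, -0.0]}
1: {"linear": [0.0, 0.75, 0.0], "angular": [0.0, -0.0, -0.0]}
1: {"linear": [0.0, 0.75, 0.0], "angular": [0.0, -0.0, -0.0]}
1: {"linear": [0.01, 0.75, 0.0], "angular": [0.0, -0.0, -0.0]}
end [ 0.4054 -0.2013  0.0304] t 38.05 op 0.008038888515593562
```

Call:
drive_tool([
  {"claw": 1, "linear": [0.2, 0.2, 0], "angular": [0, 0, -0.6]},
  {"claw": 1, "linear": [0.2, 0.2, 0], "angular": [0, 0, -0.6]},
  {"claw": 1, "linear": [0.1, 0.2, 0], "angular": [0, 0, -0.7]},
  {"claw": 1, "linear": [0.1, 0.2, 0], "angular": [0, 0, -0.6]},
  {"claw": 1, "linear": [0, 0.7, 0], "angular": [0, 0, 0]},
  {"claw": 1, "linear": [0, 0.8, 0], "angular": [0, 0, 0]},
  {"claw": 1, "linear": [0, 0.7, 0], "angular": [0, 0, 0]},
  {"claw": 1, "linear": [0, 0.8, 0], "angular": [0, 0, 0]},
  {"claw": 1, "linear": [0, 0, 0], "angular": [0, 0, 0]},
])

```text
t: 39.17
tool_pos: [0.406, -0.2017, 0.0304]
orientation: [-2.516, -1.881, -0.003]
force: [-4.0, 1.1, 6.6]
opening: 0.0082
```

```bash
python3 look.py 16; python3 zoom.py top16 310 205 400 310 7 z27
```

```text
[ 0.40603457 -0.20174662  0.0303918 ] 39.225 0.00776917971540138 [-4.4  0.6  5.5] [ 0.002  0.001 -1.   ]
```

View pics/z27.png

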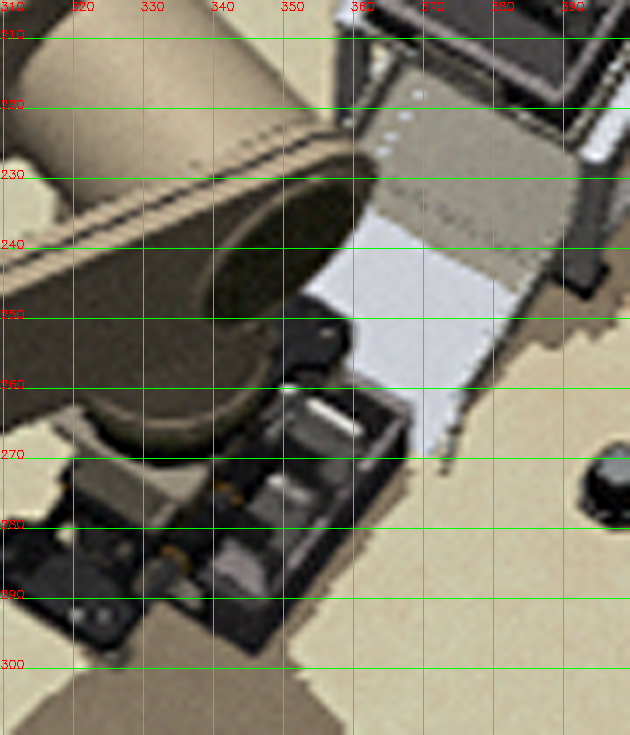

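```bash
cat >> plan.py <<'E'
def rotp(yaw,tilt,sg=1):
    "pushing: jaw lateral, tips forward by tilt along yaw"
    u=np.array([np.cos(yaw),np.sin(yaw),0]); k=np.array([0,0,1.]); l=np.array([-u[1],u[0],0])
    z=np.sin(tilt)*u-np.cos(tilt)*k; y=sg*l
    return np.c_[np.cross(y,z),y,z]
E
python3 - <<'E'
from plan import *
s=read_state(); print(s['q'].round(2)); p=s['tool_pos']
Rm=R.from_rotvec(s['orientation']).as_matrix()
up=p+[0,0,.08]; Rv=rot(ST[2],0)
a=T(ST,[[-.36,0,.11]])[0]; tl=np.radians(35)
for sg in(1,-1):
    print('sg',sg); plan([(a,rotp(ST[2],tl,sg),11)],start=(up,Rm))
E
```

```text
[-0.58 -0.09  2.07  0.    1.16 -0.29]
sg 1
0: {"linear": [0.0, -1.17, 0.0], "angular": [-2.5, -2.5, -7.9]}
0: {"linear": [0.16, -1.16, -0.05], "angular": [-2.5, -2.5, -7.9]}
0: {"linear": [0.32, -1.12, -0.11], "angular": [-2.5, -2.5, -7.9]}
0: {"linear": [0.46, -1.06, -0.18], "angular": [-2.5, -2.5, -7.9]}
0: {"linear": [0.59, -0.98, -0.25], "angular": [-2.5, -2.5, -7.9]}
0: {"linear": [0.71, -0.88, -0.31], "angular": [-2.5, -2.5, -7.9]}
0: {"linear": [0.8, -0.76, -0.38], "angular": [-2.5, -2.5, -7.9]}
0: {"linear": [0.88, -0.62, -0.45], "angular": [-2.5, -2.5, -7.9]}
0: {"linear": [0.94, -0.47, -0.51], "angular": [-2.5, -2.4, -7.9]}
0: {"linear": [0.97, -0.32, -0.57], "angular": [-2.4, -2.5, -7.9]}
0: {"linear": [0.98, -0.16, -0.63], "angular": [-2.5, -2.4, -8.0]}
end [ 0.2827 -0.165   0.11  ] t 39.225 op 0.00776917971540138
sg -1
0: {"linear": [0.0, -1.17, 0.0], "angular": [-2.5, 2.5, 7.9]}
0: {"linear": [-0.16, -1.16, -0.05], "angular": [-2.5, 2.5, 7.9]}
0: {"linear": [-0.31, -1.12, -0.11], "angular": [-2.5, 2.5, 7.9]}
0: {"linear": [-0.46, -1.06, -0.18], "angular": [-2.5, 2.5, 7.9]}
0: {"linear": [-0.59, -0.98, -0.24], "angular": [-2.5, 2.5, 7.9]}
0: {"linear": [-0.7, -0.88, -0.31], "angular": [-2.5, 2.5, 7.9]}
0: {"linear": [-0.8, -0.76, -0.38], "angular": [-2.5, 2.5, 7.9]}
0: {"linear": [-0.88, -0.63, -0.45], "angular": [-2.5, 2.4, 7.9]}
0: {"linear": [-0.94, -0.48, -0.51], "angular": [-2.5, 2.5, 7.9]}
0: {"linear": [-0.97, -0.33, -0.58], "angular": [-2.5, 2.4, 7.9]}
0: {"linear": [-0.97, -0.16, -0.62], "angular": [-2.5, 2.5, 7.9]}
end [ 0.2827 -0.1651  0.11  ] t 39.225 op 0.00776917971540138
```

```bash
python3 - <<'E'
from plan import *
s=read_state(); p=s['tool_pos']
Rm=R.from_rotvec(s['orientation']).as_matrix()
up=p+[0,0,.09]; up[:]=up
a=T(ST,[[-.275,0,.12]])[0]; b=T(ST,[[-.275,0,.026]])[0]
plan([(a,rotp(ST[2],0,-1),10),(b,rotp(ST[2],0,-1),3)],start=(up,Rm))
E
```

```text
0: {"linear": [0.0, -0.44, 0.0], "angular": [-0.0, -0.0, 9.0]}
0: {"linear": [-0.07, -0.43, 0.0], "angular": [-0.0, -0.0, 9.0]}
0: {"linear": [-0.13, -0.42, 0.0], "angular": [-0.0, -0.0, 9.0]}
0: {"linear": [-0.2, -0.39, 0.0], "angular": [-0.0, -0.0, 9.0]}
0: {"linear": [-0.25, -0.35, 0.01], "angular": [-0.0, -0.0, 9.0]}
0: {"linear": [-0.31, -0.31, 0.0], "angular": [-0.0, -0.0, 9.0]}
0: {"linear": [-0.35, -0.26, 0.01], "angular": [-0.0, -0.0, 9.0]}
0: {"linear": [-0.39, -0.2, 0.0], "angular": [-0.0, -0.0, 9.0]}
0: {"linear": [-0.41, -0.14, 0.01], "angular": [-0.0, -0.0, 9.0]}
0: {"linear": [-0.44, -0.07, 0.0], "angular": [-0.1, -0.1, 9.0]}
1: {"linear": [0.0, -0.0, 3.13], "angular": [0.0, 0.0, 0.0]}
1: {"linear": [0.0, -0.0, 3.14], "angular": [0.0, 0.0, 0.0]}
1: {"linear": [0.01, -0.01, 3.13], "angular": [0.0, 0.0, 0.0]}
end [ 0.3642 -0.1891  0.026 ] t 39.225 op 0.00776917971540138
```

Call:
drive_tool([
  {"claw": 0.79, "linear": [0, 0, 0], "angular": [0, 0, 0]},
  {"claw": 0.79, "linear": [0, 0, 0], "angular": [0, 0, 0]},
  {"claw": 0.79, "linear": [0, 0, -1], "angular": [0, 0, 0]},
  {"claw": 0.79, "linear": [0, 0, -3], "angular": [0, 0, 0]},
  {"claw": 0.79, "linear": [0, 0, -3], "angular": [0, 0, 0]},
  {"claw": 0.79, "linear": [0, 0, -2], "angular": [0, 0, 0]},
])

```text
t: 39.98
tool_pos: [0.4063, -0.2024, 0.1225]
orientation: [2.515, 1.878, 0.004]
force: [0.0, 0.8, -0.6]
opening: 0.0194
```

Call:
drive_tool([
  {"claw": 0.46, "linear": [0, -0.5, 0], "angular": [0, 0, 9]},
  {"claw": 0.46, "linear": [-0.1, -0.4, 0], "angular": [0, 0, 9]},
  {"claw": 0.46, "linear": [-0.1, -0.4, 0], "angular": [0, 0, 9]},
  {"claw": 0.46, "linear": [-0.2, -0.4, 0], "angular": [0, 0, 9]},
  {"claw": 0.46, "linear": [-0.3, -0.4, 0], "angular": [0, 0, 9]},
  {"claw": 0.46, "linear": [-0.3, -0.3, 0], "angular": [0, 0, 9]},
  {"claw": 0.46, "linear": [-0.4, -0.3, 0], "angular": [0, 0, 9]},
  {"claw": 0.46, "linear": [-0.4, -0.2, 0], "angular": [0, 0, 9]},
  {"claw": 0.46, "linear": [-0.4, -0.1, 0], "angular": [0, 0, 9]},
  {"claw": 0.46, "linear": [-0.4, 0, 0], "angular": [0, 0, 9]},
  {"claw": 0.46, "linear": [0, 0, 0], "angular": [0, 0, 0]},
])

```text
t: 41.35
tool_pos: [0.3628, -0.1904, 0.1206]
orientation: [-3.109, 0.449, -0.004]
force: [-0.7, -0.2, 0.9]
opening: 0.05
```

```bash
python3 look.py 17; python3 zoom.py top17 310 205 400 310 7 z28; python3 - <<'E'
from plan import *
print(read_state()['q'].round(2))
b=T(ST,[[-.275,0,.026]])[0]; plan([(b,rotp(ST[2],0,-1),3)])
E
```

```text
[ 0.36291065 -0.1904785   0.1205759 ] 41.4 0.05009855955548118 [-0.1  0.1  0.8] [ 0.003  0.    -1.   ]
[-0.61 -0.35  2.11  0.    1.37  1.25]
0: {"linear": [0.02, -0.05, 3.15], "angular": [-0.0, -0.0, 0.1]}
0: {"linear": [0.02, -0.05, 3.15], "angular": [-0.0, -0.1, 0.0]}
0: {"linear": [0.03, -0.06, 3.16], "angular": [-0.0, -0.0, 0.1]}
end [ 0.3642 -0.1891  0.026 ] t 41.4 op 0.05009855955548118
```

View pics/z28.png

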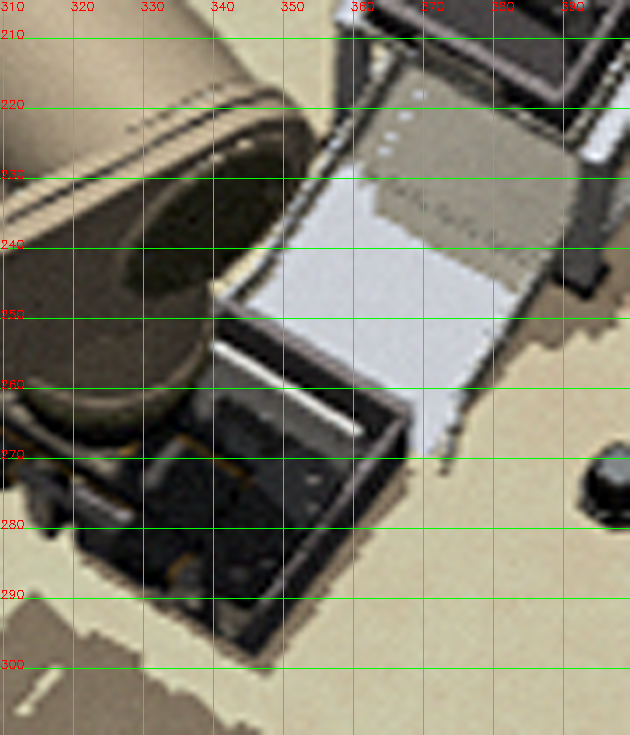

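Call:
drive_tool([
  {"claw": 0.46, "linear": [0, -0.2, 3], "angular": [0, 0, 0.1]},
  {"claw": 0.46, "linear": [0, 0, 3.2], "angular": [0, 0, 0]},
  {"claw": 0.46, "linear": [0, 0, 3.2], "angular": [0, 0, 0]},
  {"claw": 0.46, "linear": [0, 0, 0], "angular": [0, 0, 0]},
])

```text
t: 41.9
tool_pos: [0.3615, -0.187, 0.0239]
orientation: [-3.106, 0.449, 0.005]
force: [-1.1, 0.4, 0.2]
opening: 0.05
```

```bash
python3 - <<'E'
from plan import *
r=np.radians
W=lambda x,z,t:(T(ST,[[x,0,z]])[0],rotp(ST[2],r(t),-1))
plan([(*W(-.245,.026,0),4),(*W(-.1997,.025,12),7),(*W(-.1615,.025,22),6),(*W(-.1195,.023,30),6),(*W(-.03,.046,36),10)])
E
```

```text
0: {"linear": [0.83, 0.03, -0.05], "angular": [-0.0, 0.0, 0.0]}
0: {"linear": [0.83, 0.03, -0.06], "angular": [-0.1, 0.1, 0.0]}
0: {"linear": [0.83, 0.04, -0.05], "angular": [-0.0, 0.0, 0.0]}
0: {"linear": [0.83, 0.03, -0.05], "angular": [-0.1, 0.1, 0.0]}
1: {"linear": [0.65, 0.0, 0.01], "angular": [0.0, 1.7, 0.0]}
1: {"linear": [0.65, 0.0, 0.03], "angular": [0.0, 1.7, 0.0]}
1: {"linear": [0.64, 0.0, 0.05], "angular": [0.0, 1.7, 0.0]}
1: {"linear": [0.64, 0.0, 0.07], "angular": [0.0, 1.7, 0.0]}
1: {"linear": [0.64, 0.0, 0.09], "angular": [0.0, 1.7, 0.0]}
1: {"linear": [0.64, 0.0, 0.11], "angular": [0.0, 1.7, 0.0]}
1: {"linear": [0.63, 0.01, 0.14], "angular": [0.0, 1.8, 0.0]}
2: {"linear": [0.62, -0.0, 0.13], "angular": [0.0, 1.7, 0.0]}
2: {"linear": [0.62, -0.0, 0.15], "angular": [0.0, 1.7, 0.0]}
2: {"linear": [0.61, -0.0, 0.17], "angular": [0.0, 1.6, 0.0]}
2: {"linear": [0.61, -0.0, 0.19], "angular": [0.0, 1.7, 0.0]}
2: {"linear": [0.61, -0.0, 0.2], "angular": [0.0, 1.6, 0.0]}
2: {"linear": [0.6, -0.0, 0.22], "angular": [0.0, 1.7, 0.0]}
3: {"linear": [0.64, 0.0, 0.29], "angular": [0
[... 308 characters left out ...]
1.4, 0.1]}
4: {"linear": [0.89, -0.0, 0.25], "angular": [0.0, 0.6, -0.0]}
4: {"linear": [0.89, -0.0, 0.26], "angular": [0.0, 0.6, -0.0]}
4: {"linear": [0.88, -0.0, 0.27], "angular": [0.0, 0.6, -0.0]}
4: {"linear": [0.88, -0.0, 0.28], "angular": [0.0, 0.6, -0.0]}
4: {"linear": [0.88, -0.0, 0.28], "angular": [0.0, 0.6, -0.0]}
4: {"linear": [0.88, -0.0, 0.29], "angular": [0.0, 0.6, -0.0]}
4: {"linear": [0.87, -0.0, 0.3], "angular": [0.0, 0.6, -0.0]}
4: {"linear": [0.87, -0.0, 0.31], "angular": [0.0, 0.6, -0.0]}
4: {"linear": [0.86, -0.0, 0.33], "angular": [0.0, 0.6, -0.0]}
4: {"linear": [0.87, -0.01, 0.33], "angular": [0.0, 0.6, -0.0]}
end [ 0.5992 -0.2586  0.046 ] t 41.9 op 0.05002171822315655
```

Segments 0 and 1 first.

Call:
drive_tool([
  {"claw": 0.46, "linear": [0.8, 0, 0], "angular": [0, 0, 0]},
  {"claw": 0.46, "linear": [0.8, 0, -0.1], "angular": [0, 0, 0]},
  {"claw": 0.46, "linear": [0.8, 0.1, -0.1], "angular": [0, 0, 0]},
  {"claw": 0.46, "linear": [0.9, 0, 0], "angular": [0, 0, 0]},
  {"claw": 0.46, "linear": [0.6, 0, 0], "angular": [0, 1.7, 0]},
  {"claw": 0.46, "linear": [0.6, 0, 0], "angular": [0, 1.7, 0]},
  {"claw": 0.46, "linear": [0.6, 0, 0.1], "angular": [0, 1.7, 0]},
  {"claw": 0.46, "linear": [0.6, 0, 0.1], "angular": [0, 1.7, 0]},
  {"claw": 0.46, "linear": [0.6, 0, 0.1], "angular": [0, 1.7, 0]},
  {"claw": 0.46, "linear": [0.6, 0, 0.1], "angular": [0, 1.7, 0]},
  {"claw": 0.46, "linear": [0.6, 0, 0.1], "angular": [0, 1.7, 0]},
  {"claw": 0.46, "linear": [0, 0, 0], "angular": [0, 0, 0]},
])

```text
t: 43.4
tool_pos: [0.435, -0.2106, 0.0264]
orientation: [3.064, -0.447, 0.321]
force: [-2.5, 1.3, -1.5]
opening: 0.0505
```

```bash
python3 look.py 18; python3 zoom.py top18 310 205 400 310 7 z29; python3 - <<'E'
from plan import *
r=np.radians
W=lambda x,z,t:(T(ST,[[x,0,z]])[0],rotp(ST[2],r(t),-1))
plan([(*W(-.1615,.025,22),6),(*W(-.1195,.023,30),6)])
E
```

```text
[ 0.43505037 -0.21064375  0.02656118] 43.45 0.0502927631378452 [-2.2  0.6 -2.6] [ 0.198 -0.058 -0.978]
0: {"linear": [0.64, -0.01, 0.16], "angular": [-0.0, 1.7, -0.0]}
0: {"linear": [0.63, -0.01, 0.18], "angular": [-0.0, 1.7, -0.0]}
0: {"linear": [0.63, -0.01, 0.2], "angular": [-0.0, 1.7, -0.0]}
0: {"linear": [0.62, -0.01, 0.22], "angular": [-0.0, 1.7, -0.1]}
0: {"linear": [0.61, -0.01, 0.23], "angular": [-0.0, 1.6, -0.0]}
0: {"linear": [0.61, -0.01, 0.26], "angular": [-0.0, 1.7, -0.1]}
1: {"linear": [0.64, 0.0, 0.29], "angular": [-0.0, 1.3, 0.0]}
1: {"linear": [0.63, 0.0, 0.31], "angular": [-0.0, 1.3, 0.0]}
1: {"linear": [0.62, 0.0, 0.32], "angular": [-0.0, 1.3, 0.0]}
1: {"linear": [0.61, 0.0, 0.34], "angular": [-0.0, 1.4, 0.0]}
1: {"linear": [0.61, 0.0, 0.35], "angular": [-0.0, 1.3, 0.0]}
1: {"linear": [0.6, 0.0, 0.36], "angular": [-0.0, 1.4, 0.0]}
end [ 0.5133 -0.2332  0.023 ] t 43.45 op 0.0502927631378452
```

View pics/z29.png

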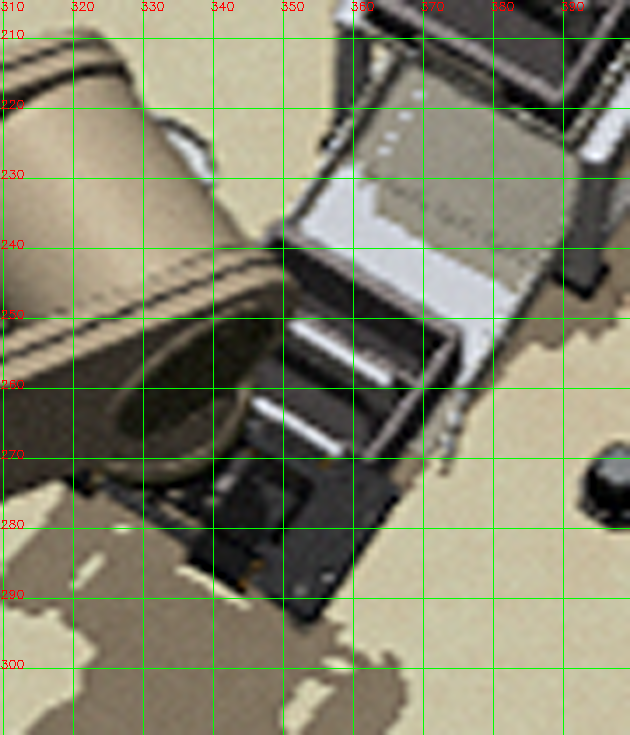

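Call:
drive_tool([
  {"claw": 0.46, "linear": [0.6, 0, 0.2], "angular": [0, 1.7, 0]},
  {"claw": 0.46, "linear": [0.6, 0, 0.2], "angular": [0, 1.7, 0]},
  {"claw": 0.46, "linear": [0.6, 0, 0.2], "angular": [0, 1.7, 0]},
  {"claw": 0.46, "linear": [0.6, 0, 0.2], "angular": [0, 1.7, 0]},
  {"claw": 0.46, "linear": [0.6, 0, 0.2], "angular": [0, 1.6, 0]},
  {"claw": 0.46, "linear": [0.6, 0, 0.3], "angular": [0, 1.7, 0]},
  {"claw": 0.46, "linear": [0.6, 0, 0.3], "angular": [0, 1.3, 0]},
  {"claw": 0.46, "linear": [0.6, 0, 0.3], "angular": [0, 1.3, 0]},
  {"claw": 0.46, "linear": [0.6, 0, 0.3], "angular": [0, 1.3, 0]},
  {"claw": 0.46, "linear": [0.6, 0, 0.3], "angular": [0, 1.4, 0]},
  {"claw": 0.46, "linear": [0.6, 0, 0.3], "angular": [0, 1.3, 0]},
  {"claw": 0.46, "linear": [0, 0, 0], "angular": [0, 0, 0]},
])

```text
t: 44.95
tool_pos: [0.5045, -0.2316, 0.0235]
orientation: [2.945, -0.431, 0.755]
force: [0.4, -0.5, -2.0]
opening: 0.0501
```

```bash
python3 look.py 19; python3 zoom.py top19 320 190 410 295 7 z30; python3 - <<'E'
from plan import *
r=np.radians
W=lambda x,z,t:(T(ST,[[x,0,z]])[0],rotp(ST[2],r(t),-1))
plan([(*W(-.1195,.023,30),1),(*W(-.03,.046,36),10)])
E
```

```text
[ 0.50445006 -0.23157437  0.02369385] 45.0 0.05020653012997056 [-1.9  0.8 -1.6] [ 0.461 -0.137 -0.877]
0: {"linear": [0.75, -0.09, 0.49], "angular": [0.0, 1.3, -0.2]}
1: {"linear": [0.89, 0.0, 0.25], "angular": [0.0, 0.6, 0.0]}
1: {"linear": [0.89, 0.0, 0.26], "angular": [0.0, 0.6, 0.0]}
1: {"linear": [0.88, 0.0, 0.27], "angular": [0.0, 0.6, 0.0]}
1: {"linear": [0.88, 0.0, 0.28], "angular": [0.0, 0.6, 0.0]}
1: {"linear": [0.88, 0.0, 0.28], "angular": [0.0, 0.6, 0.0]}
1: {"linear": [0.88, 0.0, 0.29], "angular": [0.0, 0.6, 0.0]}
1: {"linear": [0.87, 0.0, 0.31], "angular": [0.0, 0.6, 0.0]}
1: {"linear": [0.87, 0.0, 0.31], "angular": [0.0, 0.6, 0.0]}
1: {"linear": [0.87, 0.0, 0.32], "angular": [0.0, 0.6, 0.0]}
1: {"linear": [0.86, 0.0, 0.34], "angular": [0.0, 0.6, 0.0]}
end [ 0.5992 -0.2586  0.046 ] t 45.0 op 0.05020653012997056
```

View pics/z30.png

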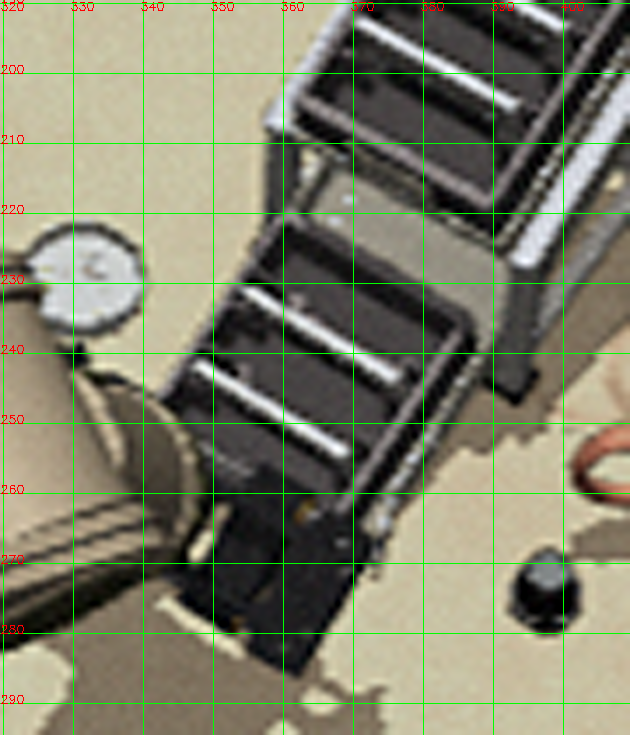

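Call:
drive_tool([
  {"claw": 0.46, "linear": [0.8, 0, 0.4], "angular": [0, 1.3, -0.1]},
  {"claw": 0.46, "linear": [0.9, 0, 0.3], "angular": [0, 0.6, 0]},
  {"claw": 0.46, "linear": [0.9, 0, 0.3], "angular": [0, 0.6, 0]},
  {"claw": 0.46, "linear": [0.9, 0, 0.3], "angular": [0, 0.6, 0]},
  {"claw": 0.46, "linear": [0.9, 0, 0.3], "angular": [0, 0.6, 0]},
  {"claw": 0.46, "linear": [0.9, 0, 0.3], "angular": [0, 0.6, 0]},
  {"claw": 0.46, "linear": [0.9, 0, 0.3], "angular": [0, 0.6, 0]},
  {"claw": 0.46, "linear": [0.9, 0, 0.3], "angular": [0, 0.6, 0]},
  {"claw": 0.46, "linear": [0.9, 0, 0.3], "angular": [0, 0.6, 0]},
  {"claw": 0.46, "linear": [0, 0, 0], "angular": [0, 0, 0]},
])

```text
t: 46.25
tool_pos: [0.5843, -0.2553, 0.0423]
orientation: [2.887, -0.419, 0.907]
force: [-0.9, 0.3, 0.7]
opening: 0.05
```

```bash
python3 look.py 20; python3 zoom.py top20 320 190 410 295 7 z31; python3 - <<'E'
from plan import *
r=np.radians
s=read_state(); d=s['tool_pos'][:2]-np.array(ST[:2]); cs,sn=np.cos(ST[2]),np.sin(ST[2]); print('TCP in stand',d[0]*cs+d[1]*sn,-d[0]*sn+d[1]*cs,s['tool_pos'][2],s['q'].round(2))
W=lambda x,z,t:(T(ST,[[x,0,z]])[0],rotp(ST[2],r(t),-1))
plan([(*W(-.016,.049,36),2),(*W(-.0085,.0515,36),2)])
c=read_camera('scene'); save(c,'scene20')
E
```

```text
[ 0.58409286 -0.25530887  0.04231013] 46.3 0.05007696431800905 [ 0.4  0.8 -0.2] [ 0.548 -0.163 -0.82 ]
TCP in stand -0.04535266033832581 -0.0011100602641408407 0.042310125555569844 [-0.6  -0.07  2.17  0.38  0.48  0.97]
0: {"linear": [1.4, -0.06, 0.56], "angular": [0.0, 0.6, -0.0]}
0: {"linear": [1.38, -0.05, 0.58], "angular": [0.0, 0.5, -0.0]}
1: {"linear": [0.38, -0.0, 0.12], "angular": [0.0, 0.0, -0.0]}
1: {"linear": [0.38, -0.0, 0.12], "angular": [0.0, 0.0, -0.0]}
end [ 0.6197 -0.2647  0.0515] t 46.3 op 0.05007696431800905
```

View pics/z31.png

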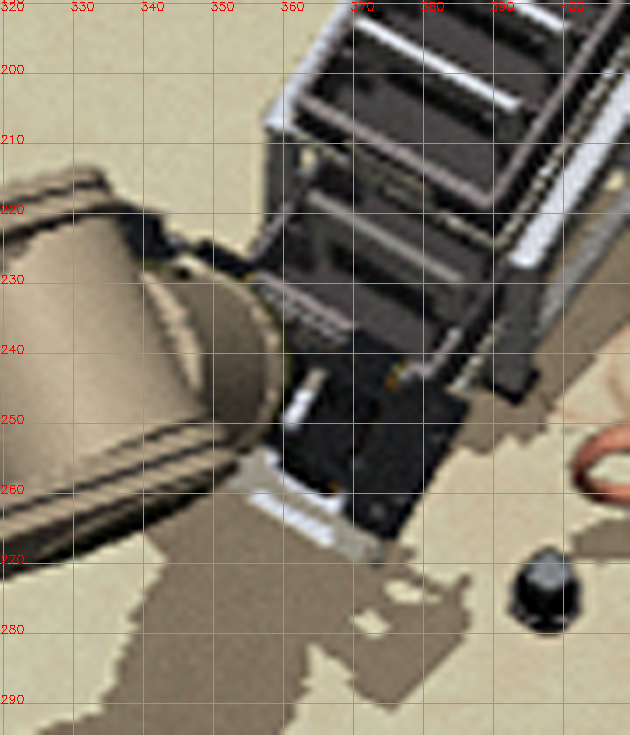

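View pics/scene20.png

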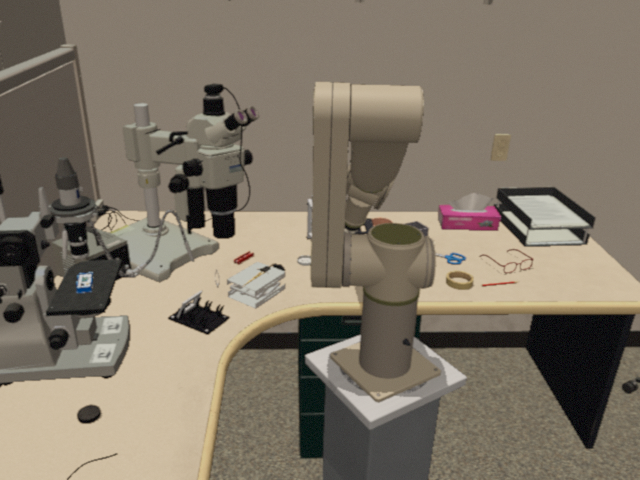

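Call:
drive_tool([
  {"claw": 0.46, "linear": [0.9, 0, 0.4], "angular": [0, 0.4, 0]},
  {"claw": 0.46, "linear": [0.9, -0.1, 0.4], "angular": [0, 0.4, 0]},
  {"claw": 0.46, "linear": [0.9, 0, 0.3], "angular": [0, 0.3, 0]},
  {"claw": 0.46, "linear": [0, 0, 0], "angular": [0, 0, 0]},
])

```text
t: 46.85
tool_pos: [0.6116, -0.2622, 0.0487]
orientation: [2.877, -0.417, 0.933]
force: [-1.2, 0.6, -0.1]
opening: 0.0501
```

```bash
python3 look.py 21; python3 zoom.py top21 320 190 410 295 7 z32; python3 - <<'E'
from plan import *
r=np.radians
s=read_state(); d=s['tool_pos'][:2]-np.array(ST[:2]); cs,sn=np.cos(ST[2]),np.sin(ST[2]); print('TCP in stand',d[0]*cs+d[1]*sn,-d[0]*sn+d[1]*cs,s['tool_pos'][2],s['force'])
W=lambda x,z,t:(T(ST,[[x,0,z]])[0],rotp(ST[2],r(t),-1))
plan([(*W(-.0085,.0515,36),2),(*W(-.0035,.053,36),1)])
E
```

```text
[ 0.61149276 -0.26225118  0.04880141] 46.9 0.0502550236005145 [-0.9  0.2 -0.9] [ 0.563 -0.167 -0.809]
TCP in stand -0.01710873093112532 -8.52850103665384e-07 0.048801414277381265 [-0.92952984  0.20602943 -0.86786061]
0: {"linear": [0.43, -0.0, 0.14], "angular": [0.0, 0.0, -0.0]}
0: {"linear": [0.43, -0.0, 0.15], "angular": [0.0, 0.0, -0.0]}
1: {"linear": [0.49, -0.0, 0.17], "angular": [0.0, 0.0, -0.0]}
end [ 0.6246 -0.2661  0.053 ] t 46.9 op 0.0502550236005145
```

View pics/z32.png

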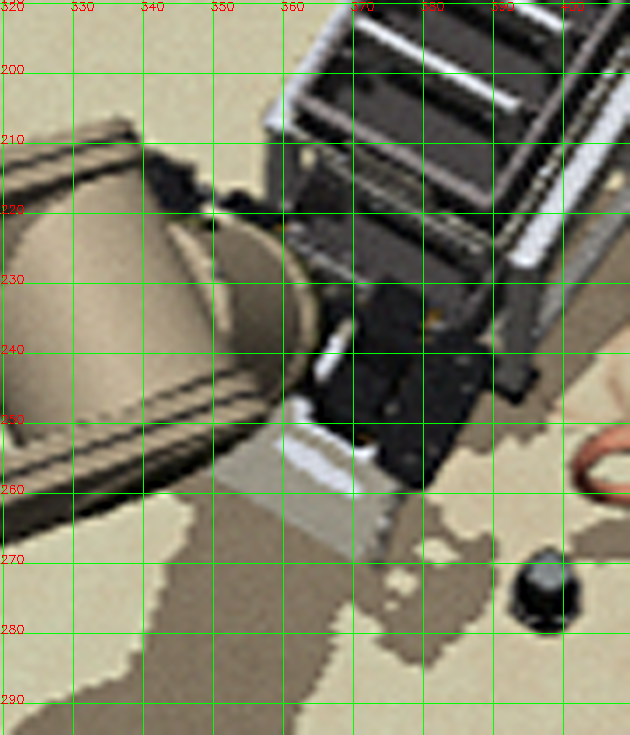

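Call:
drive_tool([
  {"claw": 0.46, "linear": [0.4, 0, 0.1], "angular": [0, 0, 0]},
  {"claw": 0.46, "linear": [0.5, 0, 0.2], "angular": [0, 0, 0]},
  {"claw": 0.46, "linear": [0.4, 0, 0.1], "angular": [0, 0, 0]},
  {"claw": 0.46, "linear": [0, 0, 0], "angular": [0, 0, 0]},
  {"claw": 0.46, "linear": [0, 0, 0], "angular": [0, 0, 0]},
])

```text
t: 47.52
tool_pos: [0.6231, -0.2656, 0.0525]
orientation: [2.877, -0.418, 0.932]
force: [-2.5, 0.5, -2.5]
opening: 0.0499
```

```bash
python3 look.py 22; python3 zoom.py top22 320 190 410 295 7 z33; python3 - <<'E'
from plan import *
s=read_state(); d=s['tool_pos'][:2]-np.array(ST[:2]); cs,sn=np.cos(ST[2]),np.sin(ST[2]); print('TCP in stand',d[0]*cs+d[1]*sn,-d[0]*sn+d[1]*cs,s['tool_pos'][2],s['force'])
E
```

```text
[ 0.62306908 -0.26556835  0.05243594] 47.575 0.05020335605089647 [-2.6  1.  -2.9] [ 0.562 -0.166 -0.81 ]
TCP in stand -0.005066936856324235 9.945896268510088e-05 0.05243593537888748 [-2.55992643  0.99233725 -2.87823112]
```

View pics/z33.png

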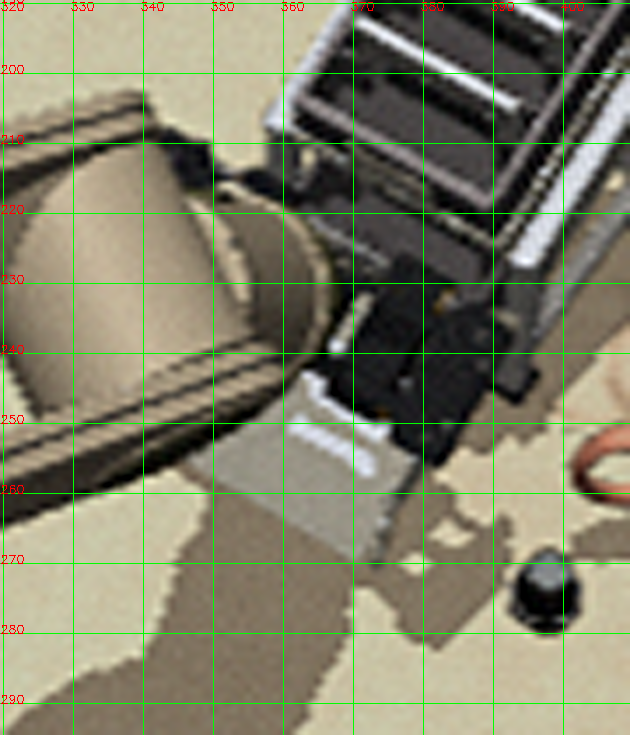

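Call:
drive_tool([
  {"claw": 0.46, "linear": [0.3, 0, 0.2], "angular": [0, 0, 0]},
  {"claw": 0.46, "linear": [0, 0, 0], "angular": [0, 0, 0]},
  {"claw": 0.46, "linear": [-0.1, 0, 0], "angular": [0, 0, 0]},
  {"claw": 0.46, "linear": [-0.2, 0, 0], "angular": [0, 0, 0]},
  {"claw": 0.46, "linear": [0, 0, 0], "angular": [0, 0, 0]},
])

```text
t: 48.2
tool_pos: [0.6249, -0.2664, 0.0518]
orientation: [2.876, -0.418, 0.934]
force: [-0.6, 0.5, -0.9]
opening: 0.0501
```

Force is released; I'll back away and look.

Call:
drive_tool([
  {"claw": 0.46, "linear": [-0.5, 0, -0.5], "angular": [0, 0, 0]},
  {"claw": 0.46, "linear": [-1, 0, -2], "angular": [0, 0, 0]},
  {"claw": 0.46, "linear": [-2, 0, -4], "angular": [0, -2, 0]},
  {"claw": 0.46, "linear": [-3, 0, -5], "angular": [0, -3, 0]},
  {"claw": 0.46, "linear": [-3, 0, -5], "angular": [0, -5, 0]},
  {"claw": 0.46, "linear": [-3, 0, -5], "angular": [0, -5, 0]},
  {"claw": 0.46, "linear": [-2, 5, -3], "angular": [0, -5, 0]},
  {"claw": 0.46, "linear": [-2, 6, 0], "angular": [0, -5, 0]},
  {"claw": 0.46, "linear": [0, 0, 0], "angular": [0, 0, 0]},
])

```text
t: 49.32
tool_pos: [0.3348, -0.2976, 0.1829]
orientation: [3.067, -0.452, 0.29]
force: [0.5, 1.0, 0.2]
opening: 0.0501
```

```bash
python3 look.py 23; python3 zoom.py top23 320 170 420 275 7 z34; python3 - <<'E'
from plan import *
c=read_camera('scene'); save(c,'scene23'); pickle.dump(c,open('scene23.pkl','wb'))
E
python3 zoom.py scene23 290 180 390 290 7 z35
```

```text
[ 0.33569373 -0.29594301  0.1826966 ] 49.375 0.05027720739681551 [ 0.6  0.7 -0.4] [ 0.181 -0.054 -0.982]
```

View pics/z34.png

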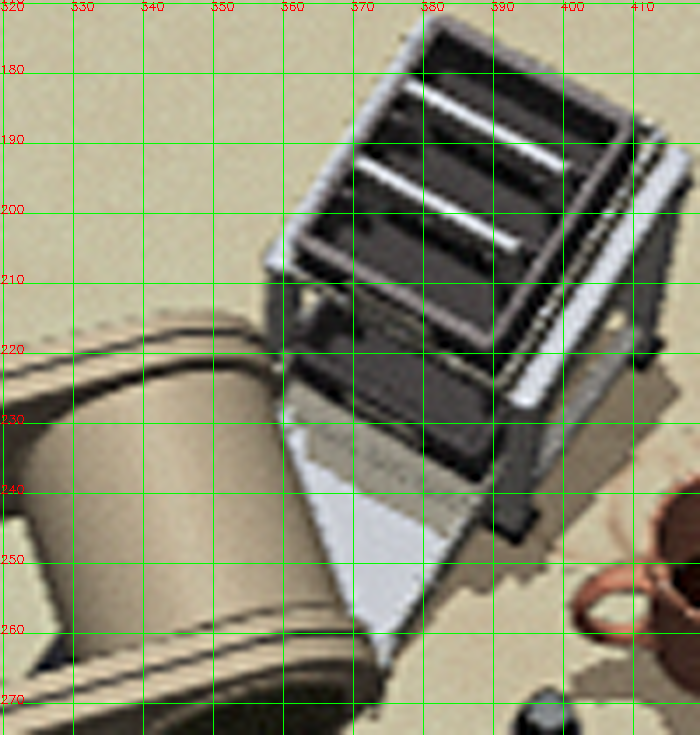

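View pics/z35.png

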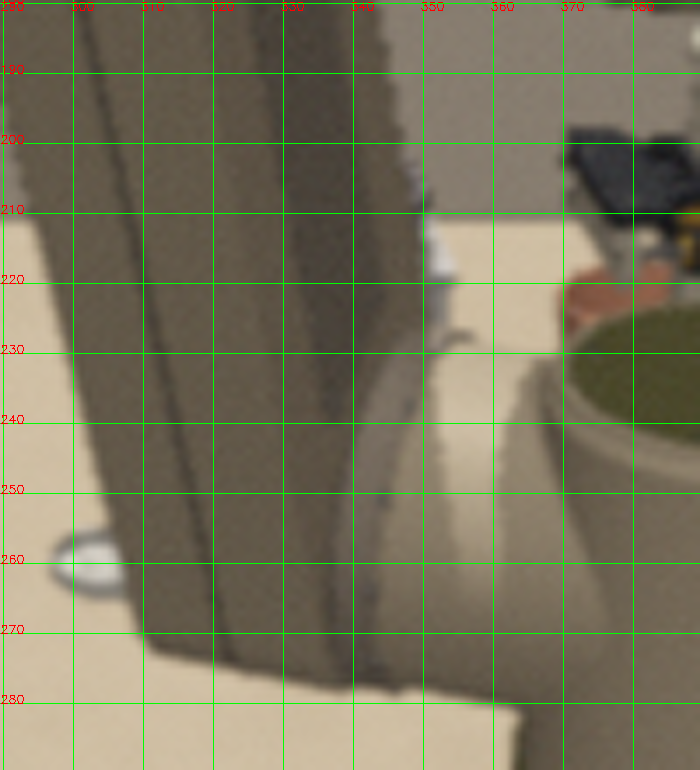

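Call:
drive_tool([
  {"claw": 0.46, "linear": [0, -4, -2], "angular": [0, -3, 0]},
  {"claw": 0.46, "linear": [0, -5, -2], "angular": [0, -3, 0]},
  {"claw": 0.46, "linear": [0, -5, -2], "angular": [0, -3, 0]},
  {"claw": 0.46, "linear": [0, -5, 0], "angular": [0, 0, 0]},
  {"claw": 0.46, "linear": [0, -5, 0], "angular": [0, 0, 0]},
  {"claw": 0.46, "linear": [0, -5, 0], "angular": [0, 0, 0]},
  {"claw": 0.46, "linear": [0, -5, 0], "angular": [0, 0, 0]},
  {"claw": 0.46, "linear": [0, -5, 0], "angular": [0, 0, 0]},
  {"claw": 0.46, "linear": [0, -5, 0], "angular": [0, 0, 0]},
  {"claw": 0.46, "linear": [0, -5, 0], "angular": [0, 0, 0]},
  {"claw": 0.46, "linear": [0, -5, 0], "angular": [0, 0, 0]},
  {"claw": 0.46, "linear": [0, 0, 0], "angular": [0, 0, 0]},
])

```text
t: 50.92
tool_pos: [0.4807, 0.2296, 0.2418]
orientation: [3.107, -0.442, 0.05]
force: [-0.4, -0.8, 0.1]
opening: 0.05
```

```bash
python3 look.py 24; python3 zoom.py top24 350 195 405 265 11 z36; python3 - <<'E'
from plan import *
c=read_camera('scene'); save(c,'scene24'); pickle.dump(c,open('scene24.pkl','wb'))
# predicted tote outline for home at dock x=72
a=np.radians(16)
def D(X): # dock->stand->world
    X=np.atleast_2d(X); x=X[:,0]*np.cos(a)-X[:,2]*np.sin(a); z=.018+X[:,0]*np.sin(a)+X[:,2]*np.cos(a)
    return T(ST,np.c_[x,X[:,1],z])
for n in('top24','scene24'):
    c=P(n)
    for cx in(.064,.072,.080): print(n,cx,'rear rim L,R; rear bottom L,R',proj(c,D([[cx-.064,.052,.05],[cx-.064,-.052,.05],[cx-.064,.052,0],[cx-.064,-.052,0]])).round(1).tolist())
    print('undropped z+12',proj(c,D([[.072-.064,.052,.062],[.008,-.052,.062],[.008,.052,.012],[.008,-.052,.012]])).round(1).tolist())
    print('lip top',proj(c,D([[0,.0555,.012],[0,-.0555,.012]])).round(1).tolist())
E
python3 zoom.py scene24 300 190 370 290 7 z37
```

```text
[0.48067242 0.22779497 0.24195832] 50.975 0.04995921771055301 [ 0.8 -0.6  0.4] [ 0.031 -0.009 -0.999]
top24 0.064 rear rim L,R; rear bottom L,R [[358.7, 223.4], [385.5, 239.0], [360.5, 227.9], [386.7, 243.3]]
top24 0.072 rear rim L,R; rear bottom L,R [[360.0, 221.4], [386.8, 237.0], [361.8, 226.0], [388.0, 241.3]]
top24 0.08 rear rim L,R; rear bottom L,R [[361.3, 219.4], [388.2, 234.9], [363.1, 224.0], [389.3, 239.3]]
undropped z+12 [[359.6, 220.2], [386.5, 235.9], [361.4, 224.9], [387.7, 240.3]]
lip top [[359.2, 226.3], [387.3, 242.8]]
scene24 0.064 rear rim L,R; rear bottom L,R [[324.3, 238.0], [351.3, 235.2], [322.9, 248.1], [349.5, 245.2]]
scene24 0.072 rear rim L,R; rear bottom L,R [[323.7, 236.6], [350.6, 233.8], [322.3, 246.7], [348.8, 243.8]]
scene24 0.08 rear rim L,R; rear bottom L,R [[323.1, 235.2], [350.0, 232.4], [321.8, 245.3], [348.2, 242.4]]
undropped z+12 [[324.1, 234.1], [351.0, 231.3], [322.7, 244.3], [349.3, 241.4]]
lip top [[322.3, 245.8], [350.8, 242.7]]
```

View pics/z36.png

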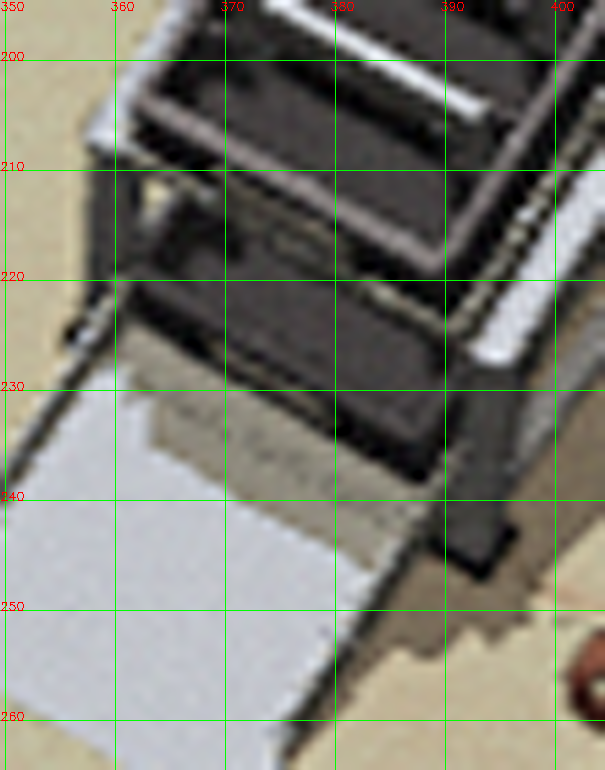

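View pics/z37.png

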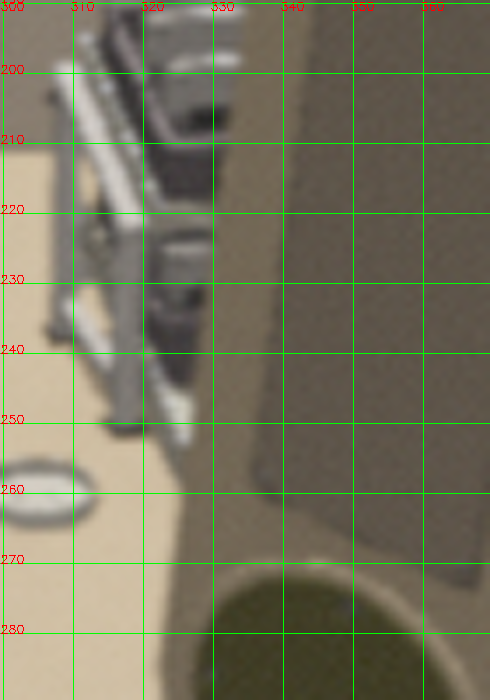

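```bash
python3 - <<'E'
from plan import *
a=np.radians(16)
def D(X):
    X=np.atleast_2d(X); x=X[:,0]*np.cos(a)-X[:,2]*np.sin(a); z=.018+X[:,0]*np.sin(a)+X[:,2]*np.cos(a)
    return T(ST,np.c_[x,X[:,1],z])
out=[]
for n,(u0,v0,u1,v1),f in(('top24',(352,200,400,250),8),('scene24',(308,185,340,255),6)):
    c=P(n); im=c['pixels'][v0:v1,u0:u1,::-1].astype(np.float32); im=np.clip(255*(im/255)**.55,0,255).astype(np.uint8)
    im=cv2.resize(im,None,fx=f,fy=f,interpolation=cv2.INTER_CUBIC); im2=im.copy()
    def poly(X,col):
        q=((proj(c,D(X))-[u0,v0]+.5)*f-.5).round().astype(np.int32); cv2.polylines(im2,[q],True,col,1,cv2.LINE_AA)
    r=.078-.064
    poly([[r,.052,.05],[r,-.052,.05],[r,-.052,0],[r,.052,0]],(0,0,255))
    poly([[r,.052,.062],[r,-.052,.062],[r,-.052,.012],[r,.052,.012]],(0,255,255))
    poly([[0,.0555,.012],[0,-.0555,.012],[0,-.0555,0],[0,.0555,0]],(0,255,0))
    for x in(-.021,.021): poly([[.078+x,.042,.07],[.078+x,-.042,.07]],(255,0,255))
    out.append(np.hstack([im,im2]))
for i,o in enumerate(out): cv2.imwrite(f'pics/ov{i}.png',o); print(o.shape)
E
```

```text
(400, 768, 3)
(420, 384, 3)
```

View pics/ov0.png

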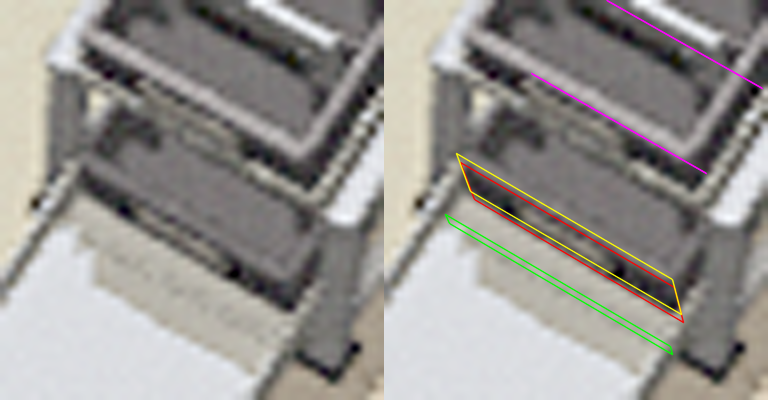

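View pics/ov1.png

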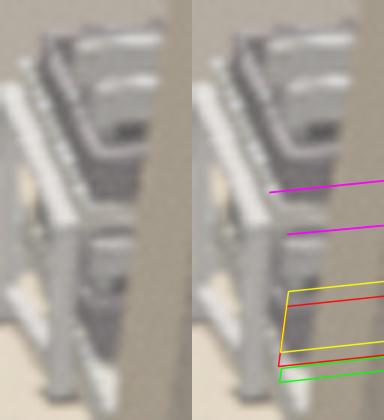

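```bash
python3 - <<'E'
from plan import *
s=read_state(); print(s['t'],s['force'],s['wrist_torque'])
print(close_job())
E
python3 zoom.py scene24 150 270 320 345 4 z38
```

```text
51.025 [-0.53841016 -1.0138792  -0.06884787] [ 0.0445063   0.19403776 -0.04473619]
the job is handed in; nothing more can be done
None
```

View pics/z38.png

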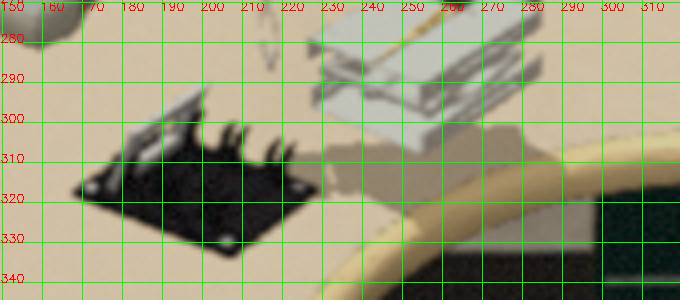

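I moved both solid plates into the tote's two slots and pushed the tote up the ramp into the lower lane. I then backed the arm clear and handed the job in at about 51 s. The hand-in gave no verdict.

- **Plates:** The second plate caught on the tote's right side wall on the first try and rolled about 27° in the grip. I regripped it and took it out. A second try jammed, so I levelled it and set it down again until it touched the floor. The tote shifted and turned slightly during this, so I gripped its near end wall and lined it up with the lane before pushing.
- **Tote:** The last arm position put its centre about 78 mm from the lip, and the overhead picture suggested nearer 80 mm. The allowed range is 61 to 83 mm. Its back rim matched the dropped-in position to within 1 px in both cameras.
- **Less certain:**
    - The overhang hid most of the inside of the tote at the end. I last saw both plates standing partway up the ramp.
    - In the side view, the nearer plate's top edge sits about 1.5 px lower than expected. I took this as a slight lean within its slot.
    - In the overhead picture the tote's lower back edge is about 0.5 px off. Dropped and not dropped differ by only 1 to 2 px there, so that check is weak on its own.
- **Other objects:** The open frame is still in the rack. The petri dish and loupe look unmoved in the last pictures. I saw no sign of the mug moving, but did not measure it.

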